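Unclamp a soldered board and set it to cool

TASK

First clear every loose component off the cooling deck into the parts bin. Then flip both toggle clamp arms up and over until they stay open, lift the board out of the fixture by its heat sink and lay it flat, heat sink up, in the middle of the cooling deck; let go of it, then switch the blower on by pulling its knob up all the way and letting it spring home. Finally fold both clamp arms down again on the empty fixture, and do not shove the flux jar, solder spool, handset or pot about.

Things in the scene. Friction and masses are not known exactly. Their poses are not given: they have to be found in the camera images.
- fixture: soldering fixture screwed to the bench: bare metal base 150 (x) x 180 (y) x 12 mm with two steel toggle clamps side by side; origin at the centre of its underside, x away from the robot at yaw 0 (its yaw varies), z up. The board lies on its top with its middle at x -25, y 0 mm between four low stops (18 mm above the bench, 2 mm play)
- left_clamp (a joint): left (+y side) toggle clamp arm's hinge, rad: about 0 = level (clamped), grows as the arm swings up and over, away from the board; 1.57 = upright, 2.05 = open stop. Below upright the 180 g arm falls shut by its own weight; past upright it falls over to the stop and stays open. It needs only 2 to 3 N at the bar
- left_pivot (a point): the left clamp's hinge on the fixture, 50 mm above the bench; the hinge line is the fixture's y axis; the arm points from here along the fixture's -x when clamped. Axes as the fixture's
- left_bar (a point): point on the left clamp's round black cross bar (12 mm diameter, along the fixture's y axis), 85 mm out from the hinge line. The bar sticks out 62 mm from the arm's mid-plane to the fixture's +y side, past the board's edge; this point is 45 mm to +y of the pivot point and 17 mm from the bar's end, with nothing under it but the fixture base. Clamped it is 50 mm above the bench, 38 mm above the base; it moves with the arm
- right_clamp (a joint): right (-y side) toggle clamp arm's hinge, rad: about 0 = level (clamped), grows as the arm swings up and over, away from the board; 1.57 = upright, 2.05 = open stop. Below upright the 180 g arm falls shut by its own weight; past upright it falls over to the stop and stays open. It needs only 2 to 3 N at the bar
- right_pivot (a point): the right clamp's hinge on the fixture, 50 mm above the bench; the hinge line is the fixture's y axis; the arm points from here along the fixture's -x when clamped. Axes as the fixture's
- right_bar (a point): point on the right clamp's round black cross bar (12 mm diameter, along the fixture's y axis), 85 mm out from the hinge line. The bar sticks out 62 mm from the arm's mid-plane to the fixture's -y side, past the board's edge; this point is 45 mm to -y of the pivot point and 17 mm from the bar's end, with nothing under it but the fixture base. Clamped it is 50 mm above the bench, 38 mm above the base; it moves with the arm
- board_grip (a point): centre of the bare finned heat sink that stands on the middle of the green power board, 30 (board x) x 40 (board y) x 44 mm tall; the board is 70 (x) x 100 (y) x 4 mm, its underside 26 mm below this point; z up. Grip the sink over its 30 mm. Together 220 g. Clamped, the arms pass 8 mm beside the sink
- cooler: cooling station screwed to the bench: steel deck, and behind it (+x) a grey blower housing 50 mm high whose front is 65 mm from the origin, with a pull knob on top. Origin under its middle on the bench; its yaw varies
- deck_mid (a point): middle of the flat cooling deck's top, 10 mm above the bench; deck 150 (x) x 180 (y) mm; axes as the cooler's, the blower is at +x, its front 75 mm from here
- fan_knob (a joint): the blower's spring pull knob, m: 0 = home, 0.014 = pulled fully up. Pulling it up switches the blower on; the spring (about 1.5 N at home, 6 N fully out) draws it home when let go
- knob_grip (a point): centre of the knob's round black cap, 28 mm diameter, 20 mm tall, 22 mm above the housing's top and 72 mm above the bench at home; there is a 12 mm gap under the cap; it is pulled straight up
- bin: open grey plastic parts bin screwed to the bench, 150 x 150 x 45 mm outside, walls and floor 4 mm; origin under its middle; yaw varies
- transformer_mid (a point): centre of a small transformer (dark steel core, copper winding), 36 (x) x 26 (y) x 34 (z) mm, 120 g; absent in some runs
- sink_mid (a point): centre of a loose small finned aluminium heat sink, 34 (x) x 24 (y) x 32 (z) mm, 50 g; absent in some runs
- relay_mid (a point): centre of a black relay, 30 (x) x 20 (y) x 30 (z) mm, 40 g; absent in some runs
- filmcap_mid (a point): centre of a yellowish box capacitor, 32 (x) x 17 (y) x 30 (z) mm, 30 g; absent in some runs
- fluxjar: bystander: flux jar, 42 mm diameter, 70 mm tall, at the left (+y) end of the row; origin at its foot
- spool: bystander: solder spool standing on its flange, 48 mm diameter, 34 mm tall, at the right (-y) end of the row; origin at its foot
- handset: bystander: white telephone handset 45 x 120 x 14 mm lying at the far side; origin at its underside
- pot: bystander: white plastic pot 72 mm diameter, 70 mm tall, at the far side; origin at its foot
Things that resemble listed ones, but are neither listed nor needed, are in the scene too. What is shaped like the part that bears board_grip but pink or yellow is not meant.

How it is judged:
By the outcome, as a careful person would: the job done as asked, in the order asked, and still so for the second after the job is handed in, with the robot touching nothing.
Of transformer, sink, relay, filmcap only 2 to 4 are there at a start; the rules pass over those that are not, and their reading is None.
At some moment in a run one of transformer, sink, relay, filmcap may be knocked a few centimetres aside while the robot is not near it.
Once in a run the grip may slacken for a moment while it holds something.
It also fails if it takes over 210 s, if anything falls off the work surface, if the arm or the gripper's body presses on something with over 40 N, if the wrist force passes 120 N, or if a joint passes its speed limit or range.

ROBOT

A 7-joint arm with a two-finger parallel gripper is mounted at the origin on the work surface. World frame = base frame: x ahead of the robot, y to its left, z up, the work surface at z = 0. Lengths are in m, angles in rad, forces in N, time in s.
With the tool pointing down it reaches from about 0.4 to 0.85 m from the base axis. Payload 10.4 kg.
Tool frame: the origin (TCP) lies at the very end of the fingers, on their centre line; the grasp point (between the pads) lies r.grasp_offset behind it (r.grasp_offset is the distance from the TCP to the grasp point, in m); z points along the fingers, y is the direction in which the jaws open and shut (so a half turn about z gives the same grasp; the last joint's range is limited). The gripper opens to 87 mm and grips with 3 to 60 N. Pads are 19 mm wide; open, the fingers measure 117 mm over their backs; the gripper's body (75 mm by 190 mm) begins 51 mm behind the grasp point.
Start: joints at [-1.298, 0.332, -0.065, 1.46, 0.022, 1.35, -0.088], TCP at [0.182, 0.598, 0.223] pointing down, gripper open.
Joint ranges: [-2.6, 2.6], [-0.5, 2.12], [-1.47, 1.34], [0.16, 2.42], [-1.27, 4.41], [0.06, 2.06], [-2.6, 2.6]. Speed limits (rad/s): [2.22, 2.22, 2.79, 2.79, 3.14, 3.14, 3.14].

INTERFACE

Orientations are given as a unit quaternion [x, y, z, w].
In Python, from bench import read_state, cams, job, r gives the robot as it stands. The module is installed in compiled form; this text tells all that it offers.
- The arm moves only by the tool arm_command, never from a script. Its argument "increments" is a list of rows, each an object of numbers: "gripper": the opening in per cent of the stroke, from 0 (shut) to 100 (fully open); "dx", "dy", "dz": the shift along the tool's x, y, z in m; "spin": the turn about the tool's z in degrees. In form: [{"gripper": .., "dx": .., "dy": .., "dz": .., "spin": ..}, ...]. A call has exactly 8 rows; each row shifts and turns the commanded pose from where the row before left it, along the tool's axes as they then stand; what a row does not reach is not made up. A row lasts 1/8 s, in which the tool goes at most 62.5 mm and 10.7 degrees, less where a joint would pass 70% of its speed; a pose out of reach is approached as far as the arm can. A call with a gripper value outside its range is refused whole. The fingers move at their own pace and stop on an object; "grip_force" is the grip in N (left out, the last holds). Time passes only in rows, so rows that do not move let the fingers close, or fill a call up. It gives the time, the measured TCP pose, the force and the opening at its end, in the units of the state.
- read_state(): the state, without advancing time (a new reading comes with each control period).
- cams.camera(name): name is "side" or "top"; returns the picture (400x640x3 uint8, red, green, blue); there is no depth.
- cams.camera_info(name): a dict with "K" (3x3 intrinsics, pixels), "rvec" (rotation vector, rad) and "tvec" (3), from world to camera coordinates, as OpenCV has them. Camera axes: x right, y down, z forward; pixel columns grow to the right and rows downward; lengths in m; the calibration is good to about 2 mm. A picture is of the moment at which its call begins. camera_info takes no time and is no camera call.
- job.close_job(): hands the job in, once; it reports no verdict.
The state is a dict: "time": time; "joint_positions": joint angles; "joint_vel": joint speeds; "joint_torque": joint torques, N m; "ee_pos": TCP position; "eef_rot": TCP orientation; "ft_force": force on the tool from outside, world axes, zero at the start; "torque": the same for the moment, N m; "width": finger opening in m.
Only numpy, scipy, OpenCV 4.12 (cv2) and the standard library are available. Lean on these libraries where they do the work, as an engineer would, in place of code of your own. Each camera call takes 0.05 s, during which the arm holds its last target.

## Working session

There is one attempt and no reset: what is moved stays moved. The work goes in short steps, Python scripts to look and compute and a tool call to move; the robot and the scene stay as the last step left them, time stands still between calls to the robot, and variables do not carry over. Pictures are saved under pics/ and viewed, and the job is handed in when it is done.

Besides the shell and the picture viewer there is one more tool, called after "Request:" as name(argument=value, ...) on one line, values as JSON. arm_command: Moves the arm, as the interface text tells. Its arguments: {"type":"object","properties":{"increments":{"type":"array","items":{"type":"object","properties":{"gripper":{"type":"number"},"dx":{"type":"number"},"dy":{"type":"number"},"dz":{"type":"number"},"spin":{"type":"number"}}}},"grip_force":{"type":"number"}},"required":["increments"]}

```bash
mkdir -p pics; cat > h.py <<'E'
import numpy as np, cv2
from bench import read_state, cams, job, r
from scipy.spatial.transform import Rotation as R
def snap(n,f):
    im=cams.camera(n); cv2.imwrite(f'pics/{f}.png',im[:,:,::-1]); return im
def crop(f,x0,y0,x1,y1,s,o):
    im=cv2.imread(f'pics/{f}.png')[y0:y1,x0:x1]
    cv2.imwrite(f'pics/{o}.png',cv2.resize(im,None,fx=s,fy=s,interpolation=cv2.INTER_CUBIC))
def P(n):
    c=cams.camera_info(n); M=cv2.Rodrigues(np.array(c['rvec'],float))[0]; return np.array(c['K']),M,np.array(c['tvec'],float).ravel()
def ray(n,uv):
    K,M,t=P(n); d=M.T@np.linalg.inv(K)@[uv[0],uv[1],1]; return -M.T@t,d
def atz(n,uv,z):
    o,d=ray(n,uv); return o+d*(z-o[2])/d[2]
def proj(n,p):
    K,M,t=P(n); q=(M@np.atleast_2d(p).T).T+t; q=q@K.T; return q[:,:2]/q[:,2:]
def tri(uvs,uvt):
    o1,d1=ray('side',uvs);o2,d2=ray('top',uvt)
    s=np.linalg.lstsq(np.c_[d1,-d2],o2-o1,rcond=None)[0]
    a=o1+d1*s[0];b=o2+d2*s[1]; return (a+b)/2,np.linalg.norm(a-b)
E
python3 - <<'E'
from h import *
snap('side','s0');snap('top','t0')
s=read_state()
print({k:np.round(v,3) for k,v in s.items()},r.grasp_offset)
for n in('side','top'):
    K,M,t=P(n);print(n,K.round(1).tolist(),(-M.T@t).round(3),M.round(2).tolist())
print(R.from_quat(s['eef_rot']).as_matrix().round(3))
E
```

```text
{'time': np.float64(0.1), 'joint_positions': array([-1.298,  0.333, -0.065,  1.461,  0.022,  1.35 , -0.089]), 'joint_vel': array([-0.   , -0.   ,  0.001, -0.003,  0.002, -0.001,  0.002]), 'joint_torque': array([ 1.0000e-03, -6.2454e+01,  2.4000e-02, -3.9071e+01, -6.1000e-02,
        3.7000e-02,  0.0000e+00]), 'ee_pos': array([0.182, 0.598, 0.222]), 'eef_rot': array([ 0.147,  0.989, -0.001, -0.   ]), 'ft_force': array([-0.833,  0.014,  0.287]), 'torque': array([-0.014,  0.02 ,  0.039]), 'width': np.float64(0.087)} 0.0187
side [[374.2, 0.0, 312.2], [0.0, 374.2, 197.1], [0.0, 0.0, 1.0]] [ 0.309 -0.643  0.818] [[0.98, -0.21, 0.02], [-0.14, -0.73, -0.67], [0.15, 0.65, -0.74]]
top [[420.9, 0.0, 322.1], [0.0, 420.9, 197.8], [0.0, 0.0, 1.0]] [0.356 0.004 1.354] [[-0.03, -1.0, -0.01], [-1.0, 0.03, -0.09], [0.09, 0.01, -1.0]]
[[-0.957  0.292 -0.   ]
 [ 0.292  0.957 -0.001]
 [-0.    -0.001 -1.   ]]
```

View pics/s0.png

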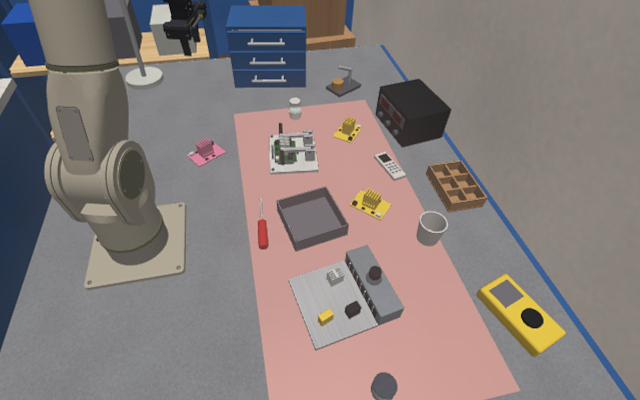

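View pics/t0.png

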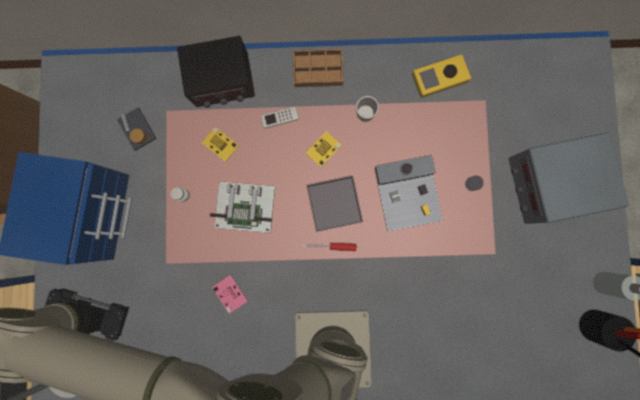

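The side view shows the deck with three loose parts: a grey finned sink (335,276), a yellow box (326,317) and a black box (352,310). The bin is at (312,217) and the fixture at (293,150). The candidates shaped like the board are the green one in the fixture and the pink and yellow decoys. I'll enlarge these areas.

```bash
python3 - <<'E'
from h import *
crop('t0',370,145,450,235,6.6,'c1');crop('t0',205,170,285,240,8,'c2');crop('s0',280,235,410,350,5,'c3');crop('s0',260,115,330,180,8,'c4')
E
```

```text
(no output)
```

View pics/c1.png

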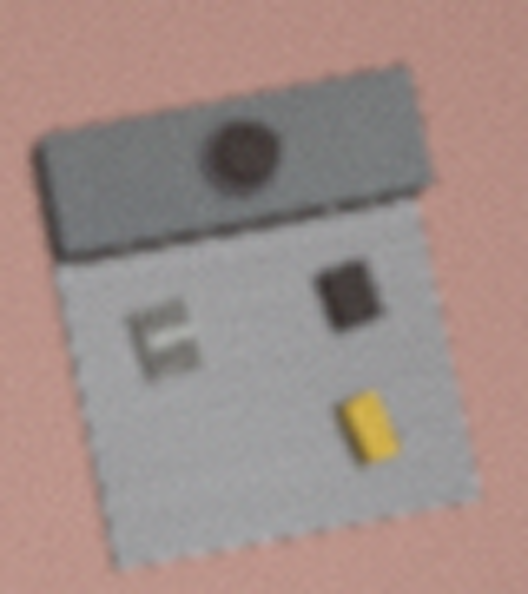

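View pics/c2.png

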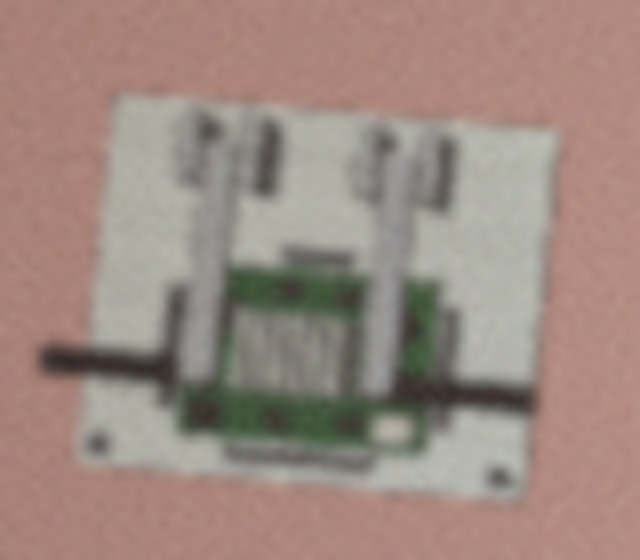

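View pics/c3.png

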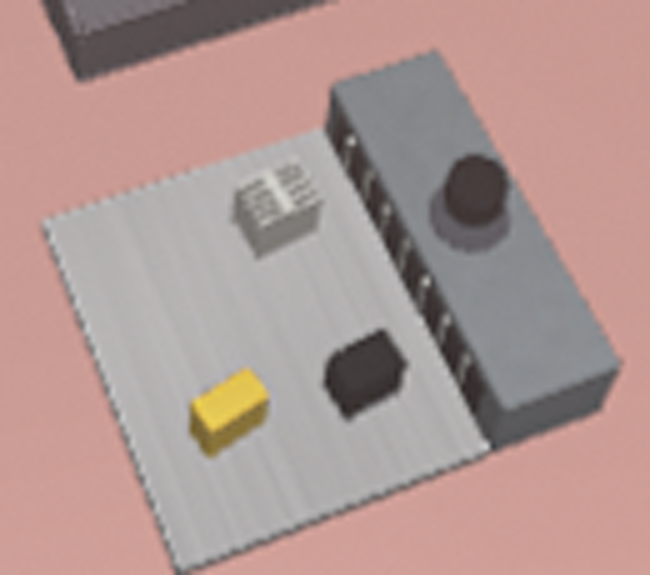

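View pics/c4.png

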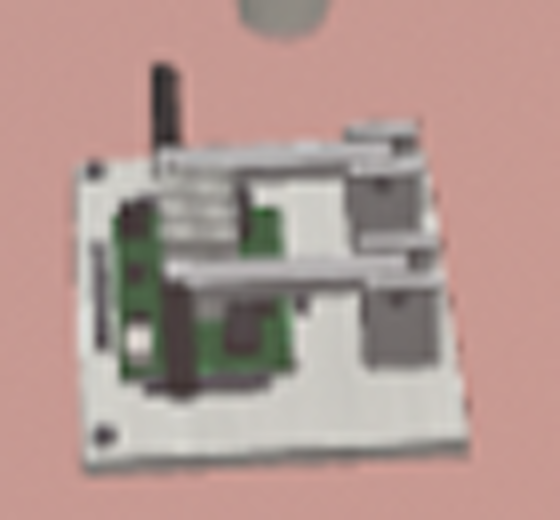

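```bash
python3 - <<'E'
from h import *
C=lambda o,s,u,v:((u+.5)/s-.5+o[0],(v+.5)/s-.5+o[1])
c1=lambda u,v:C((370,145),6.6,u,v); c2=lambda u,v:C((205,170),8,u,v);c3=lambda u,v:C((280,235),5,u,v);c4=lambda u,v:C((260,115),8,u,v)
A=lambda n,uv,z:atz(n,uv,z).round(4)
print('deck NL',A('top',c1(115,568),.01),A('side',c3(45,225),.01))
print('deck NR',A('top',c1(478,495),.01),A('side',c3(180,572),.01))
print('deck far L, front of housing foot',A('top',c1(63,262),.01),'R',A('top',c1(425,200),.01), A('side',c3(490,447),.01))
print('house top corners',[A('top',c1(*p),.05) for p in((45,140),(408,68),(430,185),(65,255))])
print('house top side',[A('side',c3(*p),.05) for p in((330,90),(437,52),(620,365),(505,405))])
print('knob top',A('top',c1(246,152),.082),A('side',c3(477,178),.082))
print('film',[A('top',c1(*p),.04) for p in((345,402),(375,391),(398,455),(368,465))],A('side',c3(231,399),.04))
print('relay',[A('top',c1(*p),.04) for p in((320,270),(368,262),(382,318),(338,330))],A('side',c3(364,360),.04))
print('sink',[A('top',c1(*p),.042) for p in((130,315),(182,300),(200,368),(150,380))],A('side',c3(277,192),.042))
print('bin',[A('top',p,.045) for p in((307,184),(354,177),(362,224),(315,231))])
print('fix',[A('top',c2(*p),.012) for p in((118,97),(558,128),(522,497),(82,465))])
print('fix side',[A('side',c4(*p),.012) for p in((80,165),(418,125),(468,455),(88,470))])
print('bars tri L end',A('top',c2(45,360),.05),A('side',c4(163,68),.05),' R',A('top',c2(533,400),.05),A('side',c4(180,392),.05))
print('sink top',[A('top',c2(*p),.066) for p in((235,308),(342,318),(335,397),(228,390))])
print('handle names jar',A('top',(179,189),.07),A('side',(295,100),.07),'spool',A('top',(474,183),.034),A('side',(384,381),.034),'pot',A('top',(367,104),.07))
E
```

```text
deck NL [ 0.3621 -0.1859  0.01  ] [ 0.3629 -0.1883  0.01  ]
deck NR [ 0.392  -0.3619  0.01  ] [ 0.3912 -0.3629  0.01  ]
deck far L, front of housing foot [ 0.511 -0.167  0.01 ] R [ 0.5359 -0.3439  0.01  ] [ 0.5385 -0.3375  0.01  ]
house top corners [array([ 0.5648, -0.1558,  0.05  ]), array([ 0.5938, -0.3288,  0.05  ]), array([ 0.5376, -0.3363,  0.05  ]), array([ 0.5097, -0.163 ,  0.05  ])]
house top side [array([ 0.5087, -0.1657,  0.05  ]), array([ 0.5668, -0.1547,  0.05  ]), array([ 0.5951, -0.3289,  0.05  ]), array([ 0.5396, -0.3361,  0.05  ])]
knob top [ 0.5512 -0.2442  0.082 ] [ 0.5529 -0.2442  0.082 ]
film [array([ 0.4369, -0.2935,  0.04  ]), array([ 0.4417, -0.3079,  0.04  ]), array([ 0.4112, -0.3171,  0.04  ]), array([ 0.4069, -0.3028,  0.04  ])] [ 0.426  -0.3053  0.04  ]
relay [array([ 0.5   , -0.2848,  0.04  ]), array([ 0.5031, -0.3076,  0.04  ]), array([ 0.4762, -0.3129,  0.04  ]), array([ 0.4712, -0.2919,  0.04  ])] [ 0.488  -0.2996  0.04  ]
sink [array([ 0.4811, -0.1936,  0.042 ]), array([ 0.4875, -0.2185,  0.042 ]), array([ 0.455 , -0.2255,  0.042 ]), array([ 0.45  , -0
[... 165 characters left out ...]
74, 0.0418, 0.045 ])]
fix [array([0.535 , 0.3465, 0.012 ]), array([0.517 , 0.1694, 0.012 ]), array([0.3697, 0.1867, 0.012 ]), array([0.3876, 0.3621, 0.012 ])]
fix side [array([0.3922, 0.3644, 0.012 ]), array([0.5385, 0.3641, 0.012 ]), array([0.5148, 0.1614, 0.012 ]), array([0.3703, 0.1813, 0.012 ])]
bars tri L end [0.4278 0.3661 0.05  ] [0.4309 0.3738 0.05  ]  R [0.4067 0.1765 0.05  ] [0.4068 0.177  0.05  ]
sink top [array([0.4448, 0.2883, 0.066 ]), array([0.4397, 0.2472, 0.066 ]), array([0.4094, 0.2503, 0.066 ]), array([0.4134, 0.2914, 0.066 ])]
handle names jar [0.5084 0.4564 0.07  ] [0.4995 0.4676 0.07  ] spool [ 0.5031 -0.4617  0.034 ] [ 0.5067 -0.4588  0.034 ] pot [ 0.757 -0.132  0.07 ]
```

Every item was checked in both cameras, and they agree to 2–3 mm. Three components are there (sink, relay, filmcap) and no transformer. The board is the green one at about (0.427, 0.269). Next is a row planner, then the filmcap.

```bash
cat >> h.py <<'E'
def yaw(M): return np.degrees(np.arctan2(M[1,1],M[0,1]))
def plan(wps,step=.045,dps=9.,quiet=False):
    """wps: list of (x,y,z,jawdeg); prints rows (mm/deg) from measured pose"""
    s=read_state(); p=np.array(s['ee_pos'],float); M=R.from_quat(s['eef_rot']).as_matrix(); a=yaw(M)
    print('from',p.round(4),'jaw %.1f'%a,'tilt',M[:,2].round(3)); n=0
    for w in wps:
        t=np.array(w[:3]); da=w[3]-a; 
        k=max(1,int(np.ceil(max(np.linalg.norm(t-p)/step,abs(da)/dps))))
        p0=p.copy();a0=a
        for i in range(1,k+1):
            g=p0+(t-p0)*i/k; ga=a0+da*i/k
            ty=np.array([np.cos(np.radians(a)),np.sin(np.radians(a)),0]); tx=np.array([-ty[1],ty[0],0])
            # tool z down: x = y cross z
            tx=np.cross(ty,[0,0,-1])
            d=g-p; q=np.round([tx@d,ty@d,-d[2]],3); sp=np.round(-(ga-a),1)
            p=p+tx*q[0]+ty*q[1]+np.array([0,0,-q[2]]); a=a-sp; n+=1
            print(n,'dx %.3f dy %.3f dz %.3f spin %.1f'%(*q,sp))
        print('   ->',p.round(4),round(a,1))
E
python3 - <<'E'
from h import *
plan([(.42,.30,.2,15),(.425,-.305,.12,-73)],step=.05,dps=9)
E
```

```text
from [0.1821 0.5975 0.2218] jaw 73.1 tilt [-0.    -0.001 -1.   ]
1 dx -0.039 dy -0.027 dz 0.003 spin 7.3
2 dx -0.043 dy -0.022 dz 0.002 spin 7.2
3 dx -0.044 dy -0.016 dz 0.003 spin 7.3
4 dx -0.047 dy -0.010 dz 0.003 spin 7.2
5 dx -0.047 dy -0.005 dz 0.003 spin 7.3
6 dx -0.048 dy 0.002 dz 0.002 spin 7.2
7 dx -0.047 dy 0.007 dz 0.003 spin 7.3
8 dx -0.045 dy 0.014 dz 0.003 spin 7.3
   -> [0.42   0.3005 0.1998] 15.0
9 dx -0.045 dy -0.012 dz 0.006 spin 6.8
10 dx -0.046 dy -0.006 dz 0.006 spin 6.7
11 dx -0.047 dy -0.001 dz 0.006 spin 6.8
12 dx -0.046 dy 0.005 dz 0.007 spin 6.8
13 dx -0.046 dy 0.010 dz 0.006 spin 6.7
14 dx -0.043 dy 0.016 dz 0.006 spin 6.8
15 dx -0.042 dy 0.020 dz 0.006 spin 6.8
16 dx -0.039 dy 0.026 dz 0.006 spin 6.7
17 dx -0.036 dy 0.029 dz 0.006 spin 6.8
18 dx -0.032 dy 0.034 dz 0.006 spin 6.8
19 dx -0.028 dy 0.037 dz 0.007 spin 6.7
20 dx -0.024 dy 0.041 dz 0.006 spin 6.8
21 dx -0.018 dy 0.042 dz 0.006 spin 6.8
   -> [ 0.4248 -0.3046  0.1198] -73.0
```

Request:
arm_command(increments=[{"gripper": 100, "dx": -0.039, "dy": -0.027, "dz": 0.003, "spin": 7.3}, {"gripper": 100, "dx": -0.043, "dy": -0.022, "dz": 0.002, "spin": 7.2}, {"gripper": 100, "dx": -0.044, "dy": -0.016, "dz": 0.003, "spin": 7.3}, {"gripper": 100, "dx": -0.047, "dy": -0.01, "dz": 0.003, "spin": 7.2}, {"gripper": 100, "dx": -0.047, "dy": -0.005, "dz": 0.003, "spin": 7.3}, {"gripper": 100, "dx": -0.048, "dy": 0.002, "dz": 0.002, "spin": 7.2}, {"gripper": 100, "dx": -0.047, "dy": 0.007, "dz": 0.003, "spin": 7.3}, {"gripper": 100, "dx": -0.045, "dy": 0.014, "dz": 0.003, "spin": 7.3}], grip_force=15)

```text
time: 1.1
ee_pos: [0.4207, 0.2994, 0.2003]
eef_rot: [0.611, 0.792, -0.0, -0.0]
ft_force: [0.8, 0.6, -0.4]
width: 0.0869
```

```bash
python3 - <<'E'
from h import *
plan([(.425,-.305,.12,-73)],step=.05,dps=9)
E
```

```text
from [0.4207 0.2994 0.2003] jaw 14.7 tilt [-0. -0. -1.]
1 dx -0.045 dy -0.011 dz 0.006 spin 6.7
2 dx -0.046 dy -0.007 dz 0.006 spin 6.8
3 dx -0.047 dy -0.000 dz 0.007 spin 6.7
4 dx -0.046 dy 0.004 dz 0.006 spin 6.8
5 dx -0.045 dy 0.011 dz 0.006 spin 6.7
6 dx -0.044 dy 0.015 dz 0.006 spin 6.8
7 dx -0.042 dy 0.021 dz 0.006 spin 6.7
8 dx -0.039 dy 0.025 dz 0.006 spin 6.8
9 dx -0.036 dy 0.030 dz 0.007 spin 6.7
10 dx -0.032 dy 0.033 dz 0.006 spin 6.8
11 dx -0.028 dy 0.037 dz 0.006 spin 6.7
12 dx -0.023 dy 0.041 dz 0.006 spin 6.8
13 dx -0.018 dy 0.042 dz 0.006 spin 6.7
   -> [ 0.4252 -0.3046  0.1203] -73.0
```

Request:
arm_command(increments=[{"gripper": 100, "dx": -0.045, "dy": -0.011, "dz": 0.006, "spin": 6.7}, {"gripper": 100, "dx": -0.046, "dy": -0.007, "dz": 0.006, "spin": 6.8}, {"gripper": 100, "dx": -0.047, "dy": 0, "dz": 0.007, "spin": 6.7}, {"gripper": 100, "dx": -0.046, "dy": 0.004, "dz": 0.006, "spin": 6.8}, {"gripper": 100, "dx": -0.045, "dy": 0.011, "dz": 0.006, "spin": 6.7}, {"gripper": 100, "dx": -0.044, "dy": 0.015, "dz": 0.006, "spin": 6.8}, {"gripper": 100, "dx": -0.042, "dy": 0.021, "dz": 0.006, "spin": 6.7}, {"gripper": 100, "dx": -0.039, "dy": 0.025, "dz": 0.006, "spin": 6.8}])

```text
time: 2.1
ee_pos: [0.4239, -0.0727, 0.1513]
eef_rot: [0.904, 0.428, 0.0, -0.0]
ft_force: [-0.1, -2.0, 0.5]
width: 0.087
```

```bash
python3 - <<'E'
from h import *
snap('side','s1');crop('s1',240,180,420,350,4,'c5')
plan([(.425,-.305,.12,-73)],step=.05,dps=9)
plan([(.425,-.305,.12,-73),(.425,-.305,.015,-73)],step=.05,dps=9)
E
```

```text
from [ 0.4232 -0.0784  0.1508] jaw -39.9 tilt [-0.    -0.001 -1.   ]
1 dx -0.035 dy 0.029 dz 0.006 spin 6.6
2 dx -0.030 dy 0.033 dz 0.006 spin 6.6
3 dx -0.027 dy 0.037 dz 0.006 spin 6.6
4 dx -0.023 dy 0.039 dz 0.007 spin 6.6
5 dx -0.018 dy 0.042 dz 0.006 spin 6.7
   -> [ 0.4246 -0.3053  0.1198] -73.0
from [ 0.4232 -0.0784  0.1508] jaw -39.9 tilt [-0.    -0.001 -1.   ]
1 dx -0.035 dy 0.029 dz 0.006 spin 6.6
2 dx -0.030 dy 0.033 dz 0.006 spin 6.6
3 dx -0.027 dy 0.037 dz 0.006 spin 6.6
4 dx -0.023 dy 0.039 dz 0.007 spin 6.6
5 dx -0.018 dy 0.042 dz 0.006 spin 6.7
   -> [ 0.4246 -0.3053  0.1198] -73.0
6 dx 0.000 dy -0.000 dz 0.035 spin -0.0
7 dx 0.000 dy -0.000 dz 0.035 spin -0.0
8 dx 0.000 dy -0.000 dz 0.035 spin -0.0
   -> [ 0.4246 -0.3053  0.0148] -73.0
```

View pics/c5.png

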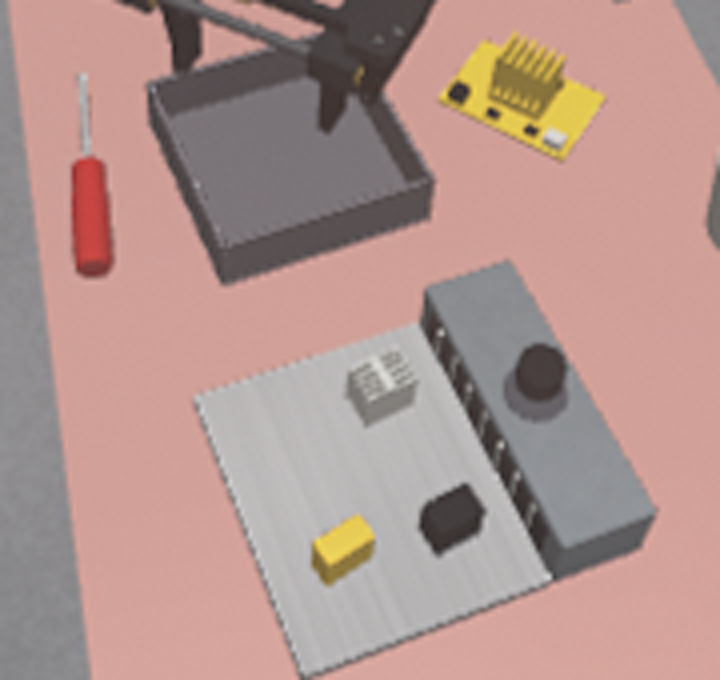

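The side view is unchanged: yellow at crop (343,548), black (452,517), sink (382,385). Moving above the filmcap.

Request:
arm_command(increments=[{"gripper": 100, "dx": -0.035, "dy": 0.029, "dz": 0.006, "spin": 6.6}, {"gripper": 100, "dx": -0.03, "dy": 0.033, "dz": 0.006, "spin": 6.6}, {"gripper": 100, "dx": -0.027, "dy": 0.037, "dz": 0.006, "spin": 6.6}, {"gripper": 100, "dx": -0.023, "dy": 0.039, "dz": 0.007, "spin": 6.6}, {"gripper": 100, "dx": -0.018, "dy": 0.042, "dz": 0.006, "spin": 6.7}, {"gripper": 100, "dz": 0.02}, {"gripper": 100}, {"gripper": 100}])

```text
validation failed for argument at $.in...
```

```bash
python3 - <<'E'
from h import *
plan([(.425,-.305,.015,-73)],step=.04,dps=9)
E
```

```text
from [ 0.4232 -0.0784  0.1508] jaw -39.9 tilt [-0.    -0.001 -1.   ]
1 dx -0.025 dy 0.021 dz 0.019 spin 4.7
2 dx -0.022 dy 0.023 dz 0.020 spin 4.7
3 dx -0.021 dy 0.025 dz 0.019 spin 4.8
4 dx -0.019 dy 0.026 dz 0.020 spin 4.7
5 dx -0.017 dy 0.028 dz 0.019 spin 4.7
6 dx -0.014 dy 0.029 dz 0.019 spin 4.7
7 dx -0.012 dy 0.030 dz 0.020 spin 4.8
   -> [ 0.4246 -0.305   0.0148] -73.0
```

Request:
arm_command(increments=[{"gripper": 100, "dx": -0.035, "dy": 0.029, "dz": 0.006, "spin": 6.6}, {"gripper": 100, "dx": -0.03, "dy": 0.033, "dz": 0.006, "spin": 6.6}, {"gripper": 100, "dx": -0.027, "dy": 0.037, "dz": 0.006, "spin": 6.6}, {"gripper": 100, "dx": -0.023, "dy": 0.039, "dz": 0.007, "spin": 6.6}, {"gripper": 100, "dx": -0.018, "dy": 0.042, "dz": 0.006, "spin": 6.7}, {"gripper": 100, "dx": 0, "dy": 0, "dz": 0.02, "spin": 0}, {"gripper": 100, "dx": 0, "dy": 0, "dz": 0, "spin": 0}, {"gripper": 100, "dx": 0, "dy": 0, "dz": 0, "spin": 0}])

```text
time: 3.15
ee_pos: [0.4295, -0.2974, 0.1009]
eef_rot: [0.988, 0.156, 0.0, -0.0]
ft_force: [0.2, 0.3, 0.0]
width: 0.0874
```

```bash
python3 - <<'E'
from h import *
plan([(.425,-.305,.015,-73)],step=.04,dps=9)
E
```

```text
from [ 0.4295 -0.2974  0.1009] jaw -72.1 tilt [ 0.  0. -1.]
1 dx -0.002 dy 0.002 dz 0.029 spin 0.3
2 dx -0.002 dy 0.002 dz 0.028 spin 0.3
3 dx -0.003 dy 0.002 dz 0.029 spin 0.3
   -> [ 0.4247 -0.3053  0.0149] -73.0
```

Request:
arm_command(increments=[{"gripper": 100, "dx": -0.007, "dy": 0.006, "dz": 0.0, "spin": 0.9}, {"gripper": 100, "dx": 0, "dy": 0, "dz": 0.028, "spin": 0}, {"gripper": 100, "dx": 0, "dy": 0, "dz": 0.03, "spin": 0}, {"gripper": 100, "dx": 0, "dy": 0, "dz": 0.028, "spin": 0}, {"gripper": 0, "dx": 0, "dy": 0, "dz": 0, "spin": 0}, {"gripper": 0, "dx": 0, "dy": 0, "dz": 0, "spin": 0}, {"gripper": 0, "dx": 0, "dy": 0, "dz": 0, "spin": 0}, {"gripper": 0, "dx": 0, "dy": 0, "dz": 0, "spin": 0}])

```text
time: 4.15
ee_pos: [0.4249, -0.306, 0.0153]
eef_rot: [0.989, 0.147, 0.001, 0.0]
ft_force: [0.7, 0.2, -0.9]
width: 0.0553
```

```bash
python3 - <<'E'
from h import *
s=read_state();print(s['width'],s['ft_force'])
plan([(.425,-.305,.10,-73),(.407,-.027,.10,-81)],step=.045,dps=9)
E
```

```text
0.05529472901066695 [ 0.6700218   0.16350056 -0.87915736]
from [ 0.4249 -0.306   0.0153] jaw -73.0 tilt [ 0.001 -0.    -1.   ]
1 dx 0.000 dy -0.000 dz -0.042 spin -0.0
2 dx 0.000 dy -0.001 dz -0.043 spin -0.0
   -> [ 0.4246 -0.305   0.1003] -73.0
3 dx 0.009 dy -0.039 dz 0.000 spin 1.1
4 dx 0.009 dy -0.039 dz 0.000 spin 1.2
5 dx 0.007 dy -0.039 dz 0.000 spin 1.1
6 dx 0.007 dy -0.039 dz 0.000 spin 1.1
7 dx 0.006 dy -0.039 dz 0.000 spin 1.2
8 dx 0.005 dy -0.040 dz 0.000 spin 1.1
9 dx 0.005 dy -0.039 dz 0.000 spin 1.2
   -> [ 0.407  -0.0272  0.1003] -81.0
```

Request:
arm_command(increments=[{"gripper": 0, "dx": 0, "dy": 0, "dz": 0, "spin": 0}, {"gripper": 0, "dx": 0, "dy": 0, "dz": 0, "spin": 0}, {"gripper": 0, "dx": 0, "dy": 0, "dz": 0, "spin": 0}, {"gripper": 0, "dx": 0, "dy": 0, "dz": 0, "spin": 0}, {"gripper": 0, "dx": 0, "dy": 0, "dz": 0, "spin": 0}, {"gripper": 0, "dx": 0, "dy": 0, "dz": 0, "spin": 0}, {"gripper": 0, "dx": 0, "dy": 0, "dz": -0.042, "spin": 0}, {"gripper": 0, "dx": 0, "dy": 0, "dz": -0.043, "spin": 0}])

```text
time: 5.15
ee_pos: [0.4239, -0.3058, 0.1002]
eef_rot: [0.989, 0.147, -0.001, -0.0]
ft_force: [0.3, -0.3, 0.4]
width: 0.0165
```

Request:
arm_command(increments=[{"gripper": 0, "dx": 0.009, "dy": -0.039, "dz": 0, "spin": 1.1}, {"gripper": 0, "dx": 0.009, "dy": -0.039, "dz": 0, "spin": 1.2}, {"gripper": 0, "dx": 0.007, "dy": -0.039, "dz": 0, "spin": 1.1}, {"gripper": 0, "dx": 0.007, "dy": -0.039, "dz": 0, "spin": 1.1}, {"gripper": 0, "dx": 0.006, "dy": -0.039, "dz": 0, "spin": 1.2}, {"gripper": 0, "dx": 0.005, "dy": -0.04, "dz": 0, "spin": 1.1}, {"gripper": 0, "dx": 0.005, "dy": -0.039, "dz": 0, "spin": 1.2}, {"gripper": 0, "dx": 0, "dy": 0, "dz": 0, "spin": 0}])

```text
time: 6.15
ee_pos: [0.4067, -0.0257, 0.0996]
eef_rot: [0.997, 0.08, 0.0, -0.0]
ft_force: [-0.7, 0.0, -0.8]
width: 0.0167
```

```bash
python3 - <<'E'
from h import *
plan([(.407,-.027,.02,-81)],step=.045,dps=9)
E
```

```text
from [ 0.4067 -0.0257  0.0996] jaw -80.8 tilt [ 0.     0.001 -1.   ]
1 dx 0.000 dy 0.001 dz 0.040 spin 0.1
2 dx 0.000 dy 0.000 dz 0.040 spin 0.1
   -> [ 0.4068 -0.0267  0.0196] -81.0
```

Request:
arm_command(increments=[{"gripper": 0, "dx": 0, "dy": 0, "dz": 0.04, "spin": 0}, {"gripper": 0, "dx": 0, "dy": 0, "dz": 0.04, "spin": 0}, {"gripper": 50, "dx": 0, "dy": 0, "dz": 0, "spin": 0}, {"gripper": 50, "dx": 0, "dy": 0, "dz": 0, "spin": 0}, {"gripper": 50, "dx": 0, "dy": 0, "dz": 0, "spin": 0}, {"gripper": 50, "dx": 0, "dy": 0, "dz": -0.02, "spin": 0}, {"gripper": 50, "dx": 0, "dy": 0, "dz": -0.04, "spin": 0}, {"gripper": 80, "dx": 0, "dy": 0, "dz": -0.04, "spin": 0}])

```text
time: 7.15
ee_pos: [0.4071, -0.0283, 0.1218]
eef_rot: [0.997, 0.078, 0.001, -0.0]
ft_force: [0.1, -0.3, -0.3]
width: 0.0479
```

```bash
python3 - <<'E'
from h import *
snap('side','s2');crop('s2',240,180,420,350,4,'c6')
plan([(.488,-.2993,.12,-77.5)],step=.05,dps=9)
E
```

```text
from [ 0.4097 -0.0284  0.1263] jaw -81.1 tilt [ 0.008  0.002 -1.   ]
1 dx 0.006 dy 0.047 dz 0.001 spin -0.6
2 dx 0.005 dy 0.046 dz 0.001 spin -0.6
3 dx 0.005 dy 0.047 dz 0.001 spin -0.6
4 dx 0.005 dy 0.047 dz 0.001 spin -0.6
5 dx 0.004 dy 0.047 dz 0.001 spin -0.6
6 dx 0.003 dy 0.047 dz 0.001 spin -0.6
   -> [ 0.4878 -0.2998  0.1203] -77.5
```

View pics/c6.png

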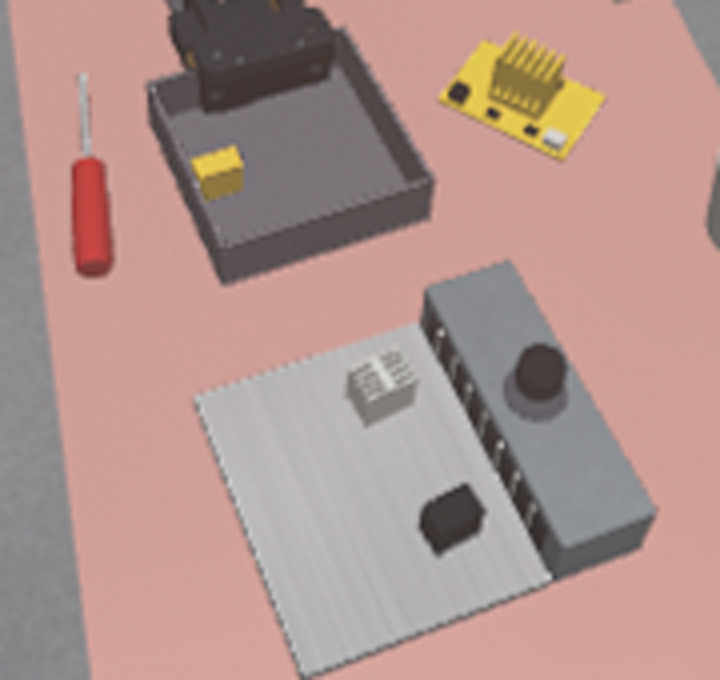

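The filmcap is in the bin (crop 218,172). The relay and sink are unmoved. Relay next.

Request:
arm_command(increments=[{"gripper": 80, "dx": 0.006, "dy": 0.047, "dz": 0.001, "spin": -0.6}, {"gripper": 80, "dx": 0.005, "dy": 0.046, "dz": 0.001, "spin": -0.6}, {"gripper": 80, "dx": 0.005, "dy": 0.047, "dz": 0.001, "spin": -0.6}, {"gripper": 80, "dx": 0.005, "dy": 0.047, "dz": 0.001, "spin": -0.6}, {"gripper": 80, "dx": 0.004, "dy": 0.047, "dz": 0.001, "spin": -0.6}, {"gripper": 80, "dx": 0.003, "dy": 0.047, "dz": 0.001, "spin": -0.6}, {"gripper": 80, "dx": 0, "dy": 0, "dz": 0.02, "spin": 0}, {"gripper": 80, "dx": 0, "dy": 0, "dz": 0, "spin": 0}])

```text
time: 8.2
ee_pos: [0.4846, -0.2985, 0.0927]
eef_rot: [0.994, 0.109, -0.001, -0.001]
ft_force: [-0.3, 1.0, -0.2]
width: 0.0694
```

```bash
python3 - <<'E'
from h import *
plan([(.488,-.2993,.015,-77.5)],step=.05,dps=9)
E
```

```text
from [ 0.4846 -0.2985  0.0927] jaw -77.5 tilt [-0.002  0.001 -1.   ]
1 dx 0.002 dy 0.001 dz 0.039 spin 0.0
2 dx 0.001 dy 0.000 dz 0.039 spin 0.0
   -> [ 0.4877 -0.2989  0.0147] -77.5
```

Request:
arm_command(increments=[{"gripper": 80, "dx": 0.003, "dy": 0.001, "dz": 0.02, "spin": 0}, {"gripper": 80, "dx": 0, "dy": 0, "dz": 0.03, "spin": 0}, {"gripper": 80, "dx": 0, "dy": 0, "dz": 0.028, "spin": 0}, {"gripper": 0, "dx": 0, "dy": 0, "dz": 0, "spin": 0}, {"gripper": 0, "dx": 0, "dy": 0, "dz": 0, "spin": 0}, {"gripper": 0, "dx": 0, "dy": 0, "dz": 0, "spin": 0}, {"gripper": 0, "dx": 0, "dy": 0, "dz": 0, "spin": 0}, {"gripper": 0, "dx": 0, "dy": 0, "dz": 0, "spin": 0}])

```text
time: 9.2
ee_pos: [0.4888, -0.2997, 0.0159]
eef_rot: [0.994, 0.109, 0.0, 0.0]
ft_force: [0.4, -0.1, -0.3]
width: 0.0273
```

Request:
arm_command(increments=[{"gripper": 0, "dx": 0, "dy": 0, "dz": 0, "spin": 0}, {"gripper": 0, "dx": 0, "dy": 0, "dz": 0, "spin": 0}, {"gripper": 0, "dx": 0, "dy": 0, "dz": 0, "spin": 0}, {"gripper": 0, "dx": 0, "dy": 0, "dz": 0, "spin": 0}, {"gripper": 0, "dx": 0, "dy": 0, "dz": 0, "spin": 0}, {"gripper": 0, "dx": 0, "dy": 0, "dz": -0.04, "spin": 0}, {"gripper": 0, "dx": 0, "dy": 0, "dz": -0.045, "spin": 0}, {"gripper": 0, "dx": 0, "dy": 0, "dz": 0, "spin": 0}])

```text
time: 10.2
ee_pos: [0.49, -0.3007, 0.1032]
eef_rot: [0.994, 0.109, 0.002, 0.001]
ft_force: [0.1, -0.6, -1.1]
width: 0.02
```

```bash
python3 - <<'E'
from h import *
plan([(.452,-.021,.1,-81),(.452,-.021,.02,-81)],step=.05,dps=9)
E
```

```text
from [ 0.49   -0.3007  0.1032] jaw -77.5 tilt [ 0.005 -0.002 -1.   ]
1 dx 0.004 dy -0.047 dz 0.001 spin 0.6
2 dx 0.003 dy -0.047 dz 0.000 spin 0.6
3 dx 0.003 dy -0.047 dz 0.001 spin 0.6
4 dx 0.003 dy -0.047 dz 0.000 spin 0.6
5 dx 0.002 dy -0.047 dz 0.001 spin 0.6
6 dx 0.001 dy -0.047 dz 0.000 spin 0.5
   -> [ 0.4516 -0.0208  0.1002] -81.0
7 dx 0.000 dy 0.000 dz 0.040 spin 0.0
8 dx 0.000 dy 0.000 dz 0.040 spin 0.0
   -> [ 0.4516 -0.0208  0.0202] -81.0
```

Request:
arm_command(increments=[{"gripper": 0, "dx": 0.004, "dy": -0.047, "dz": 0.001, "spin": 0.6}, {"gripper": 0, "dx": 0.003, "dy": -0.047, "dz": 0, "spin": 0.6}, {"gripper": 0, "dx": 0.003, "dy": -0.047, "dz": 0.001, "spin": 0.6}, {"gripper": 0, "dx": 0.003, "dy": -0.047, "dz": 0, "spin": 0.6}, {"gripper": 0, "dx": 0.002, "dy": -0.047, "dz": 0.001, "spin": 0.6}, {"gripper": 0, "dx": 0.001, "dy": -0.047, "dz": 0, "spin": 0.5}, {"gripper": 0, "dx": 0, "dy": 0, "dz": 0, "spin": 0}, {"gripper": 0, "dx": 0, "dy": 0, "dz": 0.03, "spin": 0}])

```text
time: 11.2
ee_pos: [0.4513, -0.0189, 0.0679]
eef_rot: [0.997, 0.08, 0.002, -0.001]
ft_force: [0.3, 1.0, -0.7]
width: 0.0198
```

Request:
arm_command(increments=[{"gripper": 0, "dx": 0, "dy": 0, "dz": 0.025, "spin": 0}, {"gripper": 0, "dx": 0, "dy": 0, "dz": 0.025, "spin": 0}, {"gripper": 50, "dx": 0, "dy": 0, "dz": 0, "spin": 0}, {"gripper": 50, "dx": 0, "dy": 0, "dz": 0, "spin": 0}, {"gripper": 50, "dx": 0, "dy": 0, "dz": 0, "spin": 0}, {"gripper": 50, "dx": 0, "dy": 0, "dz": -0.02, "spin": 0}, {"gripper": 50, "dx": 0, "dy": 0, "dz": -0.04, "spin": 0}, {"gripper": 80, "dx": 0, "dy": 0, "dz": -0.04, "spin": 0}])

```text
time: 12.2
ee_pos: [0.4502, -0.0201, 0.119]
eef_rot: [0.997, 0.079, 0.0, -0.0]
ft_force: [0.3, -0.6, 0.9]
width: 0.0482
```

```bash
python3 - <<'E'
from h import *
snap('side','s3');crop('s3',240,180,420,350,4,'c7')
plan([(.4695,-.2103,.12,-77)],step=.05,dps=9)
E
```

```text
from [ 0.4528 -0.0207  0.1234] jaw -81.1 tilt [ 0.006  0.002 -1.   ]
1 dx -0.003 dy 0.047 dz 0.001 spin -1.0
2 dx -0.004 dy 0.048 dz 0.001 spin -1.1
3 dx -0.005 dy 0.047 dz 0.001 spin -1.0
4 dx -0.006 dy 0.047 dz 0.000 spin -1.0
   -> [ 0.4694 -0.2099  0.1204] -77.0
```

View pics/c7.png

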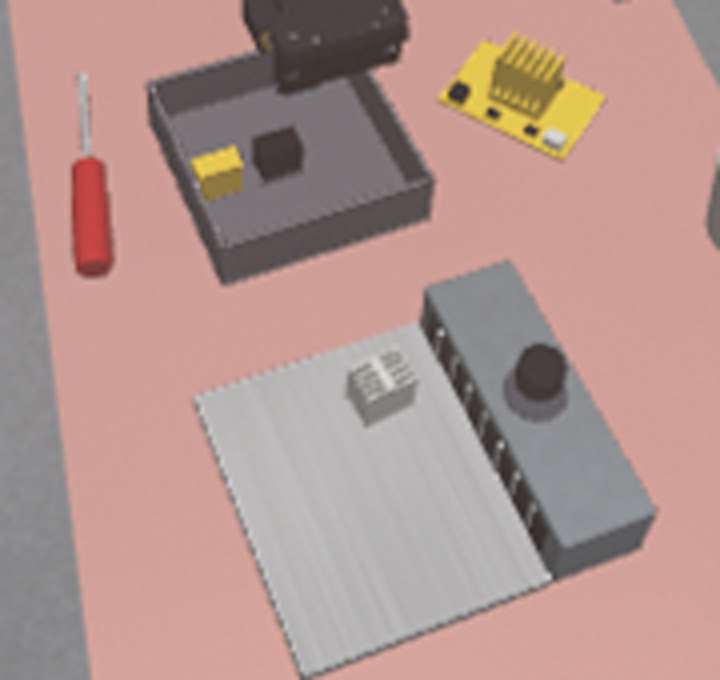

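The relay is in the bin next to the filmcap. The sink is unmoved at crop (382,385). Now the sink.

Request:
arm_command(increments=[{"gripper": 80, "dx": -0.003, "dy": 0.047, "dz": 0.001, "spin": -1.0}, {"gripper": 80, "dx": -0.004, "dy": 0.048, "dz": 0.001, "spin": -1.1}, {"gripper": 80, "dx": -0.005, "dy": 0.047, "dz": 0.001, "spin": -1.0}, {"gripper": 80, "dx": -0.006, "dy": 0.047, "dz": 0, "spin": -1.0}, {"gripper": 80, "dx": 0, "dy": 0, "dz": 0.03, "spin": 0}, {"gripper": 80, "dx": 0, "dy": 0, "dz": 0, "spin": 0}, {"gripper": 80, "dx": 0, "dy": 0, "dz": 0, "spin": 0}, {"gripper": 80, "dx": 0, "dy": 0, "dz": 0, "spin": 0}])

```text
time: 13.25
ee_pos: [0.4681, -0.2083, 0.0855]
eef_rot: [0.993, 0.115, 0.001, -0.0]
ft_force: [-0.1, -0.3, -0.1]
width: 0.0693
```

```bash
python3 - <<'E'
from h import *
plan([(.4695,-.2103,.0155,-77)],step=.05,dps=9)
E
```

```text
from [ 0.4681 -0.2083  0.0855] jaw -76.8 tilt [ 0.002  0.    -1.   ]
1 dx 0.000 dy 0.001 dz 0.035 spin 0.1
2 dx 0.001 dy 0.001 dz 0.035 spin 0.1
   -> [ 0.4695 -0.21    0.0155] -77.0
```

Request:
arm_command(increments=[{"gripper": 80, "dx": 0.001, "dy": 0.002, "dz": 0.02, "spin": 0.2}, {"gripper": 80, "dx": 0, "dy": 0, "dz": 0.025, "spin": 0}, {"gripper": 80, "dx": 0, "dy": 0, "dz": 0.025, "spin": 0}, {"gripper": 0, "dx": 0, "dy": 0, "dz": 0, "spin": 0}, {"gripper": 0, "dx": 0, "dy": 0, "dz": 0, "spin": 0}, {"gripper": 0, "dx": 0, "dy": 0, "dz": 0, "spin": 0}, {"gripper": 0, "dx": 0, "dy": 0, "dz": 0, "spin": 0}, {"gripper": 0, "dx": 0, "dy": 0, "dz": 0, "spin": 0}])

```text
time: 14.25
ee_pos: [0.4689, -0.2106, 0.0148]
eef_rot: [0.994, 0.113, 0.0, -0.0]
ft_force: [0.3, 0.2, -0.1]
width: 0.0278
```

Request:
arm_command(increments=[{"gripper": 0, "dx": 0, "dy": 0, "dz": 0, "spin": 0}, {"gripper": 0, "dx": 0, "dy": 0, "dz": 0, "spin": 0}, {"gripper": 0, "dx": 0, "dy": 0, "dz": 0, "spin": 0}, {"gripper": 0, "dx": 0, "dy": 0, "dz": 0, "spin": 0}, {"gripper": 0, "dx": 0, "dy": 0, "dz": 0, "spin": 0}, {"gripper": 0, "dx": 0, "dy": 0, "dz": -0.04, "spin": 0}, {"gripper": 0, "dx": 0, "dy": 0, "dz": -0.045, "spin": 0}, {"gripper": 0, "dx": 0, "dy": 0, "dz": 0, "spin": 0}])

```text
time: 15.25
ee_pos: [0.4702, -0.2113, 0.1019]
eef_rot: [0.994, 0.113, 0.002, 0.0]
ft_force: [0.6, 0.7, -1.1]
width: 0.024
```

```bash
python3 - <<'E'
from h import *
plan([(.496,-.015,.1,-81)],step=.05,dps=9)
E
```

```text
from [ 0.4702 -0.2113  0.1019] jaw -77.1 tilt [ 0.004 -0.    -1.   ]
1 dx 0.017 dy -0.046 dz 0.000 spin 1.0
2 dx 0.017 dy -0.047 dz 0.001 spin 1.0
3 dx 0.015 dy -0.047 dz 0.000 spin 1.0
4 dx 0.015 dy -0.047 dz 0.001 spin 0.9
   -> [ 0.4958 -0.0152  0.0999] -81.0
```

Request:
arm_command(increments=[{"gripper": 0, "dx": 0.017, "dy": -0.046, "dz": 0, "spin": 1}, {"gripper": 0, "dx": 0.017, "dy": -0.047, "dz": 0.001, "spin": 1}, {"gripper": 0, "dx": 0.015, "dy": -0.047, "dz": 0, "spin": 1}, {"gripper": 0, "dx": 0.015, "dy": -0.047, "dz": 0.001, "spin": 0.9}, {"gripper": 0, "dx": 0, "dy": 0, "dz": 0, "spin": 0}, {"gripper": 0, "dx": 0, "dy": 0, "dz": 0, "spin": 0}, {"gripper": 0, "dx": 0, "dy": 0, "dz": 0.03, "spin": 0}, {"gripper": 0, "dx": 0, "dy": 0, "dz": 0.025, "spin": 0}])

```text
time: 16.25
ee_pos: [0.4939, -0.016, 0.0415]
eef_rot: [0.997, 0.078, -0.0, -0.0]
ft_force: [-0.0, 0.0, -1.2]
width: 0.0242
```

Request:
arm_command(increments=[{"gripper": 0, "dx": 0, "dy": 0, "dz": 0.025, "spin": 0}, {"gripper": 0, "dx": 0, "dy": 0, "dz": 0, "spin": 0}, {"gripper": 55, "dx": 0, "dy": 0, "dz": 0, "spin": 0}, {"gripper": 55, "dx": 0, "dy": 0, "dz": 0, "spin": 0}, {"gripper": 55, "dx": 0, "dy": 0, "dz": 0, "spin": 0}, {"gripper": 55, "dx": 0, "dy": 0, "dz": -0.03, "spin": 0}, {"gripper": 55, "dx": 0, "dy": 0, "dz": -0.05, "spin": 0}, {"gripper": 60, "dx": 0, "dy": 0, "dz": -0.06, "spin": 0}])

```text
time: 17.25
ee_pos: [0.4938, -0.0148, 0.1588]
eef_rot: [0.997, 0.079, -0.001, 0.0]
ft_force: [0.7, 1.2, 1.2]
width: 0.0508
```

```bash
python3 - <<'E'
from h import *
snap('side','s4');crop('s4',240,110,420,350,3,'c8')
plan([(.4258,.3487,.15,-5.9)],step=.05,dps=9)
E
```

```text
from [ 0.4973 -0.016   0.1654] jaw -81.1 tilt [ 0.007  0.002 -1.   ]
1 dx -0.002 dy -0.041 dz 0.002 spin -8.4
2 dx 0.005 dy -0.041 dz 0.001 spin -8.3
3 dx 0.010 dy -0.040 dz 0.002 spin -8.4
4 dx 0.016 dy -0.038 dz 0.002 spin -8.3
5 dx 0.022 dy -0.035 dz 0.002 spin -8.4
6 dx 0.026 dy -0.032 dz 0.001 spin -8.3
7 dx 0.031 dy -0.028 dz 0.002 spin -8.4
8 dx 0.034 dy -0.023 dz 0.002 spin -8.3
9 dx 0.038 dy -0.018 dz 0.001 spin -8.4
   -> [0.4255 0.3492 0.1504] -5.9
```

View pics/c8.png

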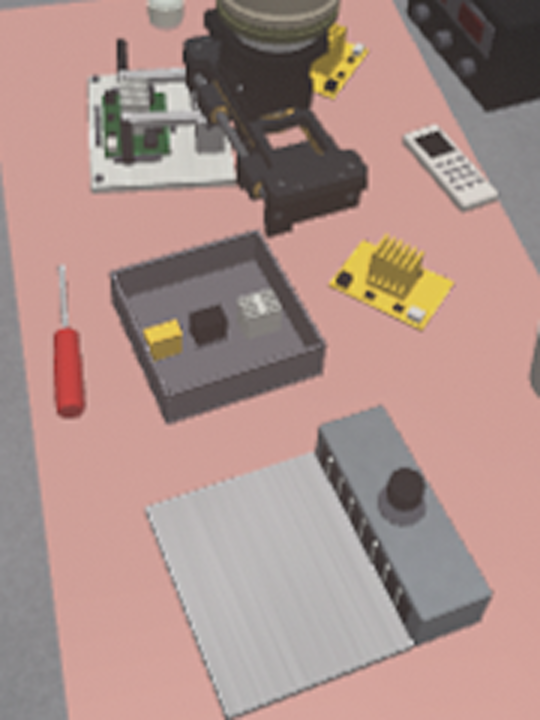

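The deck is clear and all three parts are in the bin. The right clamp bar is nearest, so that comes next.

```bash
python3 - <<'E'
from h import *
plan([(.4096,.1915,.13,-5.9)],step=.05,dps=9.5)
E
```

```text
from [ 0.4973 -0.016   0.1654] jaw -81.1 tilt [ 0.007  0.002 -1.   ]
1 dx -0.007 dy -0.027 dz 0.004 spin -9.4
2 dx -0.002 dy -0.028 dz 0.005 spin -9.4
3 dx 0.002 dy -0.028 dz 0.004 spin -9.4
4 dx 0.007 dy -0.028 dz 0.005 spin -9.4
5 dx 0.012 dy -0.025 dz 0.004 spin -9.4
6 dx 0.015 dy -0.024 dz 0.005 spin -9.4
7 dx 0.019 dy -0.021 dz 0.004 spin -9.4
8 dx 0.022 dy -0.017 dz 0.004 spin -9.4
   -> [0.4099 0.1914 0.1304] -5.9
```

Request:
arm_command(increments=[{"gripper": 60, "dx": -0.007, "dy": -0.027, "dz": 0.004, "spin": -9.4}, {"gripper": 60, "dx": -0.002, "dy": -0.028, "dz": 0.005, "spin": -9.4}, {"gripper": 60, "dx": 0.002, "dy": -0.028, "dz": 0.004, "spin": -9.4}, {"gripper": 60, "dx": 0.007, "dy": -0.028, "dz": 0.005, "spin": -9.4}, {"gripper": 60, "dx": 0.012, "dy": -0.025, "dz": 0.004, "spin": -9.4}, {"gripper": 60, "dx": 0.015, "dy": -0.024, "dz": 0.005, "spin": -9.4}, {"gripper": 60, "dx": 0.019, "dy": -0.021, "dz": 0.004, "spin": -9.4}, {"gripper": 60, "dx": 0.022, "dy": -0.017, "dz": 0.004, "spin": -9.4}])

```text
time: 18.3
ee_pos: [0.4059, 0.1934, 0.1227]
eef_rot: [0.74, 0.673, 0.0, -0.0]
ft_force: [0.1, 0.2, 0.9]
width: 0.0522
```

```bash
python3 - <<'E'
from h import *
snap('side','s5');crop('s5',250,90,350,190,6,'c9')
plan([(.4096,.1915,.09,-5.9),(.4096,.1915,.035,-5.9)],step=.05,dps=9.5)
E
```

```text
from [0.4042 0.1967 0.1222] jaw -4.7 tilt [-0.001  0.001 -1.   ]
1 dx -0.005 dy 0.006 dz 0.032 spin 1.2
   -> [0.4098 0.1912 0.0902] -5.9
2 dx 0.000 dy -0.000 dz 0.028 spin -0.0
3 dx 0.000 dy -0.000 dz 0.027 spin -0.0
   -> [0.4098 0.1912 0.0352] -5.9
```

View pics/c9.png

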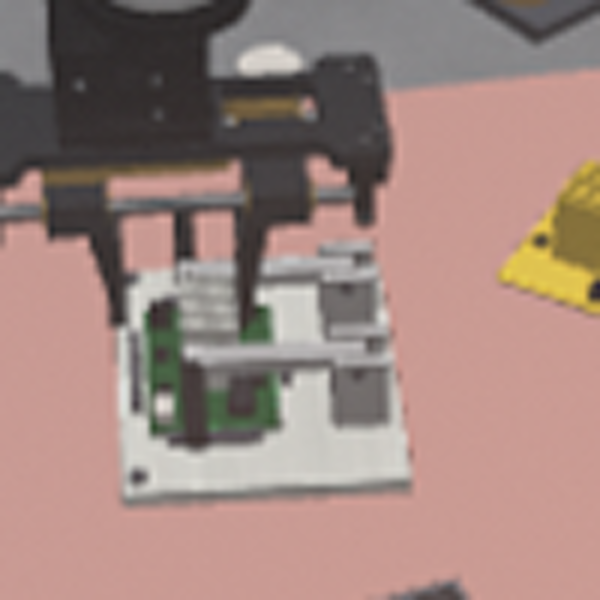

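Request:
arm_command(increments=[{"gripper": 60, "dx": -0.005, "dy": 0.006, "dz": 0.01, "spin": 1.2}, {"gripper": 60, "dx": 0, "dy": 0, "dz": 0.02, "spin": 0}, {"gripper": 60, "dx": 0, "dy": 0, "dz": 0.03, "spin": 0}, {"gripper": 60, "dx": 0, "dy": 0, "dz": 0.027, "spin": 0}, {"gripper": 0, "dx": 0, "dy": 0, "dz": 0, "spin": 0}, {"gripper": 0, "dx": 0, "dy": 0, "dz": 0, "spin": 0}, {"gripper": 0, "dx": 0, "dy": 0, "dz": 0, "spin": 0}, {"gripper": 0, "dx": 0, "dy": 0, "dz": 0, "spin": 0}])

```text
time: 19.35
ee_pos: [0.4122, 0.1874, 0.0362]
eef_rot: [0.749, 0.663, 0.001, -0.0]
ft_force: [-0.6, 0.1, 0.8]
width: 0.0199
```

Request:
arm_command(increments=[{"gripper": 0, "dx": 0, "dy": 0, "dz": 0, "spin": 0}, {"gripper": 0, "dx": 0, "dy": 0, "dz": 0, "spin": 0}, {"gripper": 0, "dx": 0, "dy": 0, "dz": 0, "spin": 0}, {"gripper": 0, "dx": 0, "dy": 0, "dz": 0, "spin": 0}, {"gripper": 0, "dx": 0, "dy": 0, "dz": 0, "spin": 0}, {"gripper": 0, "dx": 0, "dy": 0, "dz": 0, "spin": 0}, {"gripper": 0, "dx": 0, "dy": 0, "dz": 0, "spin": 0}, {"gripper": 0, "dx": 0, "dy": 0, "dz": 0, "spin": 0}])

```text
time: 20.35
ee_pos: [0.4086, 0.1877, 0.0355]
eef_rot: [0.748, 0.663, -0.002, -0.003]
ft_force: [-16.9, 0.8, 16.6]
width: 0.0112
```

```bash
python3 - <<'E'
from h import *
s=read_state();print(s['ee_pos'],s['width'],s['ft_force'])
snap('side','s6');crop('s6',250,90,350,190,6,'c10')
E
```

```text
[0.40856652 0.18773777 0.03548472] 0.011237373999931842 [-16.91649428   0.83074905  16.63140826]
```

View pics/c10.png

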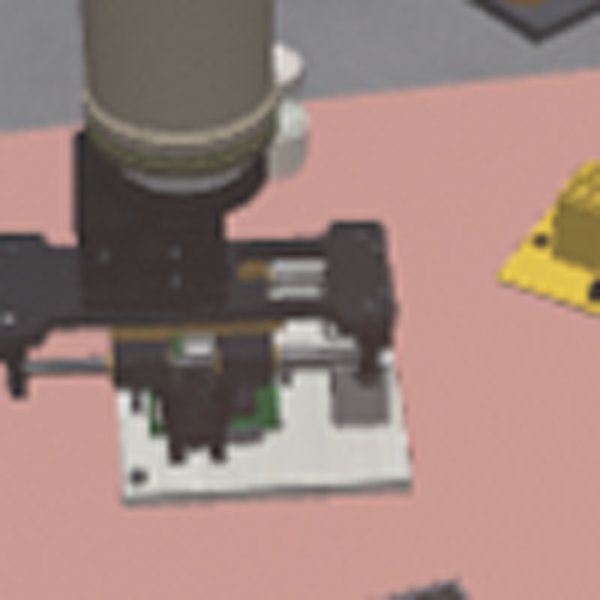

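The bar is gripped (width 11.2 mm). Swinging the arm up along its 85 mm arc.

Request:
arm_command(increments=[{"gripper": 0, "dx": 0, "dy": -0.003, "dz": -0.003, "spin": 0}, {"gripper": 0, "dx": 0, "dy": 0.0006, "dz": -0.0098, "spin": 0}, {"gripper": 0, "dx": 0, "dy": 0.0017, "dz": -0.0097, "spin": 0}, {"gripper": 0, "dx": 0, "dy": 0.0028, "dz": -0.0094, "spin": 0}, {"gripper": 0, "dx": 0, "dy": 0.0039, "dz": -0.009, "spin": 0}, {"gripper": 0, "dx": 0, "dy": 0.0049, "dz": -0.0085, "spin": 0}, {"gripper": 0, "dx": 0, "dy": 0.0058, "dz": -0.0079, "spin": 0}, {"gripper": 0, "dx": 0, "dy": 0.0067, "dz": -0.0072, "spin": 0}])

```text
time: 21.4
ee_pos: [0.4336, 0.1846, 0.1004]
eef_rot: [0.748, 0.663, -0.001, -0.001]
ft_force: [-10.3, 3.6, 7.1]
width: 0.0114
```

Request:
arm_command(increments=[{"gripper": 0, "dx": 0, "dy": 0.0065, "dz": -0.0064, "spin": 0}, {"gripper": 0, "dx": 0, "dy": 0.0082, "dz": -0.0054, "spin": 0}, {"gripper": 0, "dx": 0, "dy": 0.0088, "dz": -0.0045, "spin": 0}, {"gripper": 0, "dx": 0, "dy": 0.0092, "dz": -0.0034, "spin": 0}, {"gripper": 0, "dx": 0, "dy": 0.0095, "dz": -0.0024, "spin": 0}, {"gripper": 0, "dx": 0, "dy": 0.0097, "dz": -0.0012, "spin": 0}, {"gripper": 0, "dx": 0, "dy": 0.0098, "dz": -0.0001, "spin": 0}, {"gripper": 0, "dx": 0, "dy": 0.0098, "dz": 0.001, "spin": 0}])

```text
time: 22.4
ee_pos: [0.5067, 0.1752, 0.1223]
eef_rot: [0.749, 0.663, -0.0, 0.0]
ft_force: [-2.2, 2.1, 1.6]
width: 0.0109
```

```bash
python3 - <<'E'
from h import *
s=read_state();print(s['ee_pos'],s['width'],s['ft_force'])
snap('side','s7');crop('s7',250,60,370,180,5,'c11')
E
```

```text
[0.50670174 0.17515706 0.12229647] 0.010927553933952278 [-2.15304084  2.07356042  1.58349392]
```

View pics/c11.png

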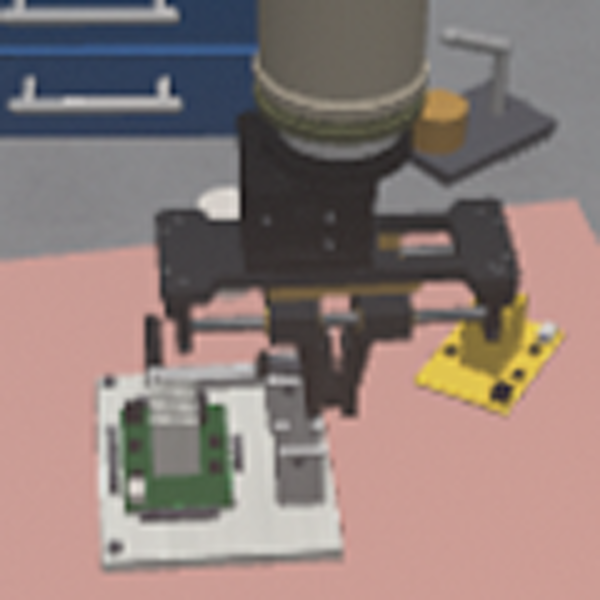

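The arm is upright and slightly past. A bit further, then release it.

Request:
arm_command(increments=[{"gripper": 0, "dx": 0, "dy": 0.0096, "dz": 0.002, "spin": 0}, {"gripper": 0, "dx": 0, "dy": 0.008, "dz": 0.003, "spin": 0}, {"gripper": 70, "dx": 0, "dy": 0, "dz": 0, "spin": 0}, {"gripper": 70, "dx": 0, "dy": 0, "dz": 0, "spin": 0}, {"gripper": 70, "dx": 0, "dy": 0, "dz": 0, "spin": 0}, {"gripper": 70, "dx": 0, "dy": 0, "dz": 0, "spin": 0}, {"gripper": 70, "dx": 0, "dy": 0, "dz": 0, "spin": 0}, {"gripper": 70, "dx": 0, "dy": 0, "dz": 0, "spin": 0}])

```text
time: 23.45
ee_pos: [0.5234, 0.1734, 0.1175]
eef_rot: [0.749, 0.663, 0.0, -0.0]
ft_force: [-0.1, -0.5, 0.7]
width: 0.0587
```

Request:
arm_command(increments=[{"gripper": 70, "dx": 0, "dy": 0, "dz": -0.02, "spin": 0}, {"gripper": 70, "dx": 0, "dy": 0, "dz": -0.03, "spin": 0}, {"gripper": 70, "dx": 0, "dy": 0, "dz": -0.03, "spin": 0}, {"gripper": 70, "dx": 0, "dy": -0.03, "dz": 0, "spin": 0}, {"gripper": 70, "dx": 0, "dy": -0.045, "dz": 0, "spin": 0}, {"gripper": 70, "dx": 0.04, "dy": -0.03, "dz": 0, "spin": 0}, {"gripper": 70, "dx": 0.05, "dy": 0, "dz": 0, "spin": 0}, {"gripper": 70, "dx": 0.05, "dy": 0, "dz": 0, "spin": 0}])

```text
time: 24.45
ee_pos: [0.4363, 0.3272, 0.1995]
eef_rot: [0.748, 0.663, 0.001, -0.001]
ft_force: [1.0, 0.3, 0.9]
width: 0.0604
```

```bash
python3 - <<'E'
from h import *
snap('side','s8');crop('s8',250,60,370,180,5,'c12')
plan([(.4253,.3487,.13,-5.9)],step=.05,dps=9.5)
E
```

```text
from [0.4347 0.3345 0.1979] jaw -6.5 tilt [ 0.001  0.002 -1.   ]
1 dx 0.007 dy -0.005 dz 0.034 spin -0.3
2 dx 0.006 dy -0.006 dz 0.034 spin -0.3
   -> [0.4252 0.3486 0.1299] -5.9
```

View pics/c12.png

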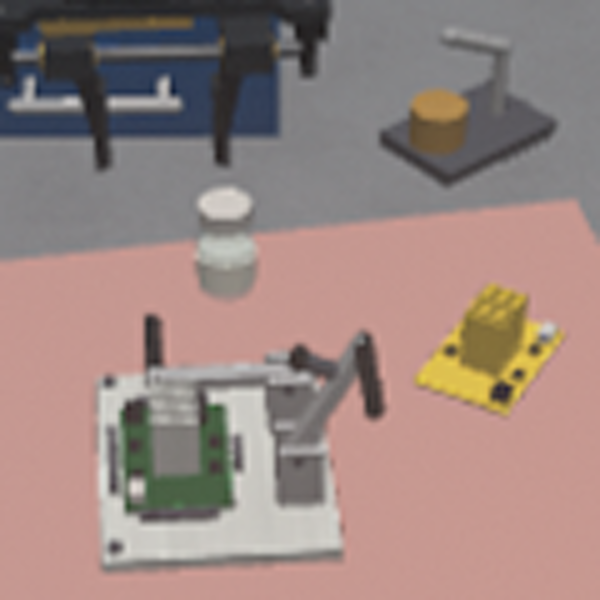

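The right clamp stays open. Its black presser stub now points back toward −x, and I'll check it against the gripper body later. Now the left bar.

Request:
arm_command(increments=[{"gripper": 70, "dx": 0.007, "dy": -0.005, "dz": 0.034, "spin": -0.3}, {"gripper": 70, "dx": 0.006, "dy": -0.006, "dz": 0.034, "spin": -0.3}, {"gripper": 70, "dx": 0, "dy": 0, "dz": 0.0, "spin": 0}, {"gripper": 70, "dx": 0, "dy": 0, "dz": 0.03, "spin": 0}, {"gripper": 70, "dx": 0, "dy": 0, "dz": 0, "spin": 0}, {"gripper": 60, "dx": 0, "dy": 0, "dz": 0, "spin": 0}, {"gripper": 50, "dx": 0, "dy": 0, "dz": 0, "spin": 0}, {"gripper": 40, "dx": 0, "dy": 0, "dz": 0, "spin": 0}])

```text
time: 25.5
ee_pos: [0.4271, 0.3395, 0.1003]
eef_rot: [0.745, 0.667, 0.001, -0.0]
ft_force: [-0.8, 0.1, 0.1]
width: 0.0407
```

```bash
python3 - <<'E'
from h import *
snap('top','t1');crop('t1',195,150,315,250,6,'c13')
plan([(.4253,.3487,.0345,-5.9)],step=.03,dps=9.5)
E
```

```text
from [0.427  0.3395 0.1   ] jaw -6.3 tilt [ 0.     0.001 -1.   ]
1 dx 0.003 dy -0.001 dz 0.022 spin -0.1
2 dx 0.003 dy -0.001 dz 0.022 spin -0.2
3 dx 0.003 dy -0.001 dz 0.022 spin -0.1
   -> [0.4249 0.3487 0.034 ] -5.9
```

View pics/c13.png

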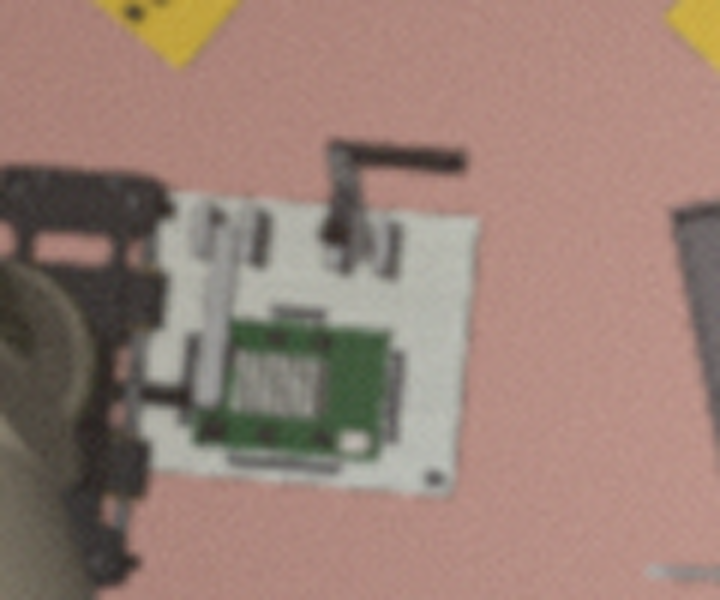

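```bash
python3 - <<'E'
from h import *
C=lambda o,s,u,v:((u+.5)/s-.5+o[0],(v+.5)/s-.5+o[1])
t=lambda u,v:C((195,150),6,u,v); s=lambda u,v:C((250,60),5,u,v)
f=np.array([.4525,.2665]);c,sn=np.cos(np.radians(-5.9)),np.sin(np.radians(-5.9))
def L(p): d=p[:2]-f; return np.array([d[0]*c+d[1]*sn,-d[0]*sn+d[1]*c,p[2]]).round(4)
for a,b in (((300,355),(337,232)),((365,340),(340,150)),((375,410),(462,160))):
    p,e=tri(s(*a),t(*b)); print(p.round(4),round(e,4),L(p))
E
```

```text
[0.499  0.2253 0.1225] 0.0022 [ 0.0505 -0.0362  0.1225]
[0.5379 0.2219 0.1306] 0.0013 [ 0.0896 -0.0356  0.1306]
[0.531  0.1628 0.1266] 0.0002 [ 0.0887 -0.0951  0.1266]
```

Request:
arm_command(increments=[{"gripper": 60, "dx": 0.009, "dy": -0.003, "dz": 0, "spin": -0.4}, {"gripper": 60, "dx": 0, "dy": 0, "dz": 0, "spin": 0}, {"gripper": 60, "dx": 0, "dy": 0, "dz": 0.02, "spin": 0}, {"gripper": 60, "dx": 0, "dy": 0, "dz": 0.023, "spin": 0}, {"gripper": 60, "dx": 0, "dy": 0, "dz": 0.022, "spin": 0}, {"gripper": 0, "dx": 0, "dy": 0, "dz": 0, "spin": 0}, {"gripper": 0, "dx": 0, "dy": 0, "dz": 0, "spin": 0}, {"gripper": 0, "dx": 0, "dy": 0, "dz": 0, "spin": 0}])

```text
time: 26.55
ee_pos: [0.4252, 0.3488, 0.0351]
eef_rot: [0.743, 0.669, 0.001, -0.0]
ft_force: [-0.3, -1.1, -0.5]
width: 0.0296
```

Request:
arm_command(increments=[{"gripper": 0, "dx": 0, "dy": 0, "dz": 0, "spin": 0}, {"gripper": 0, "dx": 0, "dy": 0, "dz": 0, "spin": 0}, {"gripper": 0, "dx": 0, "dy": 0, "dz": 0, "spin": 0}, {"gripper": 0, "dx": 0, "dy": 0, "dz": 0, "spin": 0}, {"gripper": 0, "dx": 0, "dy": 0, "dz": 0, "spin": 0}, {"gripper": 0, "dx": 0, "dy": 0, "dz": 0, "spin": 0}, {"gripper": 0, "dx": 0, "dy": 0, "dz": 0, "spin": 0}, {"gripper": 0, "dx": 0, "dy": 0, "dz": 0, "spin": 0}])

```text
time: 27.55
ee_pos: [0.427, 0.3486, 0.0354]
eef_rot: [0.743, 0.669, 0.002, 0.001]
ft_force: [7.9, 1.1, -0.7]
width: 0.0116
```

The presser tips stand at fixture x ≈ +0.05, y ≈ ±0.036, z ≈ 0.12 when open. That is where the 190 mm gripper body would be if I gripped over the 30 mm, so I'll grip over the 40 mm (board y) instead. Left arc now.

Request:
arm_command(increments=[{"gripper": 0, "dx": 0, "dy": 0.002, "dz": 0, "spin": 0}, {"gripper": 0, "dx": 0, "dy": 0.0006, "dz": -0.0098, "spin": 0}, {"gripper": 0, "dx": 0, "dy": 0.0017, "dz": -0.0097, "spin": 0}, {"gripper": 0, "dx": 0, "dy": 0.0028, "dz": -0.0094, "spin": 0}, {"gripper": 0, "dx": 0, "dy": 0.0039, "dz": -0.009, "spin": 0}, {"gripper": 0, "dx": 0, "dy": 0.0049, "dz": -0.0085, "spin": 0}, {"gripper": 0, "dx": 0, "dy": 0.0058, "dz": -0.0079, "spin": 0}, {"gripper": 0, "dx": 0, "dy": 0.0067, "dz": -0.0072, "spin": 0}])

```text
time: 28.55
ee_pos: [0.4497, 0.346, 0.0962]
eef_rot: [0.742, 0.67, -0.003, -0.002]
ft_force: [-16.8, -1.8, 12.4]
width: 0.0116
```

Request:
arm_command(increments=[{"gripper": 0, "dx": 0, "dy": 0.0075, "dz": -0.0064, "spin": 0}, {"gripper": 0, "dx": 0, "dy": 0.0082, "dz": -0.0054, "spin": 0}, {"gripper": 0, "dx": 0, "dy": 0.0088, "dz": -0.0045, "spin": 0}, {"gripper": 0, "dx": 0, "dy": 0.0092, "dz": -0.0034, "spin": 0}, {"gripper": 0, "dx": 0, "dy": 0.0095, "dz": -0.0024, "spin": 0}, {"gripper": 0, "dx": 0, "dy": 0.0097, "dz": -0.0012, "spin": 0}, {"gripper": 0, "dx": 0, "dy": 0.0098, "dz": -0.0001, "spin": 0}, {"gripper": 0, "dx": 0, "dy": 0.0098, "dz": 0.001, "spin": 0}])

```text
time: 29.55
ee_pos: [0.5257, 0.3376, 0.1182]
eef_rot: [0.743, 0.669, -0.0, 0.0]
ft_force: [-1.3, -1.8, 0.6]
width: 0.0114
```

Request:
arm_command(increments=[{"gripper": 0, "dx": 0, "dy": 0.0096, "dz": 0.002, "spin": 0}, {"gripper": 0, "dx": 0, "dy": 0.008, "dz": 0.003, "spin": 0}, {"gripper": 70, "dx": 0, "dy": 0, "dz": 0, "spin": 0}, {"gripper": 70, "dx": 0, "dy": 0, "dz": 0, "spin": 0}, {"gripper": 70, "dx": 0, "dy": 0, "dz": 0, "spin": 0}, {"gripper": 70, "dx": 0, "dy": 0, "dz": 0, "spin": 0}, {"gripper": 70, "dx": 0, "dy": 0, "dz": 0, "spin": 0}, {"gripper": 70, "dx": 0, "dy": 0, "dz": 0, "spin": 0}])

```text
time: 30.55
ee_pos: [0.5426, 0.3363, 0.1134]
eef_rot: [0.743, 0.67, 0.0, -0.0]
ft_force: [-0.7, 0.0, -0.1]
width: 0.0585
```

Request:
arm_command(increments=[{"gripper": 80, "dx": 0, "dy": 0, "dz": -0.02, "spin": 0}, {"gripper": 80, "dx": 0, "dy": 0, "dz": -0.035, "spin": 0}, {"gripper": 80, "dx": 0, "dy": 0, "dz": -0.04, "spin": 0}, {"gripper": 80, "dx": 0, "dy": -0.04, "dz": 0, "spin": 0}, {"gripper": 80, "dx": 0, "dy": -0.045, "dz": 0, "spin": 0}, {"gripper": 80, "dx": 0, "dy": -0.045, "dz": 0, "spin": 0}, {"gripper": 80, "dx": 0, "dy": -0.05, "dz": 0, "spin": 0}, {"gripper": 80, "dx": 0, "dy": -0.05, "dz": 0, "spin": 0}])

```text
time: 31.55
ee_pos: [0.3129, 0.36, 0.2093]
eef_rot: [0.743, 0.669, 0.001, -0.0]
ft_force: [-0.2, 0.6, 0.9]
width: 0.0698
```

```bash
python3 - <<'E'
from h import *
snap('side','s9');crop('s9',250,60,370,180,5,'c14')
plan([(.4272,.269,.17,-95.9)],step=.05,dps=9.5)
E
```

```text
from [0.3074 0.3614 0.2092] jaw -5.8 tilt [-0.003  0.002 -1.   ]
1 dx -0.008 dy 0.013 dz 0.004 spin 9.0
2 dx -0.006 dy 0.014 dz 0.004 spin 9.0
3 dx -0.004 dy 0.014 dz 0.004 spin 9.0
4 dx -0.001 dy 0.015 dz 0.004 spin 9.1
5 dx 0.001 dy 0.016 dz 0.004 spin 9.0
6 dx 0.004 dy 0.014 dz 0.003 spin 9.0
7 dx 0.006 dy 0.014 dz 0.004 spin 9.0
8 dx 0.007 dy 0.013 dz 0.004 spin 9.0
9 dx 0.010 dy 0.012 dz 0.004 spin 9.0
10 dx 0.012 dy 0.010 dz 0.004 spin 9.0
   -> [0.4276 0.2686 0.1702] -95.9
```

View pics/c14.png

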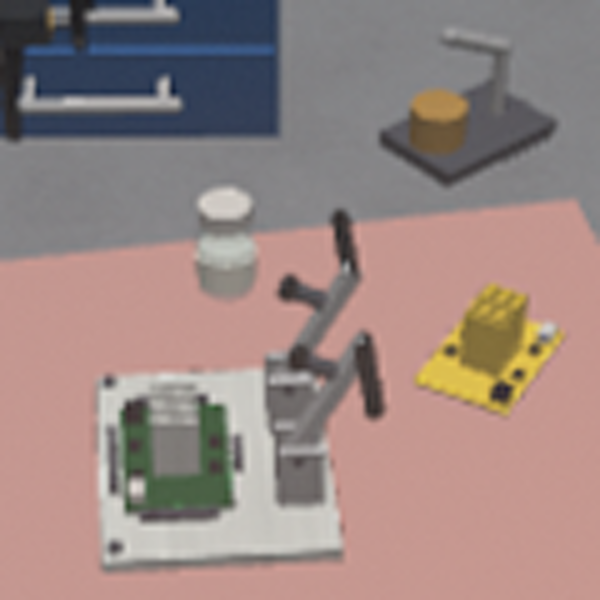

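Both clamps stay open and the board is free. Turning the jaws to the board's y axis.

Request:
arm_command(increments=[{"gripper": 80, "dx": -0.008, "dy": 0.013, "dz": 0.004, "spin": 9}, {"gripper": 80, "dx": -0.006, "dy": 0.014, "dz": 0.004, "spin": 9}, {"gripper": 80, "dx": -0.004, "dy": 0.014, "dz": 0.004, "spin": 9}, {"gripper": 80, "dx": -0.001, "dy": 0.015, "dz": 0.004, "spin": 9.1}, {"gripper": 80, "dx": 0.001, "dy": 0.016, "dz": 0.004, "spin": 9}, {"gripper": 80, "dx": 0.004, "dy": 0.014, "dz": 0.003, "spin": 9}, {"gripper": 80, "dx": 0.006, "dy": 0.014, "dz": 0.004, "spin": 9}, {"gripper": 80, "dx": 0.007, "dy": 0.013, "dz": 0.004, "spin": 9}], grip_force=30)

```text
time: 32.6
ee_pos: [0.41, 0.2854, 0.1784]
eef_rot: [0.995, 0.101, 0.0, -0.001]
ft_force: [-0.3, 0.5, -0.4]
width: 0.0693
```

```bash
python3 - <<'E'
from h import *
print(np.round(read_state()['joint_positions'],2))
plan([(.4272,.269,.16,-95.9)],step=.05,dps=9.5)
E
```

```text
[-1.68  0.11  1.06  1.89 -0.1   1.2  -1.96]
from [0.41   0.2854 0.1784] jaw -78.4 tilt [ 0.     0.002 -1.   ]
1 dx 0.007 dy 0.010 dz 0.009 spin 8.8
2 dx 0.008 dy 0.008 dz 0.009 spin 8.7
   -> [0.4273 0.2695 0.1604] -95.9
```

Request:
arm_command(increments=[{"gripper": 80, "dx": 0.007, "dy": 0.01, "dz": 0.009, "spin": 8.8}, {"gripper": 80, "dx": 0.008, "dy": 0.008, "dz": 0.009, "spin": 8.7}, {"gripper": 80, "dx": 0, "dy": 0, "dz": 0.02, "spin": 0}, {"gripper": 80, "dx": 0, "dy": 0, "dz": 0.02, "spin": 0}, {"gripper": 80, "dx": 0, "dy": 0, "dz": 0.02, "spin": 0}, {"gripper": 80, "dx": 0, "dy": 0, "dz": 0, "spin": 0}, {"gripper": 80, "dx": 0, "dy": 0, "dz": 0, "spin": 0}, {"gripper": 80, "dx": 0, "dy": 0, "dz": 0, "spin": 0}])

```text
time: 33.6
ee_pos: [0.4269, 0.2704, 0.1004]
eef_rot: [0.999, -0.048, 0.0, -0.001]
ft_force: [-0.0, 0.5, -0.6]
width: 0.0696
```

```bash
python3 - <<'E'
from h import *
print(np.round(read_state()['joint_positions'],2))
plan([(.4272,.269,.038,-95.9)],step=.03,dps=9.5)
snap('side','s10');crop('s10',250,60,370,180,5,'c15')
E
```

```text
[-1.57  0.28  1.05  1.96 -0.28  1.05 -2.06]
from [0.4269 0.2704 0.1004] jaw -95.6 tilt [ 0.001  0.002 -1.   ]
1 dx 0.000 dy 0.000 dz 0.021 spin 0.1
2 dx 0.000 dy 0.001 dz 0.021 spin 0.1
3 dx 0.000 dy 0.000 dz 0.020 spin 0.1
   -> [0.4268 0.2694 0.0384] -95.9
```

View pics/c15.png

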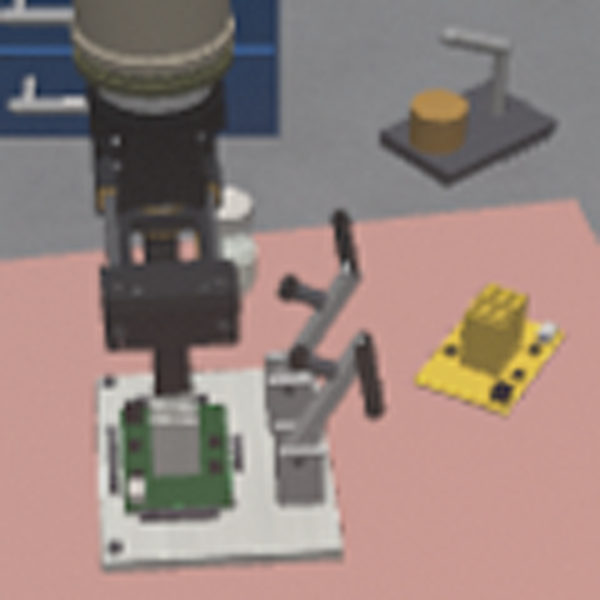

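```bash
python3 - <<'E'
from h import *
for p in ([.427,.235,.1],[.427,.305,.1],[.4268,.269,.066],[.430,.289,.066],[.4249,.249,.066]):
    u=proj('side',np.array(p))[0]; print(p,((u-[250,60])*5).round())
E
```

```text
[0.427, 0.235, 0.1] [175. 387.]
[0.427, 0.305, 0.1] [157. 317.]
[0.4268, 0.269, 0.066] [168. 396.]
[0.43, 0.289, 0.066] [168. 376.]
[0.4249, 0.249, 0.066] [170. 417.]
```

The projections match the picture: finger tip at (175,387), sink top near (170,400). Descending and gripping.

Request:
arm_command(increments=[{"gripper": 80, "dx": 0, "dy": 0.001, "dz": 0.021, "spin": 0.3}, {"gripper": 80, "dx": 0, "dy": 0, "dz": 0.021, "spin": 0}, {"gripper": 80, "dx": 0, "dy": 0, "dz": 0.021, "spin": 0}, {"gripper": 0, "dx": 0, "dy": 0, "dz": 0, "spin": 0}, {"gripper": 0, "dx": 0, "dy": 0, "dz": 0, "spin": 0}, {"gripper": 0, "dx": 0, "dy": 0, "dz": 0, "spin": 0}, {"gripper": 0, "dx": 0, "dy": 0, "dz": 0, "spin": 0}, {"gripper": 0, "dx": 0, "dy": 0, "dz": 0, "spin": 0}])

```text
time: 34.65
ee_pos: [0.4267, 0.27, 0.0372]
eef_rot: [0.999, -0.051, 0.0, -0.001]
ft_force: [-1.4, 1.3, 7.6]
width: 0.0397
```

Request:
arm_command(increments=[{"gripper": 0, "dx": 0, "dy": 0, "dz": 0, "spin": 0}, {"gripper": 0, "dx": 0, "dy": 0, "dz": 0, "spin": 0}, {"gripper": 0, "dx": 0, "dy": 0, "dz": 0, "spin": 0}, {"gripper": 0, "dx": 0, "dy": 0, "dz": -0.003, "spin": 0}, {"gripper": 0, "dx": 0, "dy": 0, "dz": -0.005, "spin": 0}, {"gripper": 0, "dx": 0, "dy": 0, "dz": -0.006, "spin": 0}, {"gripper": 0, "dx": 0, "dy": 0, "dz": -0.006, "spin": 0}, {"gripper": 0, "dx": 0, "dy": 0, "dz": 0, "spin": 0}])

```text
time: 35.65
ee_pos: [0.4265, 0.269, 0.0568]
eef_rot: [0.999, -0.051, 0.0, -0.0]
ft_force: [0.1, -0.2, -3.0]
width: 0.0398
```

```bash
python3 - <<'E'
from h import *
s=read_state();print(s['ee_pos'],s['width'],s['ft_force'],np.round(s['joint_positions'],2))
snap('side','s11');crop('s11',250,60,370,180,5,'c16')
E
```

```text
[0.42650099 0.26900384 0.05682316] 0.03981428245633298 [ 0.05015437 -0.22610445 -2.98253671] [-1.51  0.36  1.    2.   -0.37  0.97 -2.  ]
```

View pics/c16.png

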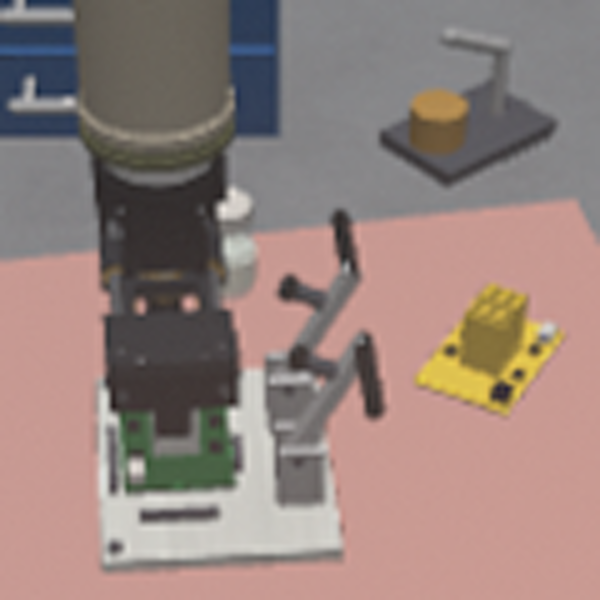

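The board is lifted (width 39.8 mm, about 3 N). Carrying it up and over to the deck.

Request:
arm_command(increments=[{"gripper": 0, "dx": 0, "dy": 0, "dz": -0.025, "spin": 0}, {"gripper": 0, "dx": 0, "dy": 0, "dz": -0.03, "spin": 0}, {"gripper": 0, "dx": 0, "dy": 0, "dz": -0.03, "spin": 0}, {"gripper": 0, "dx": 0, "dy": 0, "dz": -0.025, "spin": 0}, {"gripper": 0, "dx": 0, "dy": 0.02, "dz": 0, "spin": 0}, {"gripper": 0, "dx": 0, "dy": 0.03, "dz": 0, "spin": 0}, {"gripper": 0, "dx": 0, "dy": 0.035, "dz": 0, "spin": 0}, {"gripper": 0, "dx": 0, "dy": 0.035, "dz": 0, "spin": 0}], grip_force=40)

```text
time: 36.7
ee_pos: [0.4137, 0.1484, 0.166]
eef_rot: [0.999, -0.051, -0.0, -0.0]
ft_force: [-0.4, 0.1, -1.8]
width: 0.0395
```

```bash
python3 - <<'E'
from h import *
s=read_state();print(s['width'],s['ft_force'])
plan([(.451,-.262,.16,-80.5)],step=.035,dps=9.5)
E
```

```text
0.03952371147940206 [-0.41429513  0.10785735 -1.79500305]
from [0.4137 0.1484 0.166 ] jaw -95.8 tilt [-0.  0. -1.]
1 dx 0.007 dy 0.034 dz 0.000 spin -1.3
2 dx 0.005 dy 0.034 dz 0.001 spin -1.3
3 dx 0.005 dy 0.034 dz 0.000 spin -1.2
4 dx 0.005 dy 0.034 dz 0.001 spin -1.3
5 dx 0.003 dy 0.034 dz 0.000 spin -1.3
6 dx 0.003 dy 0.034 dz 0.001 spin -1.3
7 dx 0.002 dy 0.034 dz 0.000 spin -1.2
8 dx 0.001 dy 0.035 dz 0.001 spin -1.3
9 dx 0.001 dy 0.034 dz 0.000 spin -1.3
10 dx -0.000 dy 0.034 dz 0.001 spin -1.3
11 dx -0.001 dy 0.035 dz 0.000 spin -1.3
12 dx -0.002 dy 0.034 dz 0.001 spin -1.2
   -> [ 0.4513 -0.2621  0.16  ] -80.5
```

Request:
arm_command(increments=[{"gripper": 0, "dx": 0.007, "dy": 0.034, "dz": 0, "spin": -1.3}, {"gripper": 0, "dx": 0.005, "dy": 0.034, "dz": 0.001, "spin": -1.3}, {"gripper": 0, "dx": 0.005, "dy": 0.034, "dz": 0, "spin": -1.2}, {"gripper": 0, "dx": 0.005, "dy": 0.034, "dz": 0.001, "spin": -1.3}, {"gripper": 0, "dx": 0.003, "dy": 0.034, "dz": 0, "spin": -1.3}, {"gripper": 0, "dx": 0.003, "dy": 0.034, "dz": 0.001, "spin": -1.3}, {"gripper": 0, "dx": 0.002, "dy": 0.034, "dz": 0, "spin": -1.2}, {"gripper": 0, "dx": 0.001, "dy": 0.035, "dz": 0.001, "spin": -1.3}])

```text
time: 37.7
ee_pos: [0.4382, -0.1258, 0.162]
eef_rot: [0.999, 0.038, -0.0, -0.0]
ft_force: [-0.2, 0.3, -1.8]
width: 0.0394
```

Request:
arm_command(increments=[{"gripper": 0, "dx": 0.001, "dy": 0.034, "dz": 0, "spin": -1.3}, {"gripper": 0, "dx": 0, "dy": 0.034, "dz": 0.001, "spin": -1.3}, {"gripper": 0, "dx": -0.001, "dy": 0.03, "dz": 0, "spin": -1.3}, {"gripper": 0, "dx": -0.002, "dy": 0.02, "dz": 0.001, "spin": -1.2}, {"gripper": 0, "dx": 0, "dy": 0.01, "dz": 0, "spin": 0}, {"gripper": 0, "dx": 0, "dy": 0, "dz": 0.03, "spin": 0}, {"gripper": 0, "dx": 0, "dy": 0, "dz": 0.03, "spin": 0}, {"gripper": 0, "dx": 0, "dy": 0, "dz": 0, "spin": 0}])

```text
time: 38.7
ee_pos: [0.403, -0.2273, 0.1285]
eef_rot: [0.996, 0.082, 0.02, 0.013]
ft_force: [0.0, -0.4, -1.8]
width: 0.0401
```

```bash
python3 - <<'E'
from h import *
s=read_state();print(s['width'],s['ft_force'])
snap('side','s12');crop('s12',260,190,420,350,4.5,'c17')
plan([(.451,-.262,.031,-80.5)],step=.035,dps=9.5)
E
```

```text
0.040098431739447105 [ 0.02611273 -0.3715606  -1.80152072]
from [ 0.4041 -0.2279  0.1296] jaw -80.6 tilt [ 0.044 -0.022 -0.999]
1 dx 0.010 dy 0.010 dz 0.025 spin -0.0
2 dx 0.010 dy 0.011 dz 0.024 spin -0.0
3 dx 0.011 dy 0.010 dz 0.025 spin -0.1
4 dx 0.010 dy 0.010 dz 0.025 spin 0.0
   -> [ 0.4512 -0.2616  0.0306] -80.5
```

View pics/c17.png

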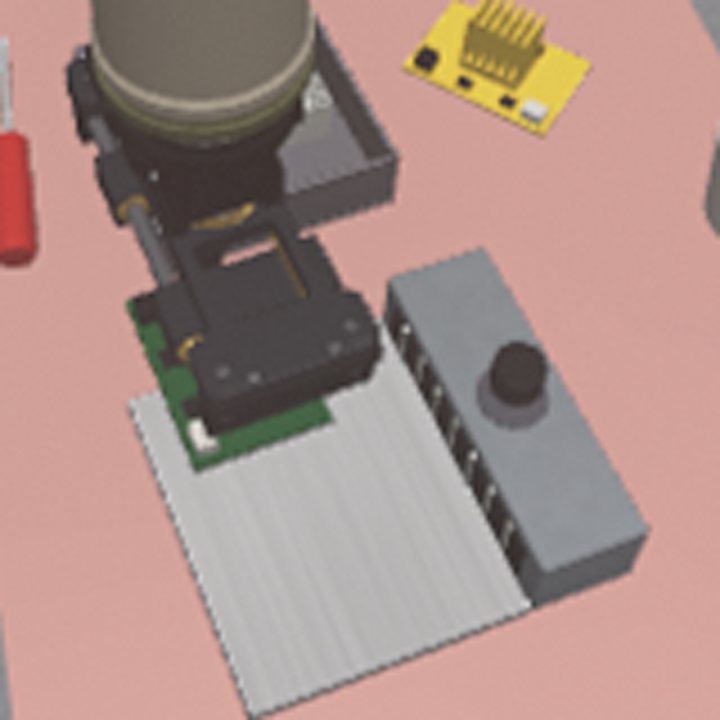

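```bash
python3 - <<'E'
from h import *
s=read_state();print(np.round(s['joint_positions'],3),np.round(s['joint_vel'],3))
E
```

```text
[-1.135 -0.499  1.339  2.074  0.54   1.195 -1.425] [-0.004  0.002 -0.003 -0.042 -0.001  0.005  0.005]
```

The arm stalled at joint limits (q3 = 1.339, q2 = −0.499): the redundant elbow drifted out during the long spin. The board is still held. I'll spin back to unwind it and watch the joints.

Request:
arm_command(increments=[{"gripper": 0, "dx": 0, "dy": 0, "dz": -0.015, "spin": -6}, {"gripper": 0, "dx": 0, "dy": 0, "dz": -0.015, "spin": -8}, {"gripper": 0, "dx": 0, "dy": 0, "dz": 0, "spin": -8}, {"gripper": 0, "dx": 0, "dy": 0, "dz": 0, "spin": -8}, {"gripper": 0, "dx": 0, "dy": 0, "dz": 0, "spin": -8}, {"gripper": 0, "dx": 0, "dy": 0, "dz": 0, "spin": -8}, {"gripper": 0, "dx": 0, "dy": 0, "dz": 0, "spin": -8}, {"gripper": 0, "dx": 0, "dy": 0, "dz": 0, "spin": -8}])

```text
time: 39.75
ee_pos: [0.404, -0.2277, 0.1608]
eef_rot: [0.81, 0.585, 0.012, 0.023]
ft_force: [-0.5, 0.3, -2.9]
width: 0.0398
```

```bash
python3 - <<'E'
from h import *
s=read_state();print(np.round(s['joint_positions'],3),np.round(s['joint_vel'],3),s['width'],s['ft_force'])
plan([(.451,-.262,.16,-15)],step=.035,dps=9.5)
E
```

```text
[-1.08  -0.499  1.258  2.038  0.516  1.258 -0.329] [-0.00e+00 -1.00e-03 -2.00e-03  1.00e-03 -1.00e-03  1.00e-03  1.11e+00] 0.03976477364045732 [-0.49501053  0.28273473 -2.87313685]
from [ 0.404  -0.2277  0.1608] jaw -18.3 tilt [ 0.046 -0.023 -0.999]
1 dx -0.009 dy 0.028 dz 0.000 spin -1.7
2 dx -0.010 dy 0.027 dz 0.001 spin -1.6
   -> [ 0.4507 -0.2623  0.1598] -15.0
```

```bash
cat > kin.py <<'E'
import numpy as np, itertools
from scipy.optimize import least_squares
from scipy.spatial.transform import Rotation as R
D=[([-1.298,.333,-.065,1.461,.022,1.35,-.089],[.182,.5975,.2218],73.1),
([-1.68,.11,1.06,1.89,-.1,1.2,-1.96],[.41,.2854,.1784],-78.4),
([-1.57,.28,1.05,1.96,-.28,1.05,-2.06],[.4269,.2704,.1004],-95.6),
([-1.51,.36,1.0,2.0,-.37,.97,-2.0],[.4265,.269,.0568],-95.8),
([-1.135,-.499,1.339,2.074,.54,1.195,-1.425],[.4041,-.2279,.1296],-80.6),
([-1.08,-.499,1.258,2.038,.516,1.258,-.329],[.404,-.2277,.1608],-18.3)]
def fk(q,sg,L):
    d1,L1,a1,L2,a2,L3,o1,o7=L
    rz=lambda a:R.from_euler('z',a).as_matrix(); ry=lambda a:R.from_euler('y',a).as_matrix()
    T=rz(sg[0]*q[0]+o1); p=np.array([0,0,d1])
    T=T@ry(q[1])@rz(sg[1]*q[2]); p=p+T@[a1,0,L1]
    T=T@ry(q[3])@rz(sg[2]*q[4]); p=p+T@[a2,0,L2]
    T=T@ry(q[5])@rz(sg[3]*q[6]+o7); p=p+T@[0,0,L3]
    return p,T
if __name__=='__main__':
    res=[]
    for sg in itertools.product([1,-1],repeat=4):
        def f(L):
            e=[]
            for q,p,j in D:
                P,T=fk(q,sg,L); e+=list(P-p)
                jj=np.radians(j); e+=list(.3*(T[:,1]-[np.cos(jj),np.sin(jj),0])); e+=list(.1*(T[:,2]-[0,0,-1]))
            return e
        for o1 in(0,2.57):
          for o7 in (0,np.pi/2,np.pi,-np.pi/2):
            s=least_squares(f,[.35,.4,0,.4,0,.25,o1,o7]); res.append((s.cost,sg,s.x.round(4)))
    res.sort(key=lambda t:t[0])
    for r_ in res[:4]: print(r_)
E
python3 kin.py
```

```text
(np.float64(0.0004747381713428364), (-1, -1, -1, -1), array([ 0.6736,  0.4449, -0.0051,  0.4958, -0.0278,  0.789 , -0.0629,
        1.5075]))
(np.float64(0.0004747381713428376), (-1, -1, -1, -1), array([ 0.6736,  0.4449, -0.0051,  0.4958, -0.0278,  0.789 , -0.0629,
        1.5075]))
(np.float64(0.00047473817134284084), (-1, -1, -1, -1), array([ 0.6736,  0.4449, -0.0051,  0.4958, -0.0278,  0.789 , -0.0629,
        1.5075]))
(np.float64(0.0004747381713428475), (-1, -1, -1, -1), array([ 0.6736,  0.4449, -0.0051,  0.4958, -0.0278,  0.789 , -0.0629,
        1.5075]))
```

```bash
cat > kin2.py <<'E'
from kin import *
import kin
def fk2(q,L):
    d1,L1,a1,L2,a2,L3,o1,o7,a0,a3=L
    rz=lambda a:R.from_euler('z',a).as_matrix(); ry=lambda a:R.from_euler('y',a).as_matrix()
    T=rz(-q[0]+o1); p=T@[a0,0,d1]
    T=T@ry(q[1])@rz(-q[2]); p=p+T@[a1,0,L1]
    T=T@ry(q[3])@rz(-q[4]); p=p+T@[a2,0,L2]
    T=T@ry(q[5])@rz(-q[6]+o7); p=p+T@[0,0,L3]
    return p,T
def f(L):
    e=[]
    for q,p,j in D:
        P,T=fk2(q,L); e+=list(P-p)
        jj=np.radians(j); e+=list(.3*(T[:,1]-[np.cos(jj),np.sin(jj),0]))
    e+=list(.001*np.array(L)[[2,4,6,8,9]])
    return e
best=min((least_squares(f,[.35,.4,0,.4,0,.25,0,o7,.0,0]) for o7 in(0,1.57,3.14,-1.57)),key=lambda s:s.cost)
L=best.x
if __name__=='__main__':
    print(best.cost,L.round(3))
    for q,p,j in D:
        P,T=fk2(q,L);print((P-p).round(4),np.degrees(np.arctan2(T[1,1],T[0,1])).round(1)-j,T[:,2].round(3))
E
python3 kin2.py
```

```text
0.00041833359374563676 [ 0.777  0.443 -0.006  0.489 -0.032  0.898 -0.073  1.498  0.008  0.   ]
[0.0012 0.0044 0.0022] 0.0 [-0.    -0.002 -1.   ]
[-0.0091 -0.0054 -0.0055] -0.29999999999999716 [ 0.001 -0.003 -1.   ]
[ 0.0011  0.0004 -0.0067] 0.29999999999999716 [ 0.006  0.003 -1.   ]
[ 0.0009  0.0006 -0.0099] -0.10000000000000853 [ 0.003  0.003 -1.   ]
[-0.0006 -0.0004  0.0098] 0.0 [ 0.041 -0.026 -0.999]
[-0.0003  0.0002  0.0101] 0.0 [ 0.044 -0.026 -0.999]
```

```bash
cat > sim.py <<'E'
from kin2 import *
lo=np.array([-2.6,-.5,-1.47,.16,-1.27,.06,-2.6]);hi=np.array([2.6,2.12,1.34,2.42,4.41,2.06,2.6])
def target(x,y,z,j):
    j=np.radians(j); ty=np.array([np.cos(j),np.sin(j),0]); tz=np.array([0,0,-1.]); return np.array([x,y,z]),np.c_[np.cross(ty,tz),ty,tz]
def err(q,t):
    P,T=fk2(q,L); return np.r_[t[0]-P,R.from_matrix(t[1]@T.T).as_rotvec()]
def ik(q,t,n=6,k0=0,lam=1e-4):
    for _ in range(n):
        e=err(q,t); J=np.zeros((6,7))
        for i in range(7):
            d=np.zeros(7);d[i]=1e-5; J[:,i]=-(err(q+d,t)-e)/1e-5
        q=np.clip(q+J.T@np.linalg.solve(J@J.T+lam*np.eye(6),e),lo,hi)
    return q
def run(q,wps,step=.02,v=True):
    p,T=fk2(q,L); cur=np.r_[p,np.degrees(np.arctan2(T[1,1],T[0,1]))]
    for w in wps:
        w=np.array(w,float); n=int(max(2,np.ceil(max(np.linalg.norm(w[:3]-cur[:3])/step,abs(w[3]-cur[3])/4))))
        for i in range(1,n+1): q=ik(q,target(*(cur+(w-cur)*i/n)))
        cur=w
        if v: print(w,'q',q.round(2),'e',np.linalg.norm(err(q,target(*w))).round(4))
    return q
E
python3 - <<'E'
from sim import *
q=np.array(D[0][0])
run(q,[(.42,.3,.2,15),(.425,-.305,.12,-73),(.425,-.305,.015,-73),(.425,-.305,.1,-73),(.407,-.027,.1,-81),(.488,-.3,.1,-77.5),(.452,-.02,.1,-81),(.47,-.21,.1,-77),(.496,-.015,.1,-81),(.496,-.015,.165,-81),(.41,.192,.12,-5),(.41,.188,.035,-6.5),(.435,.185,.1,-6.5),(.52,.173,.12,-6.5),(.43,.34,.2,-6.3),(.427,.348,.035,-6),(.54,.336,.113,-6),(.307,.36,.209,-6),(.41,.285,.178,-78.4),(.427,.27,.1,-95.6),(.4265,.269,.057,-95.8),(.426,.269,.166,-95.8),(.414,.148,.166,-95.8),(.438,-.126,.162,-85),(.451,-.262,.16,-80.5)])
E
```

```text
[ 0.42  0.3   0.2  15.  ] q [-0.95  0.09  0.28  1.8  -0.03  1.25 -0.4 ] e 0.0
[  0.425  -0.305   0.12  -73.   ] q [-0.24  0.26  0.9   1.88 -0.22  1.11 -0.53] e 0.0
[ 4.25e-01 -3.05e-01  1.50e-02 -7.30e+01] q [-0.16  0.41  0.81  1.97 -0.37  0.91 -0.43] e 0.0
[  0.425  -0.305   0.1   -73.   ] q [-0.23  0.28  0.89  1.9  -0.25  1.07 -0.51] e 0.0
[ 4.07e-01 -2.70e-02  1.00e-01 -8.10e+01] q [-0.71 -0.09  0.7   2.17  0.06  1.04 -1.47] e 0.0
[  0.488  -0.3     0.1   -77.5  ] q [-0.2   0.4   0.83  1.77 -0.33  1.11 -0.62] e 0.0
[ 4.52e-01 -2.00e-02  1.00e-01 -8.10e+01] q [-0.77  0.05  0.77  2.07 -0.04  1.03 -1.4 ] e 0.0
[  0.47  -0.21   0.1  -77.  ] q [-0.43  0.26  0.88  1.92 -0.23  1.06 -0.8 ] e 0.0
[ 4.96e-01 -1.50e-02  1.00e-01 -8.10e+01] q [-0.77  0.18  0.79  1.97 -0.15  1.05 -1.32] e 0.0
[ 4.96e-01 -1.50e-02  1.65e-01 -8.10e+01] q [-0.8   0.1   0.81  1.89 -0.08  1.18 -1.38] e 0.0
[ 0.41   0.192  0.12  -5.   ] q [-1.04  0.02  0.54  2.05 -0.01  1.08 -0.58] e 0.0
[ 0.41   0.188  0.035 -6.5  ] q [-1.02  0.14  0.54  2.14 -0.09  0.89 -0.53] e 0.0
[ 0.435  0.185  0.1   -6.5  ] q [-1.01  0.09  0.
[... 353 characters left out ...]
 0.0
[ 0.307  0.36   0.209 -6.   ] q [-1.32 -0.01  0.38  1.88  0.    1.27 -1.04] e 0.0
[  0.41    0.285   0.178 -78.4  ] q [-1.19  0.08  0.54  1.87 -0.04  1.21 -2.  ] e 0.0
[  0.427   0.27    0.1   -95.6  ] q [-1.16  0.18  0.58  1.95 -0.11  1.05 -2.21] e 0.0
[ 4.265e-01  2.690e-01  5.700e-02 -9.580e+01] q [-1.15  0.23  0.57  1.99 -0.15  0.96 -2.18] e 0.0
[  0.426   0.269   0.166 -95.8  ] q [-1.18  0.1   0.59  1.87 -0.06  1.18 -2.25] e 0.0
[  0.414   0.148   0.166 -95.8  ] q [-1.1  -0.07  0.67  2.02  0.05  1.18 -2.12] e 0.0
[  0.438  -0.126   0.162 -85.   ] q [-0.85 -0.02  1.06  1.98  0.02  1.17 -1.28] e 0.0
[  0.451  -0.262   0.16  -80.5  ] q [-0.51  0.27  1.1   1.83 -0.26  1.2  -0.73] e 0.0
```

```bash
python3 - <<'E'
from sim import *
q=np.array(D[-1][0])
q0=q
for name,w in {
'direct':[(.451,-.262,.16,-15)],
'out':[(.60,-.1,.2,-15),(.60,-.3,.2,-15),(.451,-.262,.16,-80)],
'out2':[(.55,-.0,.2,-15),(.65,-.25,.2,-15),(.65,-.25,.2,-80),(.451,-.262,.16,-80)],
'back':[(.43,.1,.2,-15),(.43,.27,.2,-15),(.43,.27,.2,40),(.6,-.1,.2,-40),(.451,-.262,.16,-80)],
'outfar':[(.65,0,.25,-15),(.65,.2,.25,40),(.65,-.25,.25,-80),(.451,-.262,.16,-80)],
'pos':[(.55,0,.25,60),(.6,-.25,.2,60),(.451,-.262,.16,99)],
}.items(): print(name); run(q0,w)
E
```

```text
direct
[  0.451  -0.262   0.16  -15.   ] q [-1.41 -0.35  1.34  1.89  0.37  1.24 -0.12] e 0.3821
out
[  0.6  -0.1   0.2 -15. ] q [-0.72  0.53  1.12  1.55 -0.48  1.37  0.19] e 0.0
[  0.6  -0.3   0.2 -15. ] q [-0.27  0.65  1.04  1.36 -0.56  1.44  0.49] e 0.0
[  0.451  -0.262   0.16  -80.   ] q [-0.65  0.42  1.34  1.82 -0.44  1.25 -0.57] e 0.0104
out2
[  0.55  -0.     0.2  -15.  ] q [-1.02  0.35  1.15  1.7  -0.33  1.31 -0.06] e 0.0
[  0.65  -0.25   0.2  -15.  ] q [-0.29  0.68  0.97  1.28 -0.55  1.45  0.37] e 0.0
[  0.65  -0.25   0.2  -80.  ] q [-0.37  0.79  1.18  1.27 -0.72  1.52 -0.68] e 0.0
[  0.451  -0.262   0.16  -80.   ] q [-0.65  0.42  1.34  1.82 -0.44  1.25 -0.57] e 0.0107
back
[  0.43   0.1    0.2  -15.  ] q [-1.43 -0.15  1.07  1.95  0.14  1.26 -0.68] e 0.0
[  0.43   0.27   0.2  -15.  ] q [-1.53  0.13  0.98  1.81 -0.11  1.26 -0.79] e 0.0
[ 0.43  0.27  0.2  40.  ] q [-1.44  0.12  0.88  1.81 -0.09  1.26  0.16] e 0.0
[  0.6  -0.1   0.2 -40. ] q [-0.72  0.52  1.12  1.55 -0.48  1.37 -0.25] e 0.0
[  0.451  -0.262   0.16  -80.   ] q [-0.65  0.42  1.34  1.82 -0.43  1.25 -0.58] e 0.0049
outfar
[  0.65   0.     0.25 -15.  ] q [-0.76  0.57  1.05  1.35 -0.49  1.5  -0.  ] e 0.0
[ 0.65  0.2   0.25 40.  ] q [-0.89  0.56  0.82  1.26 -0.4   1.49  0.58] e 0.0
[  0.65  -0.25   0.25 -80.  ] q [-0.34  0.77  1.2   1.19 -0.7   1.61 -0.7 ] e 0.0
[  0.451  -0.262   0.16  -80.   ] q [-0.65  0.42  1.34  1.82 -0.44  1.25 -0.57] e 0.0091
pos
[ 0.55  0.    0.25 60.  ] q [-2.1  -0.5   1.34  1.64  0.59  1.51  0.5 ] e 0.3047
[ 0.6  -0.25  0.2  60.  ] q [-1.94 -0.5   1.34  1.57  0.67  1.46  0.88] e 0.5996
[ 0.451 -0.262  0.16  99.   ] q [-1.48 -0.5   1.34  1.85  0.57  1.31  1.71] e 0.3275
```

```bash
python3 - <<'E'
from sim import *
q0=np.array(D[-1][0])
for name,w in {
'a':[(.60,-.1,.2,-15),(.68,-.1,.2,-15),(.68,-.1,.2,90),(.451,-.262,.16,90),(.451,-.262,.16,10),(.451,-.262,.16,-80)],
'b':[(.60,-.1,.2,-15),(.68,-.1,.2,-15),(.68,-.1,.2,90),(.42,.1,.2,90),(.42,.1,.2,-0),(.451,-.262,.16,-80)],
'c':[(.60,-.1,.2,-15),(.74,-.1,.2,-15),(.74,-.1,.2,90),(.43,0,.2,90),(.43,0,.2,-15),(.74,-.1,.2,-15),(.74,-.1,.2,90),(.43,0,.2,90),(.43,0,.2,-15),(.451,-.262,.16,-80)],
}.items(): print(name); run(q0,w)
E
```

```text
a
[  0.6  -0.1   0.2 -15. ] q [-0.72  0.53  1.12  1.55 -0.48  1.37  0.19] e 0.0
[  0.68  -0.1    0.2  -15.  ] q [-0.55  0.68  1.02  1.31 -0.58  1.45  0.17] e 0.0
[ 0.68 -0.1   0.2  90.  ] q [-0.37  0.55  0.67  1.32 -0.34  1.38  1.86] e 0.0
[ 0.451 -0.262  0.16  90.   ] q [-0.29  0.19  0.83  1.83 -0.15  1.18  2.16] e 0.0
[ 0.451 -0.262  0.16  10.   ] q [-0.47  0.25  1.05  1.83 -0.23  1.19  0.83] e 0.0
[  0.451  -0.262   0.16  -80.   ] q [-0.65  0.42  1.34  1.82 -0.43  1.25 -0.58] e 0.0041
b
[  0.6  -0.1   0.2 -15. ] q [-0.72  0.53  1.12  1.55 -0.48  1.37  0.19] e 0.0
[  0.68  -0.1    0.2  -15.  ] q [-0.55  0.68  1.02  1.31 -0.58  1.45  0.17] e 0.0
[ 0.68 -0.1   0.2  90.  ] q [-0.37  0.55  0.67  1.32 -0.34  1.38  1.86] e 0.0
[ 0.42  0.1   0.2  90.  ] q [-0.92 -0.12  0.58  1.98  0.07  1.26  1.21] e 0.0
[0.42 0.1  0.2  0.  ] q [-0.83 -0.11  0.5   1.98  0.06  1.26 -0.35] e 0.0
[  0.451  -0.262   0.16  -80.   ] q [-0.35  0.21  0.91  1.83 -0.17  1.19 -0.79] e 0.0
c
[  0.6  -0.1   0.2 -15. ] q [-0.72  0.53  1.12  1.55 -0.48  1.37  0.19] e 0.0
[  0.74  -0.1    0.2  -15.  ] q [-0.43  0.8   0.96  1.1  -0.63  1.52  0.13] e 0.0
[ 0.74 -0.1   0.2  90.  ] q [-0.29  0.69  0.64  1.11 -0.39  1.46  1.84] e 0.0
[ 0.43  0.    0.2  90.  ] q [-0.79 -0.13  0.68  1.98  0.09  1.26  1.43] e 0.0
[  0.43   0.     0.2  -15.  ] q [-0.67 -0.12  0.56  1.99  0.07  1.26 -0.39] e 0.0
[  0.74  -0.1    0.2  -15.  ] q [-0.26  0.68  0.58  1.11 -0.36  1.45 -0.01] e 0.0
[ 0.74 -0.1   0.2  90.  ] q [-0.08  0.63  0.25  1.11 -0.15  1.42  1.71] e 0.0
[ 0.43  0.    0.2  90.  ] q [-0.29 -0.11  0.21  1.99  0.02  1.26  1.48] e 0.0
[  0.43   0.     0.2  -15.  ] q [-0.21 -0.11  0.13  1.99  0.01  1.26 -0.35] e 0.0
[  0.451  -0.262   0.16  -80.   ] q [ 0.08  0.14  0.41  1.84 -0.06  1.17 -0.89] e 0.0
```

The model shows a loop that unwinds the elbow: spin one way far from the base, then spin back close in. Running it with the board held at z ≈ 0.2.

```bash
python3 - <<'E'
from h import *
plan([(.55,-.08,.20,-15),(.70,-.08,.2,-15)],step=.03,dps=9)
E
```

```text
from [ 0.404  -0.2277  0.1608] jaw -18.3 tilt [ 0.046 -0.023 -0.999]
1 dx 0.023 dy 0.012 dz -0.005 spin -0.4
2 dx 0.023 dy 0.011 dz -0.005 spin -0.4
3 dx 0.024 dy 0.012 dz -0.005 spin -0.4
4 dx 0.023 dy 0.012 dz -0.005 spin -0.5
5 dx 0.022 dy 0.012 dz -0.004 spin -0.4
6 dx 0.023 dy 0.013 dz -0.005 spin -0.4
7 dx 0.023 dy 0.012 dz -0.005 spin -0.4
8 dx 0.023 dy 0.013 dz -0.005 spin -0.4
   -> [ 0.5501 -0.0797  0.1998] -15.0
9 dx 0.008 dy 0.029 dz -0.000 spin -0.0
10 dx 0.007 dy 0.029 dz -0.000 spin -0.0
11 dx 0.008 dy 0.029 dz -0.000 spin -0.0
12 dx 0.008 dy 0.029 dz -0.000 spin -0.0
13 dx 0.007 dy 0.029 dz -0.000 spin -0.0
   -> [ 0.7    -0.0805  0.1998] -15.0
```

Request:
arm_command(increments=[{"gripper": 0, "dx": 0.023, "dy": 0.012, "dz": -0.005, "spin": 0}, {"gripper": 0, "dx": 0.023, "dy": 0.012, "dz": -0.005, "spin": 0}, {"gripper": 0, "dx": 0.023, "dy": 0.012, "dz": -0.005, "spin": 0}, {"gripper": 0, "dx": 0.023, "dy": 0.012, "dz": -0.005, "spin": 0}, {"gripper": 0, "dx": 0.023, "dy": 0.012, "dz": -0.005, "spin": 0}, {"gripper": 0, "dx": 0.023, "dy": 0.012, "dz": -0.005, "spin": 0}, {"gripper": 0, "dx": 0.023, "dy": 0.012, "dz": -0.005, "spin": 0}, {"gripper": 0, "dx": 0.023, "dy": 0.012, "dz": -0.005, "spin": 0}])

```text
time: 40.75
ee_pos: [0.5145, -0.0737, 0.2214]
eef_rot: [0.811, 0.583, 0.024, 0.035]
ft_force: [-0.7, -0.2, -1.8]
width: 0.0401
```

```bash
python3 - <<'E'
from h import *
s=read_state();print(np.round(s['joint_positions'],3),s['width'],s['ft_force'])
plan([(.70,-.08,.2,-15)],step=.03,dps=9)
E
```

```text
[-1.593 -0.499  1.339  1.856  0.546  1.365 -0.694] 0.04012564474899106 [-0.65906561 -0.15505088 -1.83785819]
from [ 0.5145 -0.0737  0.2214] jaw -18.6 tilt [ 0.08  -0.029 -0.996]
1 dx 0.008 dy 0.025 dz 0.003 spin -0.5
2 dx 0.007 dy 0.026 dz 0.003 spin -0.5
3 dx 0.007 dy 0.025 dz 0.003 spin -0.5
4 dx 0.007 dy 0.026 dz 0.003 spin -0.5
5 dx 0.007 dy 0.026 dz 0.003 spin -0.5
6 dx 0.006 dy 0.025 dz 0.003 spin -0.5
7 dx 0.006 dy 0.026 dz 0.003 spin -0.6
   -> [ 0.6998 -0.0803  0.2004] -15.0
```

```bash
python3 - <<'E'
from sim import *
q0=np.array([-1.593,-.499,1.339,1.856,.546,1.365,-.694]);P,T=fk2(q0,L);print(P,T[:,2])
for name,w in {
'a':[(.515,.05,.2,-15),(.515,.25,.2,-15),(.45,.35,.2,-15),(.45,.35,.2,60)],
'c':[(.515,.05,.2,40),(.515,.25,.2,60)],
'b':[(.7,-.08,.2,-15)],
}.items(): print(name); run(q0,w)
E
```

```text
[ 0.5208842  -0.09569811  0.23381177] [ 0.07690119 -0.03455176 -0.99643985]
a
[  0.515   0.05    0.2   -15.   ] q [-2.09 -0.5   1.34  1.79  0.56  1.39 -0.89] e 0.2651
[  0.515   0.25    0.2   -15.   ] q [-2.6  -0.5   1.34  1.7   0.6   1.42 -1.27] e 0.4073
[  0.45   0.35   0.2  -15.  ] q [-2.6  -0.5   1.34  1.66  0.53  1.4  -1.4 ] e 0.3131
[ 0.45  0.35  0.2  60.  ] q [-2.6  -0.5   1.34  1.66  0.53  1.4  -0.09] e 0.3125
c
[ 0.515  0.05   0.2   40.   ] q [-2.09 -0.5   1.34  1.79  0.56  1.39  0.06] e 0.2648
[ 0.515  0.25   0.2   60.   ] q [-2.6  -0.5   1.34  1.7   0.6   1.42  0.04] e 0.4085
b
[  0.7   -0.08   0.2  -15.  ] q [-2.12 -0.5   1.34  1.59  0.67  1.56 -0.83] e 0.356
```

```bash
cat >> sim.py <<'E'
def ik(q,t,n=12,lam=1e-4):
    for _ in range(n):
        e=err(q,t); J=np.zeros((6,7))
        for i in range(7):
            d=np.zeros(7);d[i]=1e-5; J[:,i]=-(err(q+d,t)-e)/1e-5
        act=np.ones(7,bool)
        for _ in range(4):
            Ja=J*act; dq=Ja.T@np.linalg.solve(Ja@Ja.T+lam*np.eye(6),e)
            bad=act&((q+dq<lo)|(q+dq>hi))
            if not bad.any(): break
            act&=~bad
        q=np.clip(q+np.clip(dq,-.1,.1),lo,hi)
    return q
E
python3 - <<'E'
from sim import *
q0=np.array([-1.593,-.499,1.339,1.856,.546,1.365,-.694])
for name,w in {
'a':[(.48,-.03,.2,-15),(.43,.0,.2,-15),(.41,.1,.2,-15),(.41,.2,.2,-15),(.43,.28,.2,-15)],
'b':[(.43,-.08,.2,-15),(.40,-.08,.2,-15),(.39,.05,.2,-15),(.43,.2,.2,-15),(.43,.28,.2,-15)],
}.items(): print(name); run(q0,w)
E
```

```text
a
[  0.48  -0.03   0.2  -15.  ] q [-1.65 -0.5   1.34  1.91  0.5   1.36 -0.71] e 0.0244
[  0.43   0.     0.2  -15.  ] q [-1.62 -0.5   1.26  1.97  0.48  1.37 -0.77] e 0.0
[  0.41   0.1    0.2  -15.  ] q [-1.72 -0.4   1.19  1.99  0.38  1.33 -0.92] e 0.0
[  0.41   0.2    0.2  -15.  ] q [-1.89 -0.13  1.3   1.92  0.13  1.26 -0.89] e 0.0
[  0.43   0.28   0.2  -15.  ] q [-1.74  0.24  1.24  1.79 -0.24  1.28 -0.7 ] e 0.0
b
[  0.43  -0.08   0.2  -15.  ] q [-1.48 -0.5   1.29  1.95  0.49  1.37 -0.59] e 0.0
[  0.4   -0.08   0.2  -15.  ] q [-1.31 -0.5   1.16  2.01  0.46  1.37 -0.57] e 0.0
[  0.39   0.05   0.2  -15.  ] q [-1.4  -0.4   1.    2.05  0.34  1.33 -0.79] e 0.0
[  0.43   0.2    0.2  -15.  ] q [-1.59  0.01  1.1   1.88 -0.01  1.25 -0.75] e 0.0
[  0.43   0.28   0.2  -15.  ] q [-1.6   0.17  1.05  1.8  -0.15  1.26 -0.77] e 0.0
```

```bash
python3 - <<'E'
from sim import *
q0=np.array([-1.593,-.499,1.339,1.856,.546,1.365,-.694])
q=run(q0,[(.43,-.08,.2,-15),(.40,-.08,.2,-15),(.39,.05,.2,-15),(.43,.2,.2,-15),(.43,.28,.2,-15)],v=0)
for name,w in {'x':[(.6,.28,.2,-15),(.6,.28,.2,90),(.42,.2,.2,90),(.42,.2,.2,-15),(.45,-.26,.16,-80)],
'y':[(.65,.2,.2,90),(.65,.2,.2,130),(.42,.1,.2,130),(.42,.1,.2,0),(.45,-.26,.16,-80)],
'y2':[(.65,.2,.2,90),(.65,.2,.2,130),(.42,.1,.2,130),(.42,.1,.2,0),(.65,.2,.2,70),(.65,.2,.2,130),(.42,.1,.2,130),(.42,.1,.2,0),(.45,-.26,.16,-80)],
'z':[(.6,.28,.2,-15),(.65,.2,.2,90),(.65,.0,.2,90),(.45,-.26,.16,99)],
}.items(): print(name); run(q,w)
E
```

```text
x
[  0.6    0.28   0.2  -15.  ] q [-1.13  0.57  0.92  1.39 -0.45  1.4  -0.47] e 0.0
[ 0.6   0.28  0.2  90.  ] q [-0.91  0.47  0.57  1.4  -0.25  1.35  1.23] e 0.0
[ 0.42  0.2   0.2  90.  ] q [-1.11 -0.03  0.6   1.91  0.02  1.25  1.05] e 0.0
[  0.42   0.2    0.2  -15.  ] q [-1.1  -0.03  0.59  1.91  0.02  1.25 -0.78] e 0.0
[  0.45  -0.26   0.16 -80.  ] q [-0.49  0.25  1.07  1.84 -0.23  1.19 -0.74] e 0.0
y
[ 0.65  0.2   0.2  90.  ] q [-0.81  0.53  0.65  1.34 -0.32  1.37  1.41] e 0.0
[  0.65   0.2    0.2  130.  ] q [-0.73  0.5   0.52  1.34 -0.25  1.36  2.06] e 0.0
[4.2e-01 1.0e-01 2.0e-01 1.3e+02] q [-0.89 -0.12  0.56  1.98  0.07  1.26  1.91] e 0.0
[0.42 0.1  0.2  0.  ] q [-0.77 -0.11  0.44  1.98  0.05  1.26 -0.35] e 0.0
[  0.45  -0.26   0.16 -80.  ] q [-0.31  0.19  0.85  1.84 -0.15  1.18 -0.81] e 0.0
y2
[ 0.65  0.2   0.2  90.  ] q [-0.81  0.53  0.65  1.34 -0.32  1.37  1.41] e 0.0
[  0.65   0.2    0.2  130.  ] q [-0.73  0.5   0.52  1.34 -0.25  1.36  2.06] e 0.0
[4.2e-01 1.0e-01 2.0e-01 1.3e+02] q [-0.89 -0.12  0.56  1.98  0.07  1.26  1.91] e 0.0
[0.42 0.1  0.2  0.  ] q [-0.77 -0.11  0.44  1.98  0.05  1.26 -0.35] e 0.0
[ 0.65  0.2   0.2  70.  ] q [-0.6   0.47  0.33  1.35 -0.15  1.35  0.95] e 0.0
[  0.65   0.2    0.2  130.  ] q [-0.48  0.46  0.15  1.35 -0.07  1.34  1.94] e 0.0
[4.2e-01 1.0e-01 2.0e-01 1.3e+02] q [-0.49 -0.1   0.18  1.99  0.02  1.26  1.95] e 0.0
[0.42 0.1  0.2  0.  ] q [-0.4  -0.1   0.08  1.99  0.01  1.26 -0.31] e 0.0
[  0.45  -0.26   0.16 -80.  ] q [ 0.02  0.14  0.48  1.84 -0.07  1.17 -0.88] e 0.0
z
[  0.6    0.28   0.2  -15.  ] q [-1.13  0.57  0.92  1.39 -0.45  1.4  -0.47] e 0.0
[ 0.65  0.2   0.2  90.  ] q [-0.76  0.51  0.57  1.34 -0.27  1.36  1.38] e 0.0
[ 0.65  0.    0.2  90.  ] q [-0.53  0.45  0.64  1.44 -0.27  1.34  1.69] e 0.0
[ 0.45 -0.26  0.16 99.  ] q [-0.27  0.18  0.8   1.84 -0.14  1.18  2.3 ] e 0.0
```

```bash
python3 - <<'E'
from h import *
plan([(.43,-.08,.2,-18.6),(.40,-.06,.2,-18.6),(.39,.05,.2,-18.6)],step=.03,dps=9)
E
```

```text
from [ 0.5145 -0.0737  0.2214] jaw -18.6 tilt [ 0.08  -0.029 -0.996]
1 dx -0.011 dy -0.026 dz 0.007 spin 0.0
2 dx -0.011 dy -0.026 dz 0.007 spin 0.0
3 dx -0.011 dy -0.026 dz 0.007 spin 0.0
   -> [ 0.4301 -0.0802  0.2004] -18.6
4 dx 0.005 dy -0.017 dz 0.000 spin 0.0
5 dx 0.005 dy -0.018 dz 0.000 spin 0.0
   -> [ 0.4001 -0.0595  0.2004] -18.6
6 dx 0.025 dy -0.011 dz 0.000 spin 0.0
7 dx 0.025 dy -0.011 dz 0.000 spin 0.0
8 dx 0.025 dy -0.011 dz 0.000 spin 0.0
9 dx 0.026 dy -0.011 dz 0.000 spin 0.0
   -> [0.3905 0.0502 0.2004] -18.6
```

Request:
arm_command(increments=[{"gripper": 0, "dx": -0.011, "dy": -0.026, "dz": 0.007, "spin": 0}, {"gripper": 0, "dx": -0.011, "dy": -0.026, "dz": 0.007, "spin": 0}, {"gripper": 0, "dx": -0.011, "dy": -0.026, "dz": 0.007, "spin": 0}, {"gripper": 0, "dx": 0.005, "dy": -0.017, "dz": 0, "spin": 0}, {"gripper": 0, "dx": 0.005, "dy": -0.018, "dz": 0, "spin": 0}, {"gripper": 0, "dx": 0.025, "dy": -0.011, "dz": 0, "spin": 0}, {"gripper": 0, "dx": 0.025, "dy": -0.011, "dz": 0, "spin": 0}, {"gripper": 0, "dx": 0.025, "dy": -0.011, "dz": 0, "spin": 0}])

```text
time: 41.75
ee_pos: [0.3943, 0.0217, 0.1878]
eef_rot: [0.811, 0.583, 0.024, 0.035]
ft_force: [0.7, 0.3, -2.4]
width: 0.0397
```

```bash
python3 - <<'E'
from h import *
s=read_state();print(np.round(s['joint_positions'],3),s['width'],s['ft_force'])
plan([(.39,.05,.2,-18.6),(.43,.2,.2,-18.6)],step=.03,dps=9)
E
```

```text
[-1.152 -0.434  0.762  2.153  0.372  1.269 -0.857] 0.03970939714945862 [ 0.69085237  0.26850777 -2.4104417 ]
from [0.3943 0.0217 0.1878] jaw -18.5 tilt [ 0.079 -0.029 -0.996]
1 dx 0.013 dy -0.007 dz -0.006 spin 0.0
2 dx 0.012 dy -0.006 dz -0.006 spin 0.1
   -> [0.3899 0.0495 0.1998] -18.6
3 dx 0.026 dy -0.002 dz -0.000 spin -0.0
4 dx 0.026 dy -0.001 dz -0.000 spin -0.0
5 dx 0.026 dy -0.002 dz -0.000 spin -0.0
6 dx 0.026 dy -0.002 dz -0.000 spin -0.0
7 dx 0.026 dy -0.001 dz -0.000 spin -0.0
8 dx 0.025 dy -0.002 dz -0.000 spin -0.0
   -> [0.43   0.1996 0.1998] -18.6
```

The joints are off their limits (q3 0.76), but a 4.8° tool tilt got baked into the commanded pose while the arm was against the limits. The interface has no tilt command. I'll make the planner work with tilt and look for a way to undo it.

```bash
cat > sim2.py <<'E'
from sim import *
def runT(q,wps,v=True,step=.03,dps=8,lossy=True):
    """wps (x,y,z,spin_total_deg). rows from achieved pose"""
    for w in wps:
        P,T=fk2(q,L); n=int(max(2,np.ceil(max(np.linalg.norm(np.array(w[:3])-P)/step,abs(w[3])/dps))))
        d=(np.array(w[:3])-P)/n
        for i in range(n):
            P,T=fk2(q,L)
            t=(P+d,T@R.from_euler('z',w[3]/n,degrees=True).as_matrix())
            q=ik(q,t)
        P,T=fk2(q,L)
        if v: print(w,'P',P.round(3),'tilt',T[:2,2].round(3),'jaw',np.degrees(np.arctan2(T[1,1],T[0,1])).round(),'q',q.round(2))
    return q
E
python3 - <<'E'
from sim2 import *
q=np.array([-1.51,.36,1.0,2.0,-.37,.97,-2.0])
print('hist');q=runT(q,[(.4265,.269,.166,0),(.414,.148,.166,0),(.438,-.126,.162,-10),(.451,-.262,.16,-5)])
q=np.array([-1.152,-.434,.762,2.153,.372,1.269,-.857])
print('now')
runT(q,[(.42,.15,.2,0),(.43,.27,.2,0),(.6,.28,.2,0),(.6,.28,.2,-90),(.42,.1,.2,0),(.42,.1,.2,90),(.45,-.26,.16,65)])
print('inward')
runT(q,[(.40,-.1,.2,0),(.36,-.09,.2,0),(.33,-.08,.2,0),(.30,-.07,.2,0)])
E
```

```text
hist
(0.4265, 0.269, 0.166, 0) P [0.426 0.269 0.166] tilt [0.003 0.003] jaw -96.0 q [-1.65  0.18  1.12  1.87 -0.18  1.19 -2.14]
(0.414, 0.148, 0.166, 0) P [0.414 0.148 0.166] tilt [0.003 0.003] jaw -96.0 q [-1.67 -0.16  1.19  2.01  0.16  1.19 -2.22]
(0.438, -0.126, 0.162, -10) P [ 0.438 -0.126  0.162] tilt [0.003 0.003] jaw -86.0 q [-1.13 -0.04  1.34  1.98  0.04  1.17 -1.31]
(0.451, -0.262, 0.16, -5) P [ 0.451 -0.262  0.16 ] tilt [0.003 0.003] jaw -81.0 q [-0.57  0.32  1.21  1.83 -0.32  1.21 -0.68]
now
(0.42, 0.15, 0.2, 0) P [0.42 0.15 0.2 ] tilt [ 0.077 -0.035] jaw -18.0 q [-1.28 -0.24  0.66  2.06  0.23  1.23 -1.03]
(0.43, 0.27, 0.2, 0) P [0.43 0.27 0.2 ] tilt [ 0.077 -0.035] jaw -18.0 q [-1.36 -0.01  0.6   1.91  0.09  1.21 -1.11]
(0.6, 0.28, 0.2, 0) P [0.6  0.28 0.2 ] tilt [ 0.077 -0.035] jaw -18.0 q [-1.11  0.37  0.66  1.54 -0.17  1.25 -0.77]
(0.6, 0.28, 0.2, -90) P [0.6  0.28 0.2 ] tilt [ 0.077 -0.035] jaw 71.0 q [-0.89  0.33  0.36  1.55 -0.05  1.24  0.72]
(0.42, 0.1, 0.2, 0) P [0.42 0.1  0.2 ] tilt [ 0.077 -0.035] jaw 71.0 q [-0.89 -0.26  0.4   2.1   0.18  1.23  0.7 ]
(0.42, 0.1, 0.2, 90) P [0.42 0.1  0.2 ] tilt [ 0.077 -0.035] jaw -18.0 q [-0.66 -0.24  0.21  2.1   0.12  1.22 -0.82]
(0.45, -0.26, 0.16, 65) P [ 0.45 -0.26  0.16] tilt [ 0.077 -0.035] jaw -84.0 q [-0.22 -0.05  0.69  2.02  0.03  1.08 -1.01]
inward
(0.4, -0.1, 0.2, 0) P [ 0.4 -0.1  0.2] tilt [ 0.077 -0.035] jaw -18.0 q [-0.81 -0.48  0.75  2.16  0.37  1.28 -0.54]
(0.36, -0.09, 0.2, 0) P [ 0.36 -0.09  0.2 ] tilt [ 0.077 -0.035] jaw -18.0 q [-0.46 -0.5   0.45  2.24  0.25  1.29 -0.44]
(0.33, -0.08, 0.2, 0) P [ 0.325 -0.124  0.199] tilt [ 0.061 -0.075] jaw -22.0 q [ 0.08 -0.5   0.04  2.28  0.09  1.29 -0.28]
(0.3, -0.07, 0.2, 0) P [ 0.302 -0.119  0.194] tilt [ 0.036 -0.07 ] jaw -27.0 q [ 0.08 -0.5   0.04  2.29  0.09  1.3  -0.38]
```

```bash
cat >> h.py <<'E'
def planT(wps,step=.03,dps=9.):
    """wps (x,y,z,spin_total); full tool frame"""
    s=read_state(); p=np.array(s['ee_pos'],float); M=R.from_quat(s['eef_rot']).as_matrix()
    print('from',p.round(4),'jaw %.1f'%yaw(M),'tilt',M[:2,2].round(3),'q',np.round(s['joint_positions'],2),'w %.4f'%s['width'],'F',np.round(s['ft_force'],1)); n=0
    for w in wps:
        t=np.array(w[:3]); k=max(1,int(np.ceil(max(np.linalg.norm(t-p)/step,abs(w[3])/dps)))); p0=p.copy(); acc=0
        for i in range(1,k+1):
            q=np.round(M.T@(p0+(t-p0)*i/k-p),3); sp=np.round(w[3]*i/k-acc,1); acc+=sp
            p=p+M@q; M=M@R.from_euler('z',sp,degrees=True).as_matrix(); n+=1
            print(n,'dx %.3f dy %.3f dz %.3f spin %.1f'%(*q,sp))
        print('   ->',p.round(4),'jaw %.1f'%yaw(M))
E
python3 - <<'E'
from h import *
planT([(.39,-.13,.2,0),(.34,-.113,.2,0)],step=.03)
E
```

```text
from [0.3943 0.0217 0.1878] jaw -18.5 tilt [ 0.079 -0.029] q [-1.15 -0.43  0.76  2.15  0.37  1.27 -0.86] w 0.0397 F [ 0.7  0.3 -2.4]
1 dx -0.024 dy 0.007 dz -0.001 spin 0.0
2 dx -0.024 dy 0.008 dz -0.002 spin 0.0
3 dx -0.025 dy 0.007 dz -0.001 spin 0.0
4 dx -0.024 dy 0.008 dz -0.001 spin 0.0
5 dx -0.024 dy 0.007 dz -0.002 spin 0.0
6 dx -0.024 dy 0.008 dz -0.001 spin 0.0
   -> [ 0.3901 -0.1298  0.2   ] jaw -18.5
7 dx 0.000 dy -0.026 dz -0.002 spin 0.0
8 dx 0.000 dy -0.027 dz -0.003 spin 0.0
   -> [ 0.3396 -0.1129  0.2004] jaw -18.5
```

Request:
arm_command(increments=[{"gripper": 0, "dx": -0.024, "dy": 0.007, "dz": -0.001, "spin": 0}, {"gripper": 0, "dx": -0.024, "dy": 0.008, "dz": -0.002, "spin": 0}, {"gripper": 0, "dx": -0.025, "dy": 0.007, "dz": -0.001, "spin": 0}, {"gripper": 0, "dx": -0.024, "dy": 0.008, "dz": -0.001, "spin": 0}, {"gripper": 0, "dx": -0.024, "dy": 0.007, "dz": -0.002, "spin": 0}, {"gripper": 0, "dx": -0.024, "dy": 0.008, "dz": -0.001, "spin": 0}, {"gripper": 0, "dx": 0, "dy": -0.02, "dz": -0.002, "spin": 0}, {"gripper": 0, "dx": 0, "dy": -0.02, "dz": -0.002, "spin": 0}])

```text
time: 42.75
ee_pos: [0.3517, -0.118, 0.2008]
eef_rot: [0.811, 0.583, 0.024, 0.035]
ft_force: [-0.0, -0.2, -1.6]
width: 0.0396
```

```bash
python3 - <<'E'
from h import *
planT([(.33,-.11,.2,0)],step=.015)
E
```

```text
from [ 0.3517 -0.118   0.2008] jaw -18.5 tilt [ 0.079 -0.029] q [-0.65 -0.49  0.64  2.18  0.33  1.3  -0.46] w 0.0396 F [-0.  -0.2 -1.6]
1 dx 0.000 dy -0.012 dz -0.001 spin 0.0
2 dx 0.001 dy -0.011 dz -0.000 spin 0.0
   -> [ 0.3302 -0.1097  0.1998] jaw -18.5
```

Request:
arm_command(increments=[{"gripper": 0, "dx": 0, "dy": -0.01, "dz": -0.001, "spin": 0}, {"gripper": 0, "dx": 0, "dy": -0.01, "dz": -0.001, "spin": 0}, {"gripper": 0, "dx": 0, "dy": -0.01, "dz": -0.001, "spin": 0}, {"gripper": 0, "dx": 0, "dy": -0.01, "dz": -0.001, "spin": 0}, {"gripper": 0, "dx": 0, "dy": -0.01, "dz": -0.001, "spin": 0}, {"gripper": 0, "dx": 0, "dy": 0, "dz": 0, "spin": 0}, {"gripper": 0, "dx": 0, "dy": 0, "dz": 0, "spin": 0}, {"gripper": 0, "dx": 0, "dy": 0, "dz": 0, "spin": 0}])

```text
time: 43.75
ee_pos: [0.3041, -0.1021, 0.2005]
eef_rot: [0.811, 0.584, 0.023, 0.035]
ft_force: [-1.0, 0.2, -2.2]
width: 0.0396
```

```bash
python3 - <<'E'
from h import *
planT([(.33,-.11,.2,0)],step=.05)
E
```

```text
from [ 0.3041 -0.1021  0.2005] jaw -18.5 tilt [ 0.079 -0.03 ] q [-0.22 -0.49  0.28  2.25  0.17  1.29 -0.33] w 0.0396 F [-1.   0.2 -2.2]
1 dx 0.001 dy 0.027 dz 0.003 spin 0.0
   -> [ 0.3302 -0.1098  0.1998] jaw -18.5
```

Request:
arm_command(increments=[{"gripper": 0, "dx": 0, "dy": -0.008, "dz": -0.001, "spin": 0}, {"gripper": 0, "dx": 0, "dy": -0.008, "dz": -0.001, "spin": 0}, {"gripper": 0, "dx": 0, "dy": -0.008, "dz": -0.001, "spin": 0}, {"gripper": 0, "dx": 0, "dy": -0.008, "dz": -0.001, "spin": 0}, {"gripper": 0, "dx": 0, "dy": -0.008, "dz": -0.001, "spin": 0}, {"gripper": 0, "dx": 0, "dy": 0, "dz": 0, "spin": 0}, {"gripper": 0, "dx": 0, "dy": 0, "dz": 0, "spin": 0}, {"gripper": 0, "dx": 0, "dy": 0, "dz": 0, "spin": 0}])

```text
time: 44.75
ee_pos: [0.276, -0.0923, 0.2002]
eef_rot: [0.81, 0.585, 0.021, 0.032]
ft_force: [-0.3, -0.7, -1.7]
width: 0.0399
```

```bash
python3 - <<'E'
from h import *
planT([(.33,-.11,.2,0)],step=.05)
E
```

```text
from [ 0.276  -0.0923  0.2002] jaw -18.4 tilt [ 0.071 -0.027] q [ 0.42 -0.5  -0.19  2.27 -0.09  1.28 -0.05] w 0.0399 F [-0.3 -0.7 -1.7]
1 dx 0.000 dy 0.028 dz 0.002 spin 0.0
2 dx 0.000 dy 0.029 dz 0.003 spin 0.0
   -> [ 0.3303 -0.1103  0.1996] jaw -18.4
```

The elbow is unwound (q3 −0.19), and pushing inward against the limit reduces the tilt. Continuing.

Request:
arm_command(increments=[{"gripper": 0, "dx": 0, "dy": -0.01, "dz": -0.001, "spin": 0}, {"gripper": 0, "dx": 0, "dy": -0.01, "dz": -0.001, "spin": 0}, {"gripper": 0, "dx": 0, "dy": -0.01, "dz": -0.001, "spin": 0}, {"gripper": 0, "dx": 0, "dy": -0.01, "dz": -0.001, "spin": 0}, {"gripper": 0, "dx": 0, "dy": -0.01, "dz": -0.001, "spin": 0}, {"gripper": 0, "dx": 0, "dy": -0.01, "dz": 0, "spin": 0}, {"gripper": 0, "dx": 0, "dy": -0.01, "dz": 0, "spin": 0}, {"gripper": 0, "dx": 0, "dy": 0, "dz": 0, "spin": 0}])

```text
time: 45.75
ee_pos: [0.2576, -0.0868, 0.1895]
eef_rot: [0.812, 0.584, 0.007, 0.012]
ft_force: [0.5, 1.0, -2.4]
width: 0.0396
```

```bash
python3 - <<'E'
from h import *
planT([(.33,-.11,.2,0)],step=.05)
E
```

```text
from [ 0.2576 -0.0868  0.1895] jaw -18.5 tilt [ 0.025 -0.012] q [ 0.42 -0.5  -0.2   2.3  -0.09  1.31 -0.05] w 0.0396 F [ 0.5  1.  -2.4]
1 dx 0.000 dy 0.038 dz -0.004 spin 0.0
2 dx 0.001 dy 0.038 dz -0.004 spin 0.0
   -> [ 0.3298 -0.1099  0.1996] jaw -18.5
```

Request:
arm_command(increments=[{"gripper": 0, "dx": 0, "dy": -0.01, "dz": 0, "spin": 0}, {"gripper": 0, "dx": 0, "dy": -0.01, "dz": 0, "spin": 0}, {"gripper": 0, "dx": 0, "dy": -0.01, "dz": 0, "spin": 0}, {"gripper": 0, "dx": 0, "dy": 0, "dz": 0, "spin": 0}, {"gripper": 0, "dx": 0, "dy": 0, "dz": 0, "spin": 0}, {"gripper": 0, "dx": 0, "dy": 0, "dz": 0, "spin": 0}, {"gripper": 0, "dx": 0, "dy": 0, "dz": 0, "spin": 0}, {"gripper": 0, "dx": 0, "dy": 0, "dz": 0, "spin": 0}])

```text
time: 46.75
ee_pos: [0.2498, -0.0841, 0.1838]
eef_rot: [0.812, 0.584, 0.001, 0.004]
ft_force: [0.2, 0.2, -2.8]
width: 0.0399
```

```bash
python3 - <<'E'
from h import *
planT([(.33,-.11,.2,0)],step=.05)
E
```

```text
from [ 0.2498 -0.0841  0.1838] jaw -18.5 tilt [ 0.006 -0.006] q [ 0.42 -0.5  -0.2   2.31 -0.09  1.32 -0.05] w 0.0399 F [ 0.2  0.2 -2.8]
1 dx 0.000 dy 0.042 dz -0.008 spin 0.0
2 dx 0.001 dy 0.042 dz -0.008 spin 0.0
   -> [ 0.3297 -0.1097  0.2005] jaw -18.5
```

The tilt is down to 0.5° and the joints are well centred. Checking the remaining path in the model before moving.

```bash
python3 - <<'E'
from sim2 import *
q=np.array([.42,-.5,-.2,2.31,-.09,1.32,-.05])
q=runT(q,[(.36,-.12,.2,0),(.451,-.262,.16,62),(.451,-.262,.03,0),(.451,-.262,.15,0),(.552,-.244,.15,0),(.552,-.244,.055,0),(.552,-.244,.2,0)])
print('clamps');
runT(q,[(.50,.1,.25,-40),(.535,.172,.25,-35),(.535,.172,.11,0),(.41,.188,.035,0),(.41,.188,.2,0),(.52,.336,.25,0),(.427,.349,.035,0)])
E
python3 - <<'E'
from h import *
planT([(.36,-.12,.2,0),(.451,-.262,.16,62)],step=.045,dps=8)
E
```

```text
(0.36, -0.12, 0.2, 0) P [ 0.36 -0.12  0.2 ] tilt [ 0.001 -0.009] jaw -18.0 q [ 0.45 -0.24 -0.2   2.1  -0.04  1.28 -0.04]
(0.451, -0.262, 0.16, 62) P [ 0.451 -0.262  0.16 ] tilt [ 0.001 -0.009] jaw -80.0 q [ 0.58  0.12 -0.14  1.85  0.03  1.17 -0.98]
(0.451, -0.262, 0.03, 0) P [ 0.451 -0.262  0.03 ] tilt [ 0.001 -0.009] jaw -80.0 q [ 0.57  0.26 -0.14  1.99  0.06  0.89 -1.  ]
(0.451, -0.262, 0.15, 0) P [ 0.451 -0.262  0.15 ] tilt [ 0.001 -0.009] jaw -80.0 q [ 0.58  0.13 -0.15  1.87  0.03  1.15 -0.98]
(0.552, -0.244, 0.15, 0) P [ 0.552 -0.244  0.15 ] tilt [ 0.001 -0.009] jaw -80.0 q [ 0.49  0.31 -0.19  1.65  0.07  1.18 -1.12]
(0.552, -0.244, 0.055, 0) P [ 0.552 -0.244  0.055] tilt [ 0.001 -0.009] jaw -80.0 q [ 0.48  0.39 -0.18  1.75  0.09  1.   -1.13]
(0.552, -0.244, 0.2, 0) P [ 0.552 -0.244  0.2  ] tilt [ 0.001 -0.009] jaw -80.0 q [ 0.49  0.28 -0.19  1.59  0.06  1.28 -1.11]
clamps
(0.5, 0.1, 0.25, -40) P [0.5  0.1  0.25] tilt [ 0.001 -0.009] jaw -40.0 q [ 0.18  0.06 -0.49  1.73  0.04  1.36 -1.02]
(0.535, 0.172, 0.25, -35) P [0.535 0.172 0.25 ] tilt [ 0.001 -0.009] jaw -5.0 q [ 0.11  0.2
[... 589 characters left out ...]
 -5.0 q [-0.19  0.41 -0.68  1.88  0.32  0.97 -1.11]
from [ 0.2498 -0.0841  0.1838] jaw -18.5 tilt [ 0.006 -0.006] q [ 0.42 -0.5  -0.2   2.31 -0.09  1.32 -0.05] w 0.0399 F [ 0.2  0.2 -2.8]
1 dx 0.000 dy 0.039 dz -0.005 spin 0.0
2 dx 0.001 dy 0.038 dz -0.005 spin 0.0
3 dx -0.000 dy 0.039 dz -0.005 spin 0.0
   -> [ 0.36   -0.1199  0.1997] jaw -18.5
4 dx -0.013 dy 0.016 dz 0.005 spin 7.8
5 dx -0.011 dy 0.018 dz 0.005 spin 7.7
6 dx -0.008 dy 0.020 dz 0.005 spin 7.8
7 dx -0.006 dy 0.020 dz 0.006 spin 7.7
8 dx -0.003 dy 0.021 dz 0.005 spin 7.8
9 dx 0.000 dy 0.021 dz 0.005 spin 7.7
10 dx 0.003 dy 0.021 dz 0.005 spin 7.8
11 dx 0.006 dy 0.020 dz 0.005 spin 7.7
   -> [ 0.4514 -0.2618  0.1602] jaw -80.5
```

All clear in the model.

Request:
arm_command(increments=[{"gripper": 0, "dx": 0, "dy": 0.039, "dz": -0.005, "spin": 0}, {"gripper": 0, "dx": 0, "dy": 0.038, "dz": -0.005, "spin": 0}, {"gripper": 0, "dx": 0, "dy": 0.039, "dz": -0.005, "spin": 0}, {"gripper": 0, "dx": -0.013, "dy": 0.016, "dz": 0.005, "spin": 7.8}, {"gripper": 0, "dx": -0.011, "dy": 0.018, "dz": 0.005, "spin": 7.7}, {"gripper": 0, "dx": -0.008, "dy": 0.02, "dz": 0.005, "spin": 7.8}, {"gripper": 0, "dx": -0.006, "dy": 0.02, "dz": 0.006, "spin": 7.7}, {"gripper": 0, "dx": -0.003, "dy": 0.021, "dz": 0.005, "spin": 7.8}])

```text
time: 47.75
ee_pos: [0.4168, -0.2104, 0.1742]
eef_rot: [0.96, 0.279, 0.002, 0.004]
ft_force: [-0.1, -0.0, -2.5]
width: 0.0397
```

Request:
arm_command(increments=[{"gripper": 0, "dx": 0, "dy": 0.021, "dz": 0.005, "spin": 7.7}, {"gripper": 0, "dx": 0.003, "dy": 0.021, "dz": 0.005, "spin": 7.8}, {"gripper": 0, "dx": 0.006, "dy": 0.02, "dz": 0.005, "spin": 7.7}, {"gripper": 0, "dx": 0, "dy": 0, "dz": 0, "spin": 0}, {"gripper": 0, "dx": 0, "dy": 0, "dz": 0.03, "spin": 0}, {"gripper": 0, "dx": 0, "dy": 0, "dz": 0.03, "spin": 0}, {"gripper": 0, "dx": 0, "dy": 0, "dz": 0, "spin": 0}, {"gripper": 0, "dx": 0, "dy": 0, "dz": 0, "spin": 0}])

```text
time: 48.75
ee_pos: [0.452, -0.2631, 0.1014]
eef_rot: [0.997, 0.083, 0.003, 0.003]
ft_force: [1.6, 0.6, -1.9]
width: 0.0395
```

```bash
python3 - <<'E'
from h import *
snap('side','s13');crop('s13',260,190,420,350,4.5,'c18')
planT([(.451,-.262,.031,0)],step=.03)
E
```

```text
from [ 0.4522 -0.2632  0.1016] jaw -80.5 tilt [ 0.008 -0.007] q [ 0.54  0.21 -0.11  1.88  0.03  1.04 -0.99] w 0.0395 F [ 0.3 -0.1 -1.8]
1 dx -0.001 dy -0.001 dz 0.024 spin 0.0
2 dx -0.000 dy -0.000 dz 0.023 spin 0.0
3 dx -0.001 dy -0.001 dz 0.024 spin 0.0
   -> [ 0.4505 -0.2621  0.0306] jaw -80.5
```

View pics/c18.png

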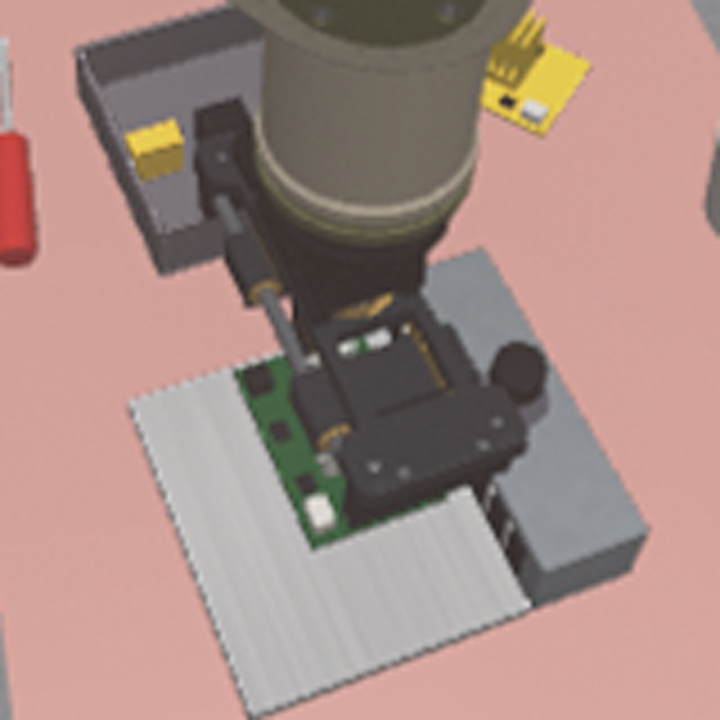

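The board is aligned with the deck. Lowering it.

Request:
arm_command(increments=[{"gripper": 0, "dx": -0.001, "dy": -0.001, "dz": 0.02, "spin": 0}, {"gripper": 0, "dx": 0, "dy": -0.001, "dz": 0.02, "spin": 0}, {"gripper": 0, "dx": -0.001, "dy": 0, "dz": 0.015, "spin": 0}, {"gripper": 0, "dx": 0, "dy": 0, "dz": 0.01, "spin": 0}, {"gripper": 0, "dx": 0, "dy": 0, "dz": 0.004, "spin": 0}, {"gripper": 0, "dx": 0, "dy": 0, "dz": 0.002, "spin": 0}, {"gripper": 0, "dx": 0, "dy": 0, "dz": 0, "spin": 0}, {"gripper": 0, "dx": 0, "dy": 0, "dz": 0, "spin": 0}])

```text
time: 49.8
ee_pos: [0.4507, -0.2622, 0.0339]
eef_rot: [0.997, 0.082, 0.004, 0.004]
ft_force: [-19.9, 10.9, 52.2]
width: 0.0395
```

Contact came 3 mm earlier than expected at 52 N, so the board slipped a little in the grip. Backing off slightly, then opening.

Request:
arm_command(increments=[{"gripper": 0, "dx": 0, "dy": 0, "dz": -0.002, "spin": 0}, {"gripper": 0, "dx": 0, "dy": 0, "dz": 0, "spin": 0}, {"gripper": 65, "dx": 0, "dy": 0, "dz": 0, "spin": 0}, {"gripper": 65, "dx": 0, "dy": 0, "dz": 0, "spin": 0}, {"gripper": 65, "dx": 0, "dy": 0, "dz": 0, "spin": 0}, {"gripper": 65, "dx": 0, "dy": 0, "dz": -0.01, "spin": 0}, {"gripper": 65, "dx": 0, "dy": 0, "dz": -0.04, "spin": 0}, {"gripper": 65, "dx": 0, "dy": 0, "dz": -0.06, "spin": 0}])

```text
time: 50.8
ee_pos: [0.4479, -0.2607, 0.1416]
eef_rot: [0.997, 0.082, 0.002, 0.002]
ft_force: [1.5, -1.0, 0.3]
width: 0.0566
```

Request:
arm_command(increments=[{"gripper": 65, "dx": 0.03, "dy": 0, "dz": -0.03, "spin": 0}, {"gripper": 65, "dx": 0.04, "dy": 0, "dz": 0, "spin": 0}, {"gripper": 65, "dx": 0.031, "dy": 0, "dz": 0, "spin": 0}, {"gripper": 65, "dx": 0, "dy": 0, "dz": 0, "spin": 0}, {"gripper": 65, "dx": 0, "dy": 0, "dz": 0, "spin": 0}, {"gripper": 65, "dx": 0, "dy": 0, "dz": 0, "spin": 0}, {"gripper": 65, "dx": 0, "dy": 0, "dz": 0, "spin": 0}, {"gripper": 65, "dx": 0, "dy": 0, "dz": 0, "spin": 0}])

```text
time: 51.8
ee_pos: [0.5481, -0.2446, 0.1718]
eef_rot: [0.997, 0.082, 0.003, 0.003]
ft_force: [-1.0, -0.0, -0.2]
width: 0.0562
```

```bash
python3 - <<'E'
from h import *
snap('side','s14');crop('s14',260,190,420,350,4.5,'c19')
planT([(.552,-.2443,.15,0)],step=.03)
E
```

```text
from [ 0.5482 -0.2445  0.1717] jaw -80.6 tilt [ 0.006 -0.006] q [ 0.46  0.31 -0.14  1.6   0.05  1.23 -1.1 ] w 0.0564 F [ 0.4  0.2 -0.1]
1 dx 0.004 dy 0.000 dz 0.022 spin 0.0
   -> [ 0.5522 -0.244   0.1498] jaw -80.6
```

View pics/c19.png

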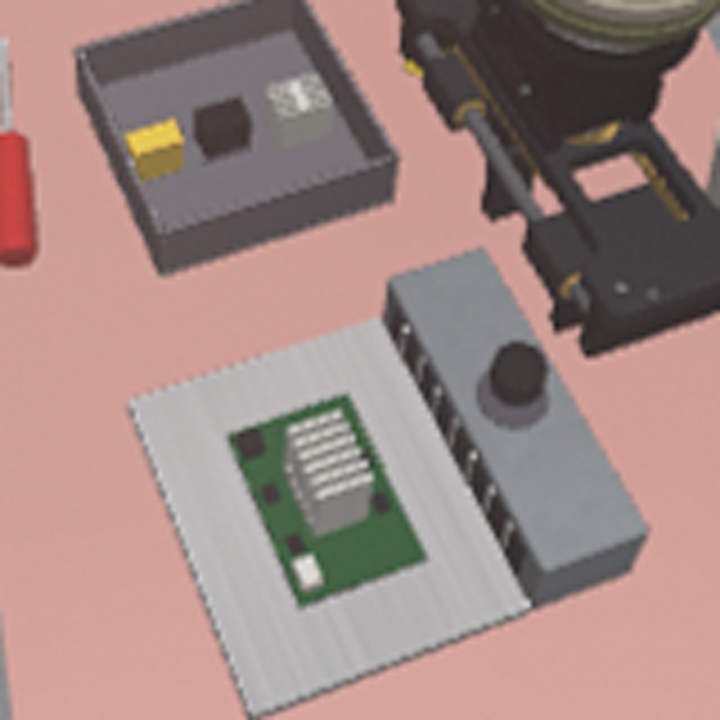

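The board lies flat on the deck with its sink up. Measuring its centre.

```bash
python3 - <<'E'
from h import *
c=[atz('side',((u+.5)/4.5-.5+260,(v+.5)/4.5-.5+190),.014) for u,v in((230,437),(345,395),(425,558),(302,605))]
m=np.mean(c,0);print(np.round(c,4),m.round(4))
d=m[:2]-[.4508,-.2619];a=np.radians(9.5);print('deck local off',d@[np.cos(a),np.sin(a)],d@[-np.sin(a),np.cos(a)])
c=[np.linalg.norm(c[i]-c[(i+1)%4]) for i in range(4)];print(c)
planT([(.5525,-.2443,.058,0)],step=.03)
E
```

```text
[[ 0.4109 -0.2197  0.014 ]
 [ 0.4768 -0.2077  0.014 ]
 [ 0.493  -0.3051  0.014 ]
 [ 0.4267 -0.3162  0.014 ]] [ 0.4518 -0.2622  0.014 ]
deck local off 0.0009647656283552783 -0.0004437867307724098
[np.float64(0.06695369527756247), np.float64(0.09877151140716438), np.float64(0.06721085893399802), np.float64(0.09778984902382312)]
from [ 0.5482 -0.2445  0.1717] jaw -80.6 tilt [ 0.006 -0.006] q [ 0.46  0.31 -0.14  1.6   0.05  1.23 -1.1 ] w 0.0564 F [ 0.4  0.2 -0.1]
1 dx 0.001 dy -0.000 dz 0.028 spin 0.0
2 dx 0.001 dy -0.000 dz 0.029 spin 0.0
3 dx 0.001 dy -0.000 dz 0.028 spin 0.0
4 dx 0.001 dy -0.000 dz 0.029 spin 0.0
   -> [ 0.5528 -0.2445  0.0578] jaw -80.6
```

It is within 1 mm of the deck middle. Now the knob.

Request:
arm_command(increments=[{"gripper": 65, "dx": 0.004, "dy": 0, "dz": 0.02, "spin": 0}, {"gripper": 65, "dx": 0, "dy": 0, "dz": 0.03, "spin": 0}, {"gripper": 65, "dx": 0, "dy": 0, "dz": 0.03, "spin": 0}, {"gripper": 65, "dx": 0, "dy": 0, "dz": 0.022, "spin": 0}, {"gripper": 65, "dx": 0, "dy": 0, "dz": 0.012, "spin": 0}, {"gripper": 0, "dx": 0, "dy": 0, "dz": 0, "spin": 0}, {"gripper": 0, "dx": 0, "dy": 0, "dz": 0, "spin": 0}, {"gripper": 0, "dx": 0, "dy": 0, "dz": 0, "spin": 0}], grip_force=35)

```text
time: 52.85
ee_pos: [0.5536, -0.2446, 0.0586]
eef_rot: [0.997, 0.082, 0.004, 0.004]
ft_force: [-0.4, 0.0, -0.2]
width: 0.0343
```

Request:
arm_command(increments=[{"gripper": 0, "dx": 0, "dy": 0, "dz": 0, "spin": 0}, {"gripper": 0, "dx": 0, "dy": 0, "dz": 0, "spin": 0}, {"gripper": 0, "dx": 0, "dy": 0, "dz": 0, "spin": 0}, {"gripper": 0, "dx": 0, "dy": 0, "dz": 0, "spin": 0}, {"gripper": 0, "dx": 0, "dy": 0, "dz": 0, "spin": 0}, {"gripper": 0, "dx": 0, "dy": 0, "dz": 0, "spin": 0}, {"gripper": 0, "dx": 0, "dy": 0, "dz": 0, "spin": 0}, {"gripper": 0, "dx": 0, "dy": 0, "dz": 0, "spin": 0}])

```text
time: 53.85
ee_pos: [0.5535, -0.2453, 0.0584]
eef_rot: [0.997, 0.082, 0.004, 0.004]
ft_force: [1.3, -5.4, 5.2]
width: 0.0272
```

Gripped (27.2 mm). Pulling up a little over 14 mm, in steps.

Request:
arm_command(increments=[{"gripper": 0, "dx": 0, "dy": 0, "dz": -0.003, "spin": 0}, {"gripper": 0, "dx": 0, "dy": 0, "dz": -0.003, "spin": 0}, {"gripper": 0, "dx": 0, "dy": 0, "dz": -0.003, "spin": 0}, {"gripper": 0, "dx": 0, "dy": 0, "dz": -0.003, "spin": 0}, {"gripper": 0, "dx": 0, "dy": 0, "dz": -0.002, "spin": 0}, {"gripper": 0, "dx": 0, "dy": 0, "dz": -0.001, "spin": 0}, {"gripper": 0, "dx": 0, "dy": 0, "dz": 0, "spin": 0}, {"gripper": 0, "dx": 0, "dy": 0, "dz": 0, "spin": 0}])

```text
time: 54.85
ee_pos: [0.5535, -0.2453, 0.0722]
eef_rot: [0.997, 0.082, 0.004, 0.004]
ft_force: [7.4, -7.0, -5.8]
width: 0.027
```

Request:
arm_command(increments=[{"gripper": 0, "dx": 0, "dy": 0, "dz": -0.001, "spin": 0}, {"gripper": 0, "dx": 0, "dy": 0, "dz": 0, "spin": 0}, {"gripper": 0, "dx": 0, "dy": 0, "dz": 0, "spin": 0}, {"gripper": 0, "dx": 0, "dy": 0, "dz": 0, "spin": 0}, {"gripper": 0, "dx": 0, "dy": 0, "dz": 0, "spin": 0}, {"gripper": 0, "dx": 0, "dy": 0, "dz": 0, "spin": 0}, {"gripper": 0, "dx": 0, "dy": 0, "dz": 0, "spin": 0}, {"gripper": 0, "dx": 0, "dy": 0, "dz": 0, "spin": 0}])

```text
time: 55.85
ee_pos: [0.5534, -0.2452, 0.0727]
eef_rot: [0.997, 0.082, 0.003, 0.004]
ft_force: [8.6, -7.6, -10.7]
width: 0.027
```

Request:
arm_command(increments=[{"gripper": 0, "dx": 0, "dy": 0, "dz": -0.001, "spin": 0}, {"gripper": 0, "dx": 0, "dy": 0, "dz": -0.001, "spin": 0}, {"gripper": 0, "dx": 0, "dy": 0, "dz": 0, "spin": 0}, {"gripper": 0, "dx": 0, "dy": 0, "dz": 0, "spin": 0}, {"gripper": 0, "dx": 0, "dy": 0, "dz": 0, "spin": 0}, {"gripper": 0, "dx": 0, "dy": 0, "dz": 0, "spin": 0}, {"gripper": 0, "dx": 0, "dy": 0, "dz": 0, "spin": 0}, {"gripper": 0, "dx": 0, "dy": 0, "dz": 0, "spin": 0}])

```text
time: 56.85
ee_pos: [0.5533, -0.2453, 0.073]
eef_rot: [0.997, 0.082, 0.003, 0.004]
ft_force: [15.3, -11.3, -24.9]
width: 0.027
```

```bash
python3 - <<'E'
from h import *
snap('side','s15');crop('s15',260,190,420,350,4.5,'c20')
print(read_state()['ee_pos'])
E
```

```text
[ 0.55328482 -0.24522537  0.07298427]
```

View pics/c20.png

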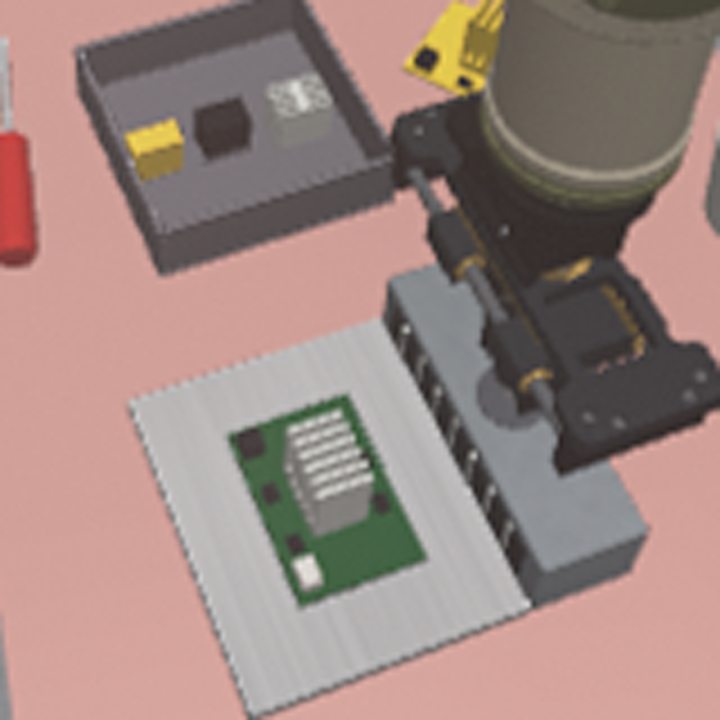

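It is at its stop: 25 N with no further travel after 14.6 mm. Releasing and rising.

Request:
arm_command(increments=[{"gripper": 70, "dx": 0, "dy": 0, "dz": 0.001, "spin": 0}, {"gripper": 70, "dx": 0, "dy": 0, "dz": 0, "spin": 0}, {"gripper": 70, "dx": 0, "dy": 0, "dz": 0, "spin": 0}, {"gripper": 70, "dx": 0, "dy": 0, "dz": 0, "spin": 0}, {"gripper": 70, "dx": 0, "dy": 0, "dz": -0.02, "spin": 0}, {"gripper": 70, "dx": 0, "dy": 0, "dz": -0.04, "spin": 0}, {"gripper": 70, "dx": 0, "dy": 0, "dz": -0.05, "spin": 0}, {"gripper": 70, "dx": 0, "dy": 0, "dz": -0.05, "spin": 0}], grip_force=15)

```text
time: 57.9
ee_pos: [0.5517, -0.2431, 0.2364]
eef_rot: [0.997, 0.083, 0.003, 0.003]
ft_force: [0.1, -0.7, 0.5]
width: 0.0608
```

```bash
python3 - <<'E'
from h import *
planT([(.50,.08,.235,-38),(.535,.1725,.22,-36.6)],step=.05,dps=8)
E
```

```text
from [ 0.5517 -0.2431  0.2364] jaw -80.5 tilt [ 0.006 -0.006] q [ 0.45  0.27 -0.14  1.51  0.04  1.36 -1.1 ] w 0.0608 F [ 0.1 -0.7  0.5]
1 dx 0.000 dy -0.047 dz -0.000 spin -5.4
2 dx 0.005 dy -0.046 dz -0.000 spin -5.5
3 dx 0.009 dy -0.046 dz -0.000 spin -5.4
4 dx 0.014 dy -0.045 dz -0.000 spin -5.4
5 dx 0.017 dy -0.043 dz -0.001 spin -5.4
6 dx 0.022 dy -0.042 dz 0.000 spin -5.5
7 dx 0.025 dy -0.039 dz 0.000 spin -5.4
   -> [0.4998 0.08   0.2352] jaw -42.5
8 dx 0.018 dy -0.007 dz 0.003 spin -7.3
9 dx 0.020 dy -0.005 dz 0.003 spin -7.3
10 dx 0.019 dy -0.003 dz 0.003 spin -7.4
11 dx 0.020 dy 0.000 dz 0.003 spin -7.3
12 dx 0.020 dy 0.003 dz 0.003 spin -7.3
   -> [0.5351 0.1728 0.2199] jaw -5.9
```

Request:
arm_command(increments=[{"gripper": 70, "dx": 0, "dy": -0.047, "dz": 0, "spin": -5.4}, {"gripper": 70, "dx": 0.005, "dy": -0.046, "dz": 0, "spin": -5.5}, {"gripper": 70, "dx": 0.009, "dy": -0.046, "dz": 0, "spin": -5.4}, {"gripper": 70, "dx": 0.014, "dy": -0.045, "dz": 0, "spin": -5.4}, {"gripper": 70, "dx": 0.017, "dy": -0.043, "dz": 0, "spin": -5.4}, {"gripper": 70, "dx": 0.022, "dy": -0.042, "dz": 0, "spin": -5.5}, {"gripper": 70, "dx": 0.025, "dy": -0.039, "dz": 0, "spin": -5.4}, {"gripper": 70, "dx": 0.018, "dy": -0.007, "dz": 0.003, "spin": -7.3}])

```text
time: 58.9
ee_pos: [0.5063, 0.1011, 0.2301]
eef_rot: [0.886, 0.463, 0.002, 0.004]
ft_force: [1.0, -0.4, 0.2]
width: 0.0609
```

Request:
arm_command(increments=[{"gripper": 70, "dx": 0.02, "dy": -0.005, "dz": 0.003, "spin": -7.3}, {"gripper": 70, "dx": 0.019, "dy": -0.003, "dz": 0.003, "spin": -7.4}, {"gripper": 70, "dx": 0.02, "dy": 0, "dz": 0.003, "spin": -7.3}, {"gripper": 70, "dx": 0.02, "dy": 0.003, "dz": 0.003, "spin": -7.3}, {"gripper": 70, "dx": 0, "dy": 0, "dz": 0, "spin": 0}, {"gripper": 70, "dx": 0, "dy": 0, "dz": 0, "spin": 0}, {"gripper": 70, "dx": 0, "dy": 0, "dz": 0, "spin": 0}, {"gripper": 70, "dx": 0, "dy": 0, "dz": 0, "spin": 0}])

```text
time: 59.9
ee_pos: [0.5355, 0.172, 0.2173]
eef_rot: [0.743, 0.669, 0.0, 0.005]
ft_force: [0.3, -1.6, -0.2]
width: 0.0613
```

```bash
python3 - <<'E'
from h import *
snap('side','s16');crop('s16',250,60,430,340,2.14,'c21');crop('s16',250,60,370,180,5,'c22')
planT([(.5335,.178,.2,0),(.5335,.178,.108,0)],step=.03,dps=8)
E
```

```text
from [0.5355 0.1721 0.2173] jaw -6.0 tilt [ 0.007 -0.006] q [ 0.07  0.24 -0.54  1.62  0.13  1.32 -0.6 ] w 0.0607 F [0.5 0.3 0.3]
1 dx 0.006 dy -0.003 dz 0.017 spin 0.0
   -> [0.5332 0.1783 0.2002] jaw -6.0
2 dx 0.000 dy -0.000 dz 0.023 spin 0.0
3 dx 0.000 dy -0.000 dz 0.023 spin 0.0
4 dx 0.000 dy -0.000 dz 0.023 spin 0.0
5 dx 0.000 dy -0.000 dz 0.023 spin 0.0
   -> [0.5338 0.1777 0.1082] jaw -6.0
```

View pics/c21.png

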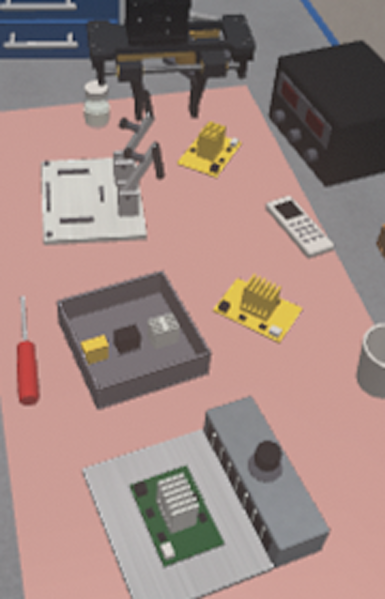

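View pics/c22.png

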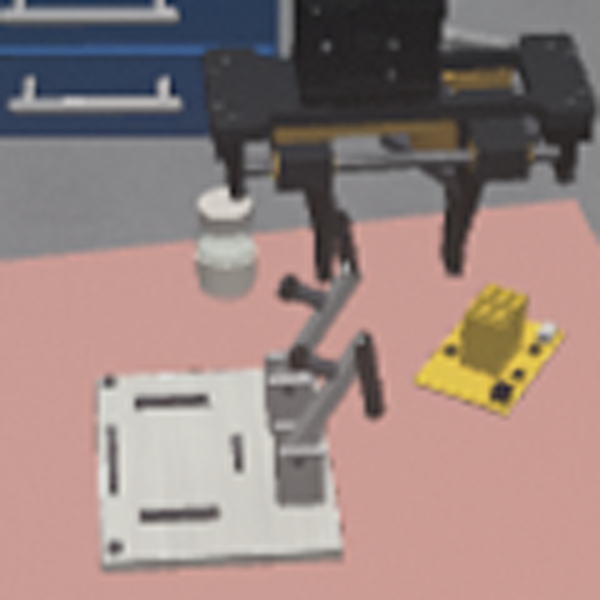

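The fixture is empty, the knob is home and the board is in place. Gripping the right bar.

Request:
arm_command(increments=[{"gripper": 70, "dx": 0.006, "dy": -0.003, "dz": 0.017, "spin": 0}, {"gripper": 70, "dx": 0, "dy": 0, "dz": 0.023, "spin": 0}, {"gripper": 70, "dx": 0, "dy": 0, "dz": 0.023, "spin": 0}, {"gripper": 70, "dx": 0, "dy": 0, "dz": 0.023, "spin": 0}, {"gripper": 70, "dx": 0, "dy": 0, "dz": 0.023, "spin": 0}, {"gripper": 0, "dx": 0, "dy": 0, "dz": 0, "spin": 0}, {"gripper": 0, "dx": 0, "dy": 0, "dz": 0, "spin": 0}, {"gripper": 0, "dx": 0, "dy": 0, "dz": 0, "spin": 0}])

```text
time: 60.95
ee_pos: [0.5342, 0.1786, 0.109]
eef_rot: [0.743, 0.67, 0.001, 0.005]
ft_force: [0.8, 0.5, -0.3]
width: 0.0389
```

Request:
arm_command(increments=[{"gripper": 0, "dx": 0, "dy": 0, "dz": 0, "spin": 0}, {"gripper": 0, "dx": 0, "dy": 0, "dz": 0, "spin": 0}, {"gripper": 0, "dx": 0, "dy": 0, "dz": 0, "spin": 0}, {"gripper": 0, "dx": 0, "dy": 0, "dz": 0, "spin": 0}, {"gripper": 0, "dx": 0, "dy": 0, "dz": 0, "spin": 0}, {"gripper": 0, "dx": 0, "dy": 0, "dz": 0, "spin": 0}, {"gripper": 0, "dx": 0, "dy": 0, "dz": 0, "spin": 0}, {"gripper": 0, "dx": 0, "dy": 0, "dz": 0, "spin": 0}])

```text
time: 61.95
ee_pos: [0.5326, 0.1783, 0.1081]
eef_rot: [0.743, 0.67, -0.001, 0.004]
ft_force: [-5.9, -0.6, 6.0]
width: 0.0116
```

```bash
python3 - <<'E'
import numpy as np
from h import *
planT([],)
th=2.05-np.arange(0,19)*.1139; y=85*(1-np.cos(th)); z=85*np.sin(th)
for i in range(18): print(i+1,'dy %.1f dz %.1f'%(y[i+1]-y[i],-(z[i+1]-z[i])))
E
```

```text
from [0.5326 0.1783 0.1081] jaw -5.9 tilt [ 0.004 -0.006] q [ 0.04  0.33 -0.53  1.75  0.19  1.11 -0.66] w 0.0116 F [-5.9 -0.6  6. ]
1 dy -8.8 dz -4.0
2 dy -9.2 dz -2.9
3 dy -9.5 dz -1.9
4 dy -9.6 dz -0.8
5 dy -9.7 dz 0.3
6 dy -9.6 dz 1.4
7 dy -9.3 dz 2.5
8 dy -9.0 dz 3.5
9 dy -8.5 dz 4.5
10 dy -8.0 dz 5.5
11 dy -7.3 dz 6.4
12 dy -6.5 dz 7.1
13 dy -5.7 dz 7.8
14 dy -4.7 dz 8.4
15 dy -3.8 dz 8.9
16 dy -2.7 dz 9.3
17 dy -1.6 dz 9.5
18 dy -0.5 dz 9.7
```

Request:
arm_command(increments=[{"gripper": 0, "dx": 0, "dy": -0.0088, "dz": -0.004, "spin": 0}, {"gripper": 0, "dx": 0, "dy": -0.0092, "dz": -0.0029, "spin": 0}, {"gripper": 0, "dx": 0, "dy": -0.0095, "dz": -0.0019, "spin": 0}, {"gripper": 0, "dx": 0, "dy": -0.0096, "dz": -0.0008, "spin": 0}, {"gripper": 0, "dx": 0, "dy": -0.0097, "dz": 0.0003, "spin": 0}, {"gripper": 0, "dx": 0, "dy": -0.0096, "dz": 0.0014, "spin": 0}, {"gripper": 0, "dx": 0, "dy": -0.0093, "dz": 0.0025, "spin": 0}, {"gripper": 0, "dx": 0, "dy": -0.009, "dz": 0.0035, "spin": 0}])

```text
time: 62.95
ee_pos: [0.4587, 0.1864, 0.1091]
eef_rot: [0.743, 0.67, 0.0, 0.004]
ft_force: [2.2, 5.2, 2.1]
width: 0.0117
```

Request:
arm_command(increments=[{"gripper": 0, "dx": 0, "dy": -0.0085, "dz": 0.0045, "spin": 0}, {"gripper": 0, "dx": 0, "dy": -0.008, "dz": 0.0055, "spin": 0}, {"gripper": 0, "dx": 0, "dy": -0.0073, "dz": 0.0064, "spin": 0}, {"gripper": 0, "dx": 0, "dy": -0.0065, "dz": 0.0071, "spin": 0}, {"gripper": 0, "dx": 0, "dy": -0.0057, "dz": 0.0078, "spin": 0}, {"gripper": 0, "dx": 0, "dy": -0.0047, "dz": 0.0084, "spin": 0}, {"gripper": 0, "dx": 0, "dy": -0.0038, "dz": 0.0089, "spin": 0}, {"gripper": 0, "dx": 0, "dy": -0.0027, "dz": 0.0093, "spin": 0}])

```text
time: 63.95
ee_pos: [0.4118, 0.1908, 0.0505]
eef_rot: [0.743, 0.67, -0.0, 0.004]
ft_force: [0.0, 5.3, 0.5]
width: 0.0114
```

Request:
arm_command(increments=[{"gripper": 0, "dx": 0, "dy": -0.0016, "dz": 0.008, "spin": 0}, {"gripper": 0, "dx": 0, "dy": -0.0005, "dz": 0.008, "spin": 0}, {"gripper": 0, "dx": 0, "dy": 0, "dz": 0, "spin": 0}, {"gripper": 60, "dx": 0, "dy": 0, "dz": 0, "spin": 0}, {"gripper": 60, "dx": 0, "dy": 0, "dz": 0, "spin": 0}, {"gripper": 60, "dx": 0, "dy": 0, "dz": 0, "spin": 0}, {"gripper": 60, "dx": 0, "dy": 0, "dz": 0, "spin": 0}, {"gripper": 60, "dx": 0, "dy": 0, "dz": 0, "spin": 0}])

```text
time: 64.95
ee_pos: [0.4109, 0.1905, 0.0352]
eef_rot: [0.743, 0.669, 0.0, 0.004]
ft_force: [0.4, -0.1, -0.1]
width: 0.0497
```

Request:
arm_command(increments=[{"gripper": 70, "dx": 0, "dy": 0, "dz": -0.02, "spin": 0}, {"gripper": 70, "dx": 0, "dy": 0, "dz": -0.04, "spin": 0}, {"gripper": 70, "dx": 0, "dy": 0, "dz": -0.05, "spin": 0}, {"gripper": 70, "dx": 0, "dy": 0, "dz": -0.05, "spin": 0}, {"gripper": 70, "dx": 0, "dy": 0, "dz": -0.03, "spin": 0}, {"gripper": 70, "dx": 0, "dy": 0, "dz": 0, "spin": 0}, {"gripper": 70, "dx": 0, "dy": 0, "dz": 0, "spin": 0}, {"gripper": 70, "dx": 0, "dy": 0, "dz": 0, "spin": 0}])

```text
time: 65.95
ee_pos: [0.4091, 0.1914, 0.224]
eef_rot: [0.743, 0.67, -0.001, 0.004]
ft_force: [0.1, -0.6, -0.5]
width: 0.0609
```

```bash
python3 - <<'E'
from h import *
snap('side','s17');crop('s17',250,60,370,180,5,'c23')
# left bar open point: pivot from closed bar (0.427,.3485)+fixture x dir
a=np.radians(-5.9); d=np.array([np.cos(a),np.sin(a)]); print(np.array([.427,.3485])+d*.1242)
planT([(.50,.30,.23,0),(.5505,.336,.22,0)],step=.045,dps=8)
E
```

```text
[0.55054209 0.33573317]
from [0.4092 0.1915 0.2241] jaw -5.9 tilt [ 0.004 -0.006] q [ 0.07 -0.03 -0.6   1.86 -0.01  1.3  -0.63] w 0.0606 F [-0.7 -0.6 -0.4]
1 dx 0.029 dy 0.020 dz -0.002 spin 0.0
2 dx 0.030 dy 0.020 dz -0.001 spin 0.0
3 dx 0.029 dy 0.019 dz -0.002 spin 0.0
4 dx 0.029 dy 0.020 dz -0.001 spin 0.0
   -> [0.4998 0.2997 0.2298] jaw -5.9
5 dx 0.021 dy 0.023 dz 0.005 spin 0.0
6 dx 0.020 dy 0.024 dz 0.005 spin 0.0
   -> [0.5508 0.3356 0.2198] jaw -5.9
```

View pics/c23.png

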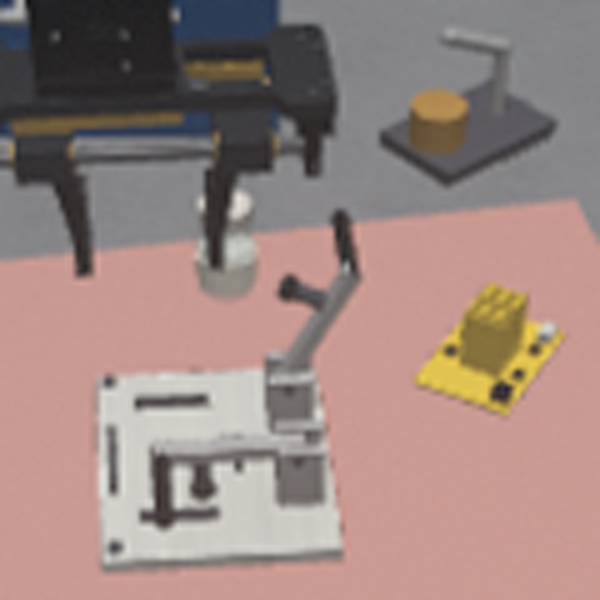

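The right arm is folded down. Now the left bar.

Request:
arm_command(increments=[{"gripper": 70, "dx": 0.029, "dy": 0.02, "dz": -0.002, "spin": 0}, {"gripper": 70, "dx": 0.03, "dy": 0.02, "dz": -0.001, "spin": 0}, {"gripper": 70, "dx": 0.029, "dy": 0.019, "dz": -0.002, "spin": 0}, {"gripper": 70, "dx": 0.029, "dy": 0.02, "dz": -0.001, "spin": 0}, {"gripper": 70, "dx": 0.021, "dy": 0.023, "dz": 0.005, "spin": 0}, {"gripper": 70, "dx": 0.02, "dy": 0.024, "dz": 0.005, "spin": 0}, {"gripper": 70, "dx": 0, "dy": 0, "dz": 0, "spin": 0}, {"gripper": 70, "dx": 0, "dy": 0, "dz": 0, "spin": 0}])

```text
time: 67.0
ee_pos: [0.5507, 0.3357, 0.2206]
eef_rot: [0.743, 0.67, -0.0, 0.004]
ft_force: [-0.1, 0.1, -0.4]
width: 0.0612
```

```bash
python3 - <<'E'
from h import *
for u,v in((341,220),(352,268)): print(atz('side',((u+.5)/5-.5+250,(v+.5)/5-.5+60),.1254).round(4))
planT([(.5505,.336,.108,0)],step=.03,dps=8)
E
```

```text
[0.5535 0.3521 0.1254]
[0.5489 0.3003 0.1254]
from [0.5507 0.3357 0.2206] jaw -5.9 tilt [ 0.005 -0.006] q [-0.17  0.45 -0.63  1.38  0.27  1.4  -0.9 ] w 0.0612 F [-0.1  0.1 -0.4]
1 dx 0.000 dy -0.000 dz 0.028 spin 0.0
2 dx 0.000 dy -0.000 dz 0.028 spin 0.0
3 dx 0.001 dy -0.001 dz 0.028 spin 0.0
4 dx -0.000 dy 0.000 dz 0.029 spin 0.0
   -> [0.5504 0.3361 0.1076] jaw -5.9
```

Request:
arm_command(increments=[{"gripper": 70, "dx": 0, "dy": 0, "dz": 0.028, "spin": 0}, {"gripper": 70, "dx": 0, "dy": 0, "dz": 0.028, "spin": 0}, {"gripper": 70, "dx": 0, "dy": 0, "dz": 0.028, "spin": 0}, {"gripper": 70, "dx": 0, "dy": 0, "dz": 0.028, "spin": 0}, {"gripper": 0, "dx": 0, "dy": 0, "dz": 0, "spin": 0}, {"gripper": 0, "dx": 0, "dy": 0, "dz": 0, "spin": 0}, {"gripper": 0, "dx": 0, "dy": 0, "dz": 0, "spin": 0}, {"gripper": 0, "dx": 0, "dy": 0, "dz": 0, "spin": 0}])

```text
time: 68.0
ee_pos: [0.5524, 0.3354, 0.1102]
eef_rot: [0.743, 0.669, 0.001, 0.004]
ft_force: [-0.7, -0.1, 0.4]
width: 0.029
```

Request:
arm_command(increments=[{"gripper": 0, "dx": 0, "dy": 0, "dz": 0, "spin": 0}, {"gripper": 0, "dx": 0, "dy": 0, "dz": 0, "spin": 0}, {"gripper": 0, "dx": 0, "dy": 0, "dz": 0, "spin": 0}, {"gripper": 0, "dx": 0, "dy": 0, "dz": 0, "spin": 0}, {"gripper": 0, "dx": 0, "dy": 0, "dz": 0, "spin": 0}, {"gripper": 0, "dx": 0, "dy": 0, "dz": 0, "spin": 0}, {"gripper": 0, "dx": 0, "dy": 0, "dz": 0, "spin": 0}, {"gripper": 0, "dx": 0, "dy": 0, "dz": 0, "spin": 0}])

```text
time: 69.0
ee_pos: [0.5508, 0.3354, 0.1093]
eef_rot: [0.743, 0.67, -0.001, 0.004]
ft_force: [-5.9, -1.7, 5.2]
width: 0.0116
```

Request:
arm_command(increments=[{"gripper": 0, "dx": 0, "dy": -0.0088, "dz": -0.004, "spin": 0}, {"gripper": 0, "dx": 0, "dy": -0.0092, "dz": -0.0029, "spin": 0}, {"gripper": 0, "dx": 0, "dy": -0.0095, "dz": -0.0019, "spin": 0}, {"gripper": 0, "dx": 0, "dy": -0.0096, "dz": -0.0008, "spin": 0}, {"gripper": 0, "dx": 0, "dy": -0.0097, "dz": 0.0003, "spin": 0}, {"gripper": 0, "dx": 0, "dy": -0.0096, "dz": 0.0014, "spin": 0}, {"gripper": 0, "dx": 0, "dy": -0.0093, "dz": 0.0025, "spin": 0}, {"gripper": 0, "dx": 0, "dy": -0.009, "dz": 0.0035, "spin": 0}])

```text
time: 70.0
ee_pos: [0.477, 0.3434, 0.1104]
eef_rot: [0.743, 0.67, 0.001, 0.004]
ft_force: [1.5, 5.9, 0.2]
width: 0.0115
```

Request:
arm_command(increments=[{"gripper": 0, "dx": 0, "dy": -0.0085, "dz": 0.0045, "spin": 0}, {"gripper": 0, "dx": 0, "dy": -0.008, "dz": 0.0055, "spin": 0}, {"gripper": 0, "dx": 0, "dy": -0.0073, "dz": 0.0064, "spin": 0}, {"gripper": 0, "dx": 0, "dy": -0.0065, "dz": 0.0071, "spin": 0}, {"gripper": 0, "dx": 0, "dy": -0.0057, "dz": 0.0078, "spin": 0}, {"gripper": 0, "dx": 0, "dy": -0.0047, "dz": 0.0084, "spin": 0}, {"gripper": 0, "dx": 0, "dy": -0.0038, "dz": 0.0089, "spin": 0}, {"gripper": 0, "dx": 0, "dy": -0.0027, "dz": 0.0093, "spin": 0}])

```text
time: 71.0
ee_pos: [0.4301, 0.348, 0.0518]
eef_rot: [0.743, 0.67, 0.0, 0.004]
ft_force: [0.6, 6.0, 1.1]
width: 0.0113
```

Request:
arm_command(increments=[{"gripper": 0, "dx": 0, "dy": -0.0016, "dz": 0.008, "spin": 0}, {"gripper": 0, "dx": 0, "dy": -0.0005, "dz": 0.008, "spin": 0}, {"gripper": 0, "dx": 0, "dy": 0, "dz": 0, "spin": 0}, {"gripper": 60, "dx": 0, "dy": 0, "dz": 0, "spin": 0}, {"gripper": 60, "dx": 0, "dy": 0, "dz": 0, "spin": 0}, {"gripper": 60, "dx": 0, "dy": 0, "dz": 0, "spin": 0}, {"gripper": 60, "dx": 0, "dy": 0, "dz": 0, "spin": 0}, {"gripper": 60, "dx": 0, "dy": 0, "dz": 0, "spin": 0}])

```text
time: 72.0
ee_pos: [0.4292, 0.3474, 0.0363]
eef_rot: [0.743, 0.669, 0.0, 0.004]
ft_force: [0.9, -0.6, 1.2]
width: 0.0498
```

Request:
arm_command(increments=[{"gripper": 60, "dx": 0, "dy": 0, "dz": -0.02, "spin": 0}, {"gripper": 60, "dx": 0, "dy": 0, "dz": -0.04, "spin": 0}, {"gripper": 60, "dx": 0, "dy": 0, "dz": -0.05, "spin": 0}, {"gripper": 60, "dx": 0, "dy": 0, "dz": -0.05, "spin": 0}, {"gripper": 60, "dx": 0, "dy": 0, "dz": -0.05, "spin": 0}, {"gripper": 60, "dx": 0, "dy": -0.03, "dz": 0, "spin": 0}, {"gripper": 60, "dx": 0, "dy": 0, "dz": 0, "spin": 0}, {"gripper": 60, "dx": 0, "dy": 0, "dz": 0, "spin": 0}])

```text
time: 73.0
ee_pos: [0.3984, 0.3517, 0.2468]
eef_rot: [0.743, 0.669, 0.001, 0.005]
ft_force: [0.2, -0.2, -0.8]
width: 0.0521
```

```bash
python3 - <<'E'
from h import *
snap('side','s18');snap('top','t2');crop('s18',250,60,370,180,5,'c24')
planT([])
E
```

```text
from [0.3985 0.3515 0.2462] jaw -6.0 tilt [ 0.006 -0.006] q [-0.16  0.18 -0.73  1.64  0.13  1.37 -1.01] w 0.0524 F [ 1.  -0.1  0.4]
```

View pics/s18.png

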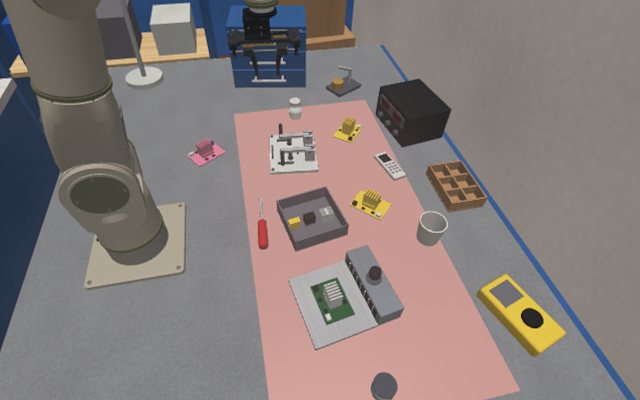

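View pics/c24.png

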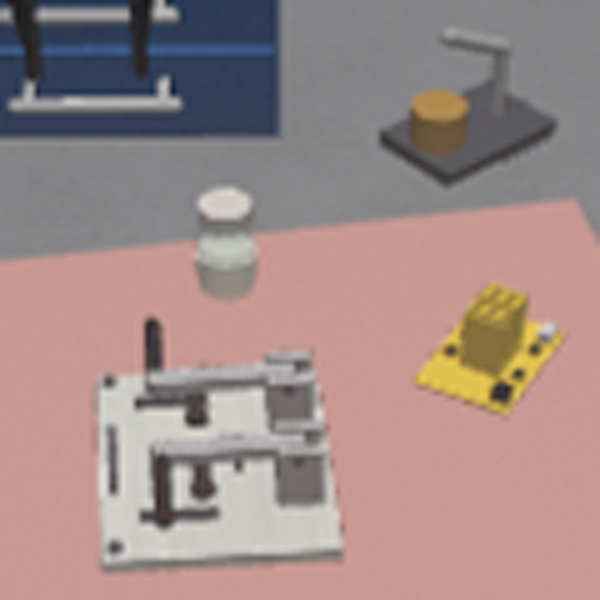

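View pics/t2.png

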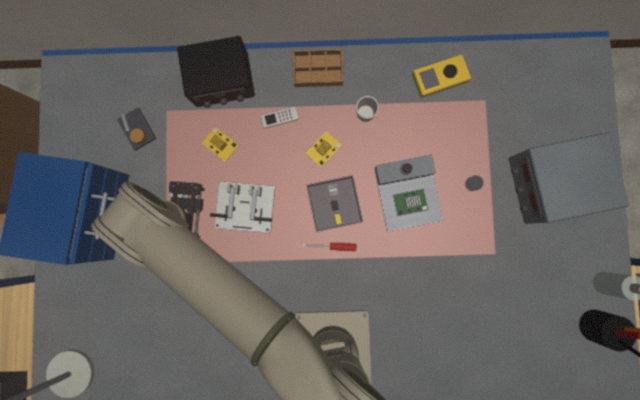

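The final pictures show both clamp arms level on the empty fixture and the board centred on the deck. The knob is home, three parts are in the bin, and the bystanders are at their starting pixels. Handing in.

```bash
python3 -c "
from h import *
print(job.close_job())"
```

```text
the job is handed in; nothing more can be done
None
```

I did every step in the order asked and handed the job in at about 73 s of the 210 s.

**What I did**
- **Parts:** I moved the filmcap, relay and small heat sink from the deck into the bin. No transformer was in view.
- **Clamps:** I opened the right clamp, then the left, and both stayed open. After the board was out, I folded both down again.
- **Board:** I lifted it by its heat sink, set it on the deck heat sink up and let go.
- **Blower:** I pulled the knob about 14.6 mm to its stop (25 N with no further travel) and released it.

**Last checks**
- In the side picture the board's centre measured within 1 mm of the deck middle, in line with the deck.
- The knob is back home, both arms are level, and all three parts are in the bin.
- The flux jar, spool, handset and pot are at the same pixels as at the start. The robot touches nothing.

**What went differently**
- **Grip direction:** I gripped the board's heat sink over its 40 mm instead of the 30 mm you asked for. The opened clamps' pressers would have been in the way of the gripper's body.
- **Joint limits:** While carrying the board, the arm stalled at two joint limits and the tool tilted by up to about 5°. I worked it back to about 0.5° before placing the board.
- **Contact force:** The board met the deck about 3 mm sooner than expected, with 52 N at the wrist against the 120 N limit. I backed off before opening.

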